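# Load the charger's gravity chute from the covered cell dish

## Robot

A 6-joint arm with a two-finger parallel gripper is mounted at the origin on a cart in front of the work surface, level with it; the furniture and walls round the work are solid. World frame = base frame: x ahead of the robot, y to its left, z up, the work surface at z = 0. Lengths are in m, angles in degrees, forces in N, time in s.
With the tool pointing down it reaches from about 0.25 to 0.725 m from the base axis. Payload 9.7 kg.
Tool frame: the origin (TCP) lies at the very end of the fingers, on their centre line; the grasp point (between the pads) lies 19 mm behind it (bot.grip_point_offset is the z of the grasp point in the tool frame, in m); z points along the fingers, x is the direction in which the jaws open and shut, and the axes are right-handed (so a half turn about z gives the same grasp; the last joint's range is limited). The gripper opens to 85 mm and grips with 20 to 120 N. Pads are 22 mm wide; open, the fingers measure 114 mm over their backs; the gripper's body (76 mm by 85 mm) begins 54 mm behind the grasp point. The pads swing forward as they close: fully open they stand 13 mm farther back than shut.
Start: joints at [-76.604, 4.979, 10.078, 95.1, 0, 90], TCP at [0.127, -0.535, 0.231] pointing down, gripper open.
Joint ranges: [-179.16, 179.16], [-48.56, 103.87], [-65.8, 70.77], [-126.05, 130.52], [-82.76, 87.17], [-180, 180]. Speed limits (degrees/s): [127.2, 127.2, 147.25, 180, 180, 180].

## Interface

Orientations are given as [roll, pitch, yaw] about the fixed x, y, z axes, in that order (R = Rz(yaw) Ry(pitch) Rx(roll)).
In Python, from workcell import get_obs, viewer, job_done, bot gives the robot as it stands.
- The arm moves only by the shell command python3 -m handwheel 'ROWS' [FORCE]. ROWS is JSON, a list of rows, each a list of 5 numbers: the closure, from 0 (fully open) to 1 (shut), then the shift along the world's x, y, z in m, then the turn about the world's z in degrees. A call has 1 to 5 rows; each row is the pose to reach, as a shift and turn from the pose measured when the call began; what a row does not reach only later rows make up. A row lasts 1/10 s, in which the tool goes at most 50 mm and 8.59 degrees, less where a joint would pass 70% of its speed; a pose out of reach is approached as far as the arm can. A call with a gripper value outside its range is refused whole. The fingers move at their own pace and stop on an object; FORCE is the grip in N (left out, the last holds). Time passes only in rows, so rows that repeat a pose let the fingers close. It gives the time, the measured TCP pose, the force and the opening at its end, in the units of the state.
- get_obs(): the state, without advancing time (a new reading comes with each control period).
- viewer.camera(name): name is "scene" or "top" or "wrist"; returns a dict with "color" (480x640x3 uint8, blue, green, red), "K" (3x3 intrinsics, pixels), "origin" and "orientation" of the camera in the world. Camera axes: x right, y down, z forward; pixel columns grow to the right and rows downward; lengths in m; the calibration is good to about 2 mm. A picture is of the moment at which its call begins. There is no depth.
- job_done(): hands the job in, once; it reports no verdict.
The state is a dict: "time": time; "q": joint angles; "qd": joint speeds; "joint_efforts": joint torques, N m; "ee_pos": TCP position; "tcp_rot": TCP orientation; "wrist_force": force on the tool from outside, world axes, zero at the start; "torque": the same for the moment, N m; "opening": finger opening in m.
Only numpy, scipy, OpenCV 4.12 (cv2) and the standard library are available. Lean on these libraries where they do the work, as an engineer would, in place of code of your own. Each camera call takes 0.05 s, during which the arm holds its last target.

## Task

Load the charger with the long cells: tip the dish's lid up by its lug, edge first with the opposite edge still on the dish, then lift it just clear (never higher than a hand's breadth over the desk) and lay it flat on the desk beside the dish, right way up. Lower every long cell crosswise into the upper part of the charger's sloping chute, button end towards the wall with the plus sign (the wall farther from the robot), and let it roll down to the queue, without dropping cells from a height; when all are in, press the charger's start button. Leave the short cell in the dish and cover it again, the lid centred and flat, so that no clippings can short it; do not push the roll of tape or the glue stick about.

Things in the scene. Friction and masses are not known exactly. Their poses are not given: they have to be found in the camera images.
- dish: White round dish, loose on the desk, 0.6 kg: a disc 146 mm across and 4 mm thick with a low wall (127 mm across outside, top 13 mm above the desk) and four cell saddles. Origin at the centre of its underside, z up. Cells lie 41.5 mm from the centre at +x, +y, -x and -y, square to that radius, their axes 20 mm above the desk.
- dish_floor (a point): Centre of the dish's floor, 4 mm above the desk, axes as the dish's. A saddle is two blocks 17 to 25 mm either side of the cell's middle, with cheeks 8.5 to 12.5 mm beside the cell's axis that rise to 16 mm above the desk; the middle 34 mm of a cell is free. The ring-shaped wall is 2.5 mm thick.
- lid: Grey round lid, 120 g, 141 mm across: a plate 3 mm thick with a skirt 28 mm deep that stands on the dish's rim disc outside its wall, with 4 mm of play all round. Origin at the centre of the plate's underside, z up: 32 mm above the desk when on the dish, 28 mm when lying on the desk. A grip lug stands on the plate at x = -56 mm.
- lid_lug (a point): Middle of the lid's grip lug, an upright tab 12 mm thick along the lid's x axis (radially) and 40 mm wide along its y axis, standing 24 mm above the plate's top. This point is at x = -56 mm, 15 mm above the lid's origin, 12 mm below the lug's top. Axes as the lid's. At the start the lug is roughly on the robot's side.
- lid_far (a point): Bottom of the lid's skirt diametrically opposite the lug: at x = +69 mm, 28 mm below the lid's origin; 4 mm above the desk when the lid is on the dish. The edge about which the lid is tipped.
- cell_1: Long cell: grey cylinder 60 mm long, 18.5 mm across, 46 g, lying on its side. Origin at its middle, on its axis; its x axis runs along the cell to the end with the raised button contact (9 mm across, 3 mm high; the last 7 mm there are bare bright steel with a dark groove; the other end is flat). It rolls freely. Absent in some starts.
- cell_2: Long cell: grey cylinder 60 mm long, 18.5 mm across, 46 g, lying on its side. Origin at its middle, on its axis; its x axis runs along the cell to the end with the raised button contact (9 mm across, 3 mm high; the last 7 mm there are bare bright steel with a dark groove; the other end is flat). It rolls freely. Absent in some starts.
- cell_3: Long cell: grey cylinder 60 mm long, 18.5 mm across, 46 g, lying on its side. Origin at its middle, on its axis; its x axis runs along the cell to the end with the raised button contact (9 mm across, 3 mm high; the last 7 mm there are bare bright steel with a dark groove; the other end is flat). It rolls freely. Absent in some starts.
- cell_1_button (a point): Tip of the button contact of cell_1, on its axis, 30 mm from its middle.
- cell_2_button (a point): Tip of the button contact of cell_2, on its axis, 30 mm from its middle.
- cell_3_button (a point): Tip of the button contact of cell_3, on its axis, 30 mm from its middle.
- short_cell: Short cell: as the long ones but only 42 mm long, 34 g, lying in one of the dish's saddles. It stays in the dish. Origin at its middle, x axis along it.
- charger: Grey bench charger, fixed, 152 mm long (x), 92 mm wide (y), 73 mm high. Origin under its centre, z up, +x points away from the robot and to its right. Its open-topped chute, 66 mm wide (y) between walls 13 mm high, slopes down towards -x at 14 degrees to an end stop; cells lie in it crosswise (along y) and roll down. A white plus sign is on the wall at +y (farther from the robot), a minus on the other.
- chute_entry (a point): Point on the chute's floor, mid width, 30 mm to +x of the charger's origin and 51 mm above the desk, where a cell is set down (its axis 9.5 mm above this point, along the charger's y); let go, it rolls down by itself. There are 30 mm of chute floor above it (then a lip 4 mm high) and 85 mm below it. Axes as the charger's.
- chute_stop (a point): Point on the chute's floor at the end stop, mid width, 55 mm to -x of the charger's origin, 30 mm above the desk. The end stop rises 16 mm above it. The queue of up to three cells starts here.
- start (a joint): The charger's start button: 0 m up, 0.005 m fully down; a spring pushes it back, full travel takes 4 N. It counts as pressed beyond 0.0035 m.
- start_top (a point): Centre of the start button's round top (18 mm across), on the panel at the charger's low end, to be pressed straight down.
- tape: Roll of black tape, 63 mm across, 18 mm high, not part of the job. Origin at the centre of its underside.
- glue: Yellow glue stick, 90 mm long, 26 mm thick, lying on the desk, not part of the job. Origin at the centre of its underside.

How it is judged:
By the outcome, as a careful person would: the job done as asked, in the order asked, and still so for the second after the job is handed in, with the robot touching nothing.
Of cell_1, cell_2, cell_3 only 2 to 3 are there at a start; the rules pass over those that are not, and their reading is None.
At some moment in a run one of lid, dish may be knocked a few centimetres aside while the robot is not near it.
It also fails if it takes over 200 s, if anything falls off the work surface, if the arm or the gripper's body presses on something with over 40 N, if the wrist force passes 120 N, or if a joint passes its speed limit or range.

## Working session

There is one attempt and no reset: what is moved stays moved. The work goes in short steps, Python scripts to look and compute and a shell command to move; the robot and the scene stay as the last step left them, time stands still between calls to the robot, and variables do not carry over. Pictures are saved under pics/ and viewed, and the job is handed in when it is done.

```bash
ls; mkdir -p pics
python3 - <<'E'
from workcell import get_obs, viewer, bot
import cv2
print(get_obs()); print(bot.grip_point_offset)
for n in ("scene","top","wrist"):
    c=viewer.camera(n); cv2.imwrite(f"pics/{n}0.png",c["color"]); print(n,c["K"],c["origin"],c["orientation"])
E
```

```text
pics
{'time': 0.0, 'q': array([-7.66053414e+01,  5.01155527e+00,  1.00326201e+01,  9.50970592e+01,
        2.81199215e-04,  9.00003993e+01]), 'qd': array([-0.05054942, -0.05766994, -0.09456685, -0.01428467, -0.02114714,
        0.03460803]), 'joint_efforts': array([-1.08964665e-03, -5.20395613e+01,  4.64799070e+01,  1.65873062e-02,
       -1.29728735e-05,  8.83116940e-06]), 'ee_pos': array([ 0.12736157, -0.53482304,  0.23056225]), 'tcp_rot': array([-1.79999719e+02,  7.59943833e-02, -7.66057407e+01]), 'wrist_force': array([ 0.92589279,  0.40267624, -0.03126976]), 'torque': array([0.03552278, 0.0404653 , 0.01313948]), 'opening': 0.08525609153724853}
-0.0187
scene [[453.76620709   0.         318.9104338 ]
 [  0.         453.76620709 230.98169293]
 [  0.           0.           1.        ]] [ 0.19030975 -0.67709142  0.57571562] [-127.26565914    0.66659423  -33.39634513]
top [[516.12025985   0.         317.4020609 ]
 [  0.         516.12025985 248.82089687]
 [  0.           0.           1.        ]] [ 0.43306018 -0.11742091  0.97824367] [-173.96472633   -0.19430328  -88.81811709]
wrist [[402.98099511   0.         319.60755983]
 [  0.         402.98099511 244.68488477]
 [  0.           0.           1.        ]] [ 0.20293619 -0.51651272  0.37286655] [ 1.62378780e+02  4.57751133e-02 -7.65919506e+01]
```

View pics/scene0.png

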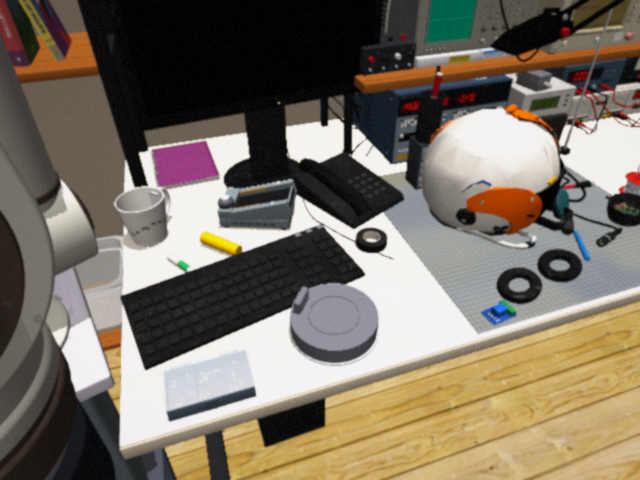

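View pics/top0.png

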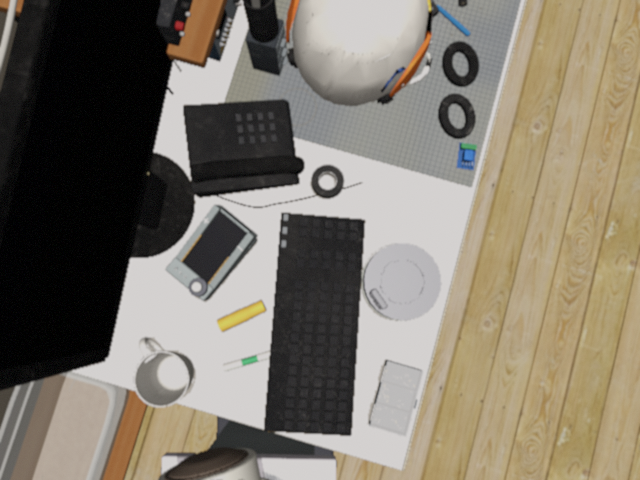

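View pics/wrist0.png

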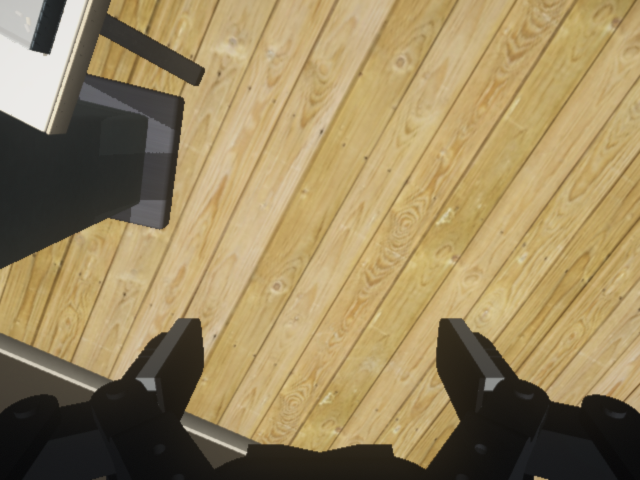

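```bash
cat > h.py <<'E'
import numpy as np, cv2
from scipy.spatial.transform import Rotation as Ro
from workcell import get_obs, viewer, bot
class C:
    def __init__(s,n):
        c=viewer.camera(n); s.im=c["color"]; s.K=np.array(c["K"]); s.o=np.array(c["origin"])
        s.R=Ro.from_euler('xyz',c["orientation"],degrees=True).as_matrix()
    def w(s,u,v,z=0.):
        d=s.R@np.linalg.solve(s.K,[u,v,1.]); return s.o+d*(z-s.o[2])/d[2]
    def p(s,P):
        q=s.K@(s.R.T@(np.asarray(P)-s.o)); return q[:2]/q[2]
    def crop(s,f,u0,v0,u1,v1,k):
        cv2.imwrite(f,cv2.resize(s.im[v0:v1,u0:u1],None,fx=k,fy=k,interpolation=cv2.INTER_CUBIC))
def st():
    o=get_obs(); print('t',round(o['time'],2),'tcp',np.round(o['ee_pos'],4),'rot',np.round(o['tcp_rot'],1),'F',np.round(o['wrist_force'],1),'open',round(o['opening']*1000,1),'q',np.round(o['q'],0))
E
python3 - <<'E'
from h import *
t=C('top'); s=C('scene')
for n,u,v,z in [('lidc',402,282,.035),('lug',377,299,.059),('tape',327,181,.018),('glue a',220,324,.013),('glue b',264,308,.013),('box tl',387,360,.02),('kb tr',363,220,.02),('kb br',352,434,.02),('kb tl',282,214,.02),('kb bl',266,432,.02),('mat e1',300,145,0),('mat e2',473,186,0),('dishtop',402,243,.03),('dishbot',402,321,.03),('cable end',362,183,0),('edge',440,300,0),('edge2',405,468,0)]:
    print(n,np.round(t.w(u,v,z),3))
t.crop('pics/c1.png',160,190,270,310,7); t.crop('pics/c2.png',340,150,480,340,3.2 and 4); s.crop('pics/c3.png',200,160,400,260,4)
s.crop('pics/c4.png',270,270,400,370,6)
E
```

```text
lidc [ 0.475 -0.274  0.035]
lug [ 0.443 -0.226  0.059]
tape [ 0.664 -0.134  0.018]
glue a [0.391 0.059 0.013]
glue b [ 0.423 -0.022  0.013]
box tl [ 0.333 -0.25   0.02 ]
kb tr [ 0.591 -0.203  0.02 ]
kb br [ 0.201 -0.188  0.02 ]
kb tl [ 0.599 -0.051  0.02 ]
kb bl [ 0.201 -0.033  0.02 ]
mat e1 [ 0.739 -0.081  0.   ]
mat e2 [ 0.665 -0.417  0.   ]
dishtop [ 0.547 -0.275  0.03 ]
dishbot [ 0.404 -0.275  0.03 ]
cable end [ 0.666 -0.202  0.   ]
edge [ 0.444 -0.352  0.   ]
edge2 [ 0.138 -0.287 -0.   ]
```

View pics/c1.png

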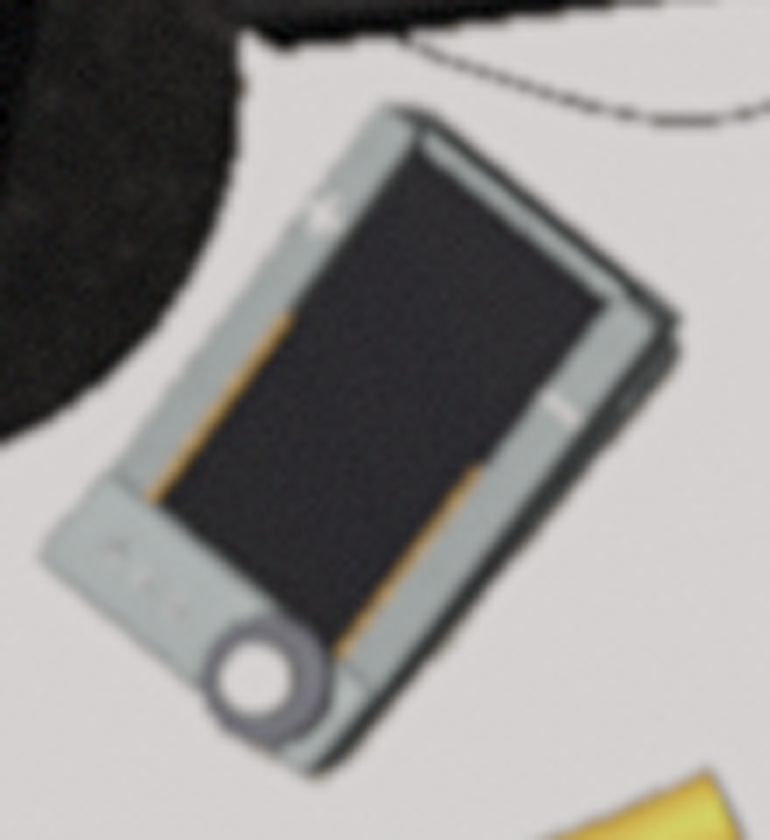

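View pics/c2.png

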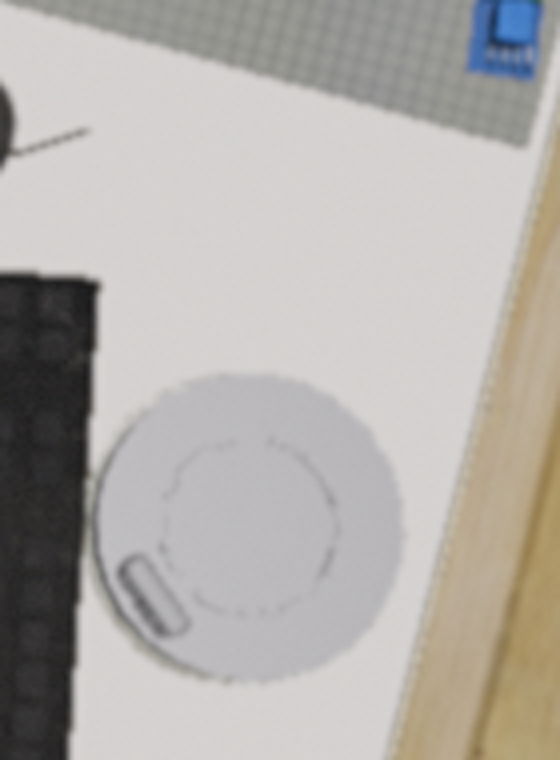

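View pics/c3.png

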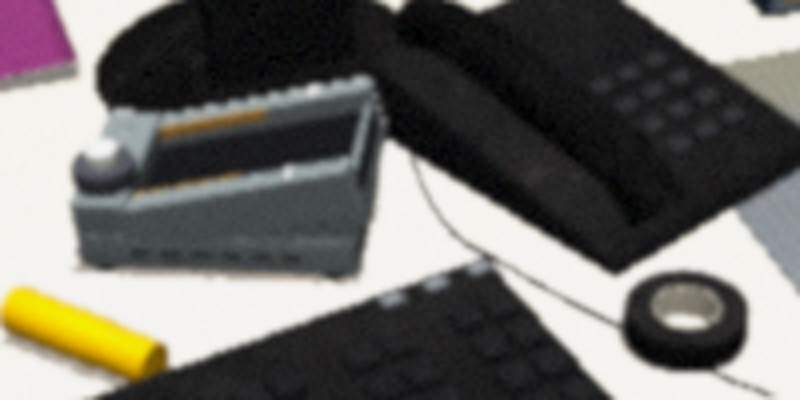

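View pics/c4.png

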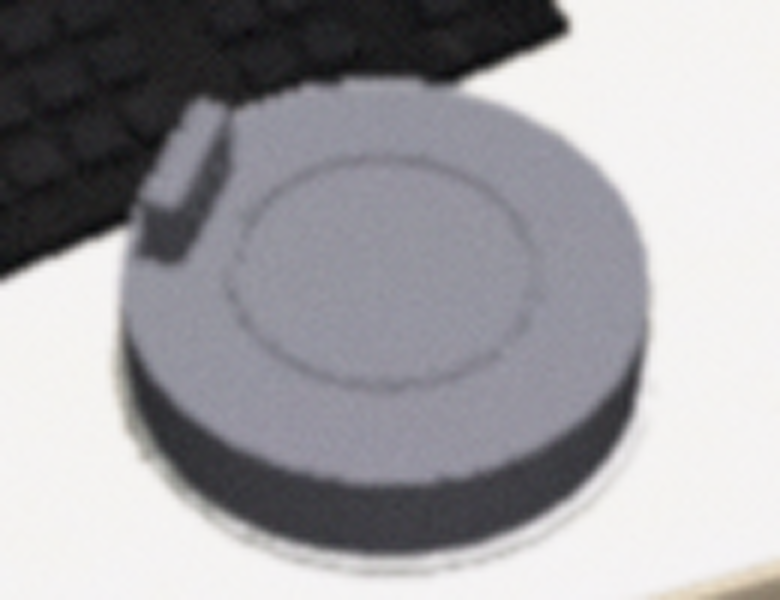

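```bash
python3 -m handwheel '[[0,0.03,0.03,0,8],[0,0.06,0.06,0,16],[0,0.1,0.1,0,24],[0,0.14,0.14,0,32],[0,0.18,0.18,0,40]]' 40
python3 -m handwheel '[[0.2,0.03,0.03,0,8],[0.3,0.06,0.06,0,16],[0.3,0.09,0.09,0,24],[0.3,0.11,0.11,0,32],[0.3,0.12,0.12,0,40]]' 
python3 -m handwheel '[[0.3,0,0,-0.02,8],[0.3,0,0,-0.03,16],[0.3,0,0,-0.03,24],[0.3,0,0,-0.03,30],[0.3,0,0,-0.03,30]]'
python3 - <<'E'
from h import *
st(); w=C('wrist'); cv2.imwrite('pics/w1.png',w.im); t=C('top'); cv2.imwrite('pics/t1.png',t.im)
E
```

```text
time: 0.75
ee_pos: [0.2944, -0.3674, 0.231]
tcp_rot: [180.0, 0.0, -36.3]
wrist_force: [1.2, -0.8, 0.1]
opening: 0.0854
time: 1.25
ee_pos: [0.4158, -0.2454, 0.2308]
tcp_rot: [-180.0, 0.0, 4.2]
wrist_force: [0.9, -0.1, 0.2]
opening: 0.0599
time: 1.75
ee_pos: [0.4157, -0.2454, 0.2007]
tcp_rot: [-180.0, 0.0, 34.2]
wrist_force: [0.3, -0.3, 0.5]
opening: 0.0596
t 1.75 tcp [ 0.4157 -0.2454  0.2007] rot [-180.     0.    34.2] F [ 0.3 -0.3  0.5] open 59.6 q [-31.  -5.  -3.  92.  -0.  25.]
```

View pics/w1.png

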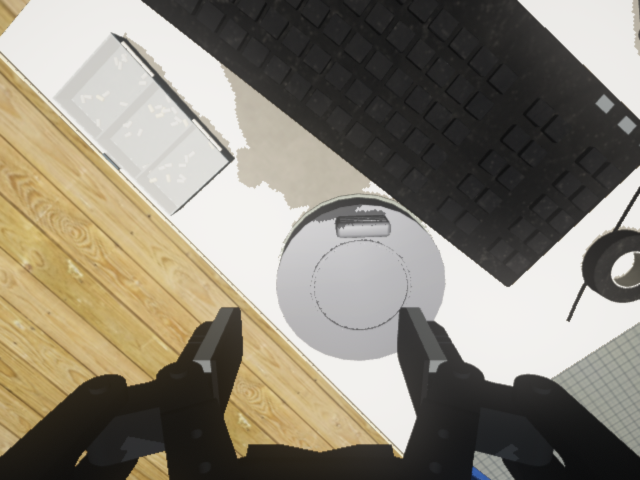

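Run:
```python
from h import *
w=C('wrist')
w.crop('pics/w1c.png',265,185,455,370,4)
for n,u,v,z in [('inner circ',360,285,.035),('lugTopMid',363,222,.059),('lugL',337,223,.059),('lugR',389,223,.059)]: print(n,np.round(w.w(u,v,z),4))
```

```text
inner circ [ 0.4746 -0.2723  0.035 ]
lugTopMid [ 0.4395 -0.2236  0.059 ]
lugL [ 0.4243 -0.2348  0.059 ]
lugR [ 0.4556 -0.2137  0.059 ]
```

View pics/w1c.png

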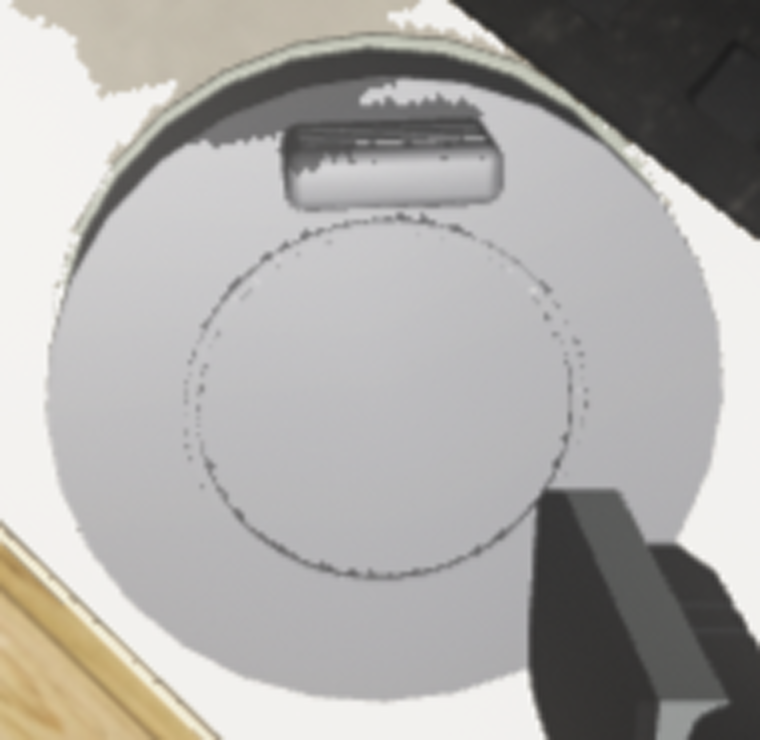

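Run:
```python
from h import *
w=C('wrist');print(w.o)
c=w.w(361,282,.035); l=w.w(364,229.7,.059)
print(c,l,np.hypot(*(c-l)[:2]),np.degrees(np.arctan2(*(c-l)[1::-1])))
t=C('top'); g=cv2.cvtColor(t.im,cv2.COLOR_BGR2GRAY)
st()
```

```text
[ 0.37271033 -0.18073548  0.3431039 ]
[ 0.47375787 -0.26963045  0.035     ] [ 0.44352888 -0.22793297  0.059     ] 0.05150215182239707 -54.059405761889806
t 2.0 tcp [ 0.4157 -0.2455  0.2009] rot [-180.    0.   34.] F [-0.8  0.6 -1. ] open 60.3 q [-31.  -5.  -3.  92.  -0.  25.]
```

```bash
python3 -m handwheel '[[0.3,0.027,0.018,-0.03,1],[0.3,0.027,0.018,-0.07,1],[0.3,0.027,0.018,-0.11,1],[0.3,0.027,0.018,-0.11,1]]' 20
python3 - <<'E'
from h import *
st(); w=C('wrist'); w.crop('pics/w2.png',160,100,560,400,2)
E
```

```text
time: 2.4
ee_pos: [0.4401, -0.226, 0.0858]
tcp_rot: [-179.6, 0.2, 35.0]
wrist_force: [-1.0, -1.0, -0.1]
opening: 0.0601
t 2.4 tcp [ 0.4401 -0.226   0.0858] rot [-179.6    0.2   35. ] F [-1.  -1.  -0.1] open 60.1 q [-27.  -2. -14.  79.  -0.  28.]
```

View pics/w2.png

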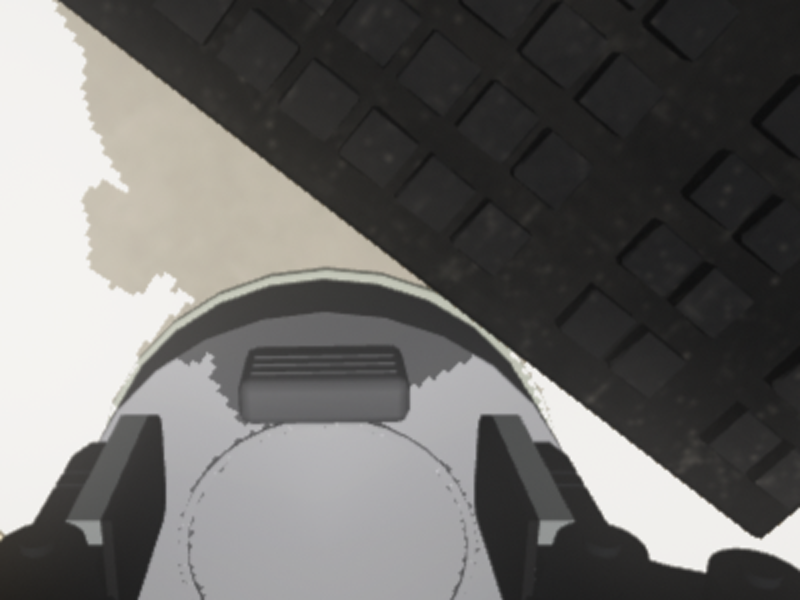

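Run:
```python
from h import *
w=C('wrist'); l=w.w(160+324/2,100+400/2,.059); print(l)
print(w.w(160+240/2,100+400/2,.059),w.w(160+409/2,100+400/2,.059)); print(w.w(160+324/2,100+378/2,.059),w.w(160+324/2,100+422/2,.059))
```

```text
[ 0.44501267 -0.22931893  0.059     ]
[ 0.42886554 -0.24065758  0.059     ] [ 0.46134257 -0.21785193  0.059     ]
[ 0.44178782 -0.22473222  0.059     ] [ 0.44829568 -0.23398835  0.059     ]
```

```bash
python3 -m handwheel '[[0.3,0.004,-0.003,-0.02,0],[0.3,0.004,-0.003,-0.036,0],[0.4,0.004,-0.003,-0.036,0],[0.48,0.004,-0.003,-0.036,0],[0.48,0.004,-0.003,-0.036,0]]' 20
python3 -m handwheel '[[0.5,0,0,0,0],[0.51,0,0,0,0],[0.52,0,0,0,0],[0.53,0,0,0,0],[0.53,0,0,0,0]]' 20
python3 -m handwheel '[[0.535,0,0,0,0],[0.54,0,0,0,0],[0.54,0,0,0,0]]' 20
python3 -c "
from h import *
st(); w=C('wrist'); w.crop('pics/w3.png',160,180,560,480,2)"
```

```text
time: 3.0
ee_pos: [0.4475, -0.231, 0.0578]
tcp_rot: [179.9, -0.0, 35.0]
wrist_force: [-0.9, 0.3, 1.2]
opening: 0.0445
time: 3.5
ee_pos: [0.4474, -0.231, 0.0578]
tcp_rot: [179.9, -0.0, 35.0]
wrist_force: [0.2, 0.4, 0.4]
opening: 0.0406
time: 3.8
ee_pos: [0.4474, -0.231, 0.0577]
tcp_rot: [179.9, -0.0, 35.0]
wrist_force: [0.4, -0.2, 0.3]
opening: 0.0393
t 3.8 tcp [ 0.4474 -0.231   0.0577] rot [179.9  -0.   35. ] F [ 0.4 -0.2  0.3] open 39.3 q [-27.  -1. -15.  76.  -0.  28.]
```

View pics/w3.png

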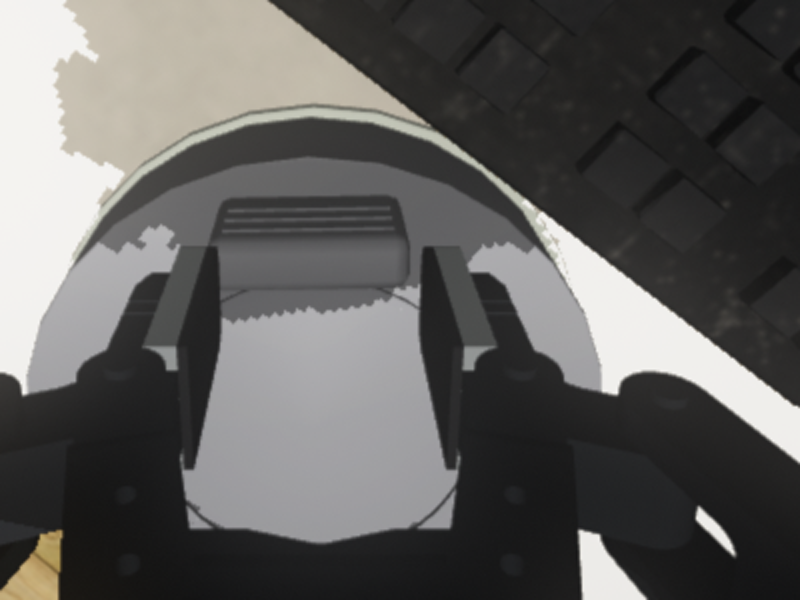

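```bash
python3 -m handwheel '[[0.4,-0.004,0.001,0,0],[0.4,-0.004,0.001,0,0],[0.4,-0.004,0.001,-0.01,0],[0.4,-0.004,0.001,-0.01,0],[0.4,-0.004,0.001,-0.01,0]]' 20
python3 -m handwheel '[[0.46,0,0,0,0],[0.5,0,0,0,0],[0.5,0,0,0,0],[0.52,0,0,0,0],[0.52,0,0,0,0]]' 20
python3 -m handwheel '[[0.535,0,0,0,0],[0.54,0,0,0,0],[0.54,0,0,0,0]]' 20
python3 -c "
from h import *
st(); w=C('wrist'); w.crop('pics/w4.png',160,180,560,480,2)"
```

```text
time: 4.35
ee_pos: [0.4431, -0.2298, 0.0472]
tcp_rot: [180.0, -0.0, 35.0]
wrist_force: [-0.9, -0.6, 0.5]
opening: 0.0514
time: 4.85
ee_pos: [0.4433, -0.2298, 0.0473]
tcp_rot: [179.9, -0.0, 35.0]
wrist_force: [-0.1, 1.0, 0.4]
opening: 0.0406
time: 5.15
ee_pos: [0.4433, -0.2298, 0.0475]
tcp_rot: [179.9, -0.0, 35.0]
wrist_force: [-0.4, 0.8, 3.0]
opening: 0.0391
t 5.15 tcp [ 0.4433 -0.2298  0.0475] rot [179.9  -0.   35. ] F [-0.4  0.8  3. ] open 39.1 q [-27.  -1. -17.  75.   0.  28.]
```

View pics/w4.png

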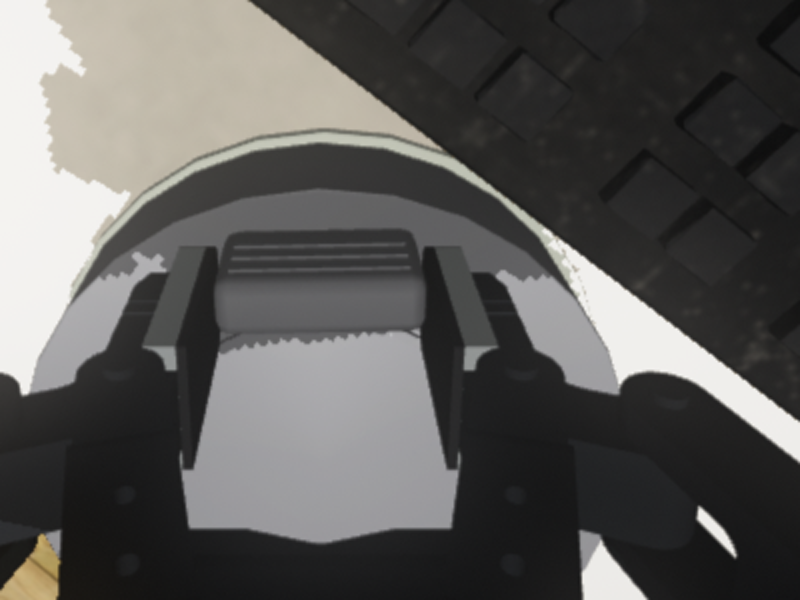

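```bash
python3 -m handwheel '[[0.55,0,0,0,0],[0.56,0,0,0,0],[0.56,0,0,0,0]]' 20
python3 -m handwheel '[[0.56,0,0,0.003,0],[0.56,0,0,0.006,0],[0.56,0,0,0.01,0],[0.56,0,0,0.01,0]]' 20
python3 -c "
from h import *
st(); w=C('wrist'); w.crop('pics/w5.png',160,180,560,480,2);s=C('scene');s.crop('pics/s5.png',250,240,420,370,4)"
```

```text
time: 5.5
ee_pos: [0.4433, -0.2298, 0.0475]
tcp_rot: [179.9, -0.0, 35.0]
wrist_force: [-0.6, 1.6, 2.7]
opening: 0.039
time: 5.9
ee_pos: [0.4436, -0.2299, 0.0582]
tcp_rot: [179.9, -0.1, 35.0]
wrist_force: [0.3, -0.0, -0.9]
opening: 0.0392
t 5.9 tcp [ 0.4436 -0.2299  0.0582] rot [ 1.799e+02 -1.000e-01  3.500e+01] F [ 0.3 -0.  -0.9] open 39.2 q [-27.  -2. -16.  76.   0.  28.]
```

View pics/w5.png

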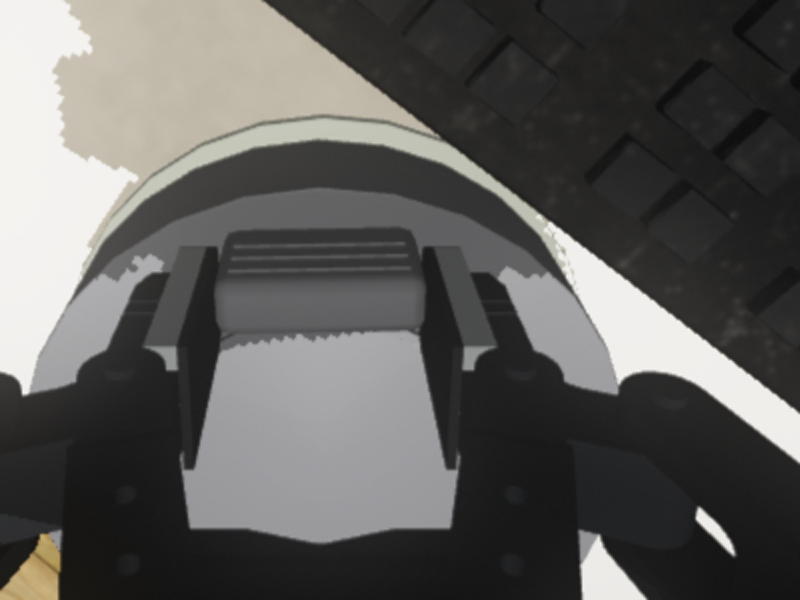

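View pics/s5.png

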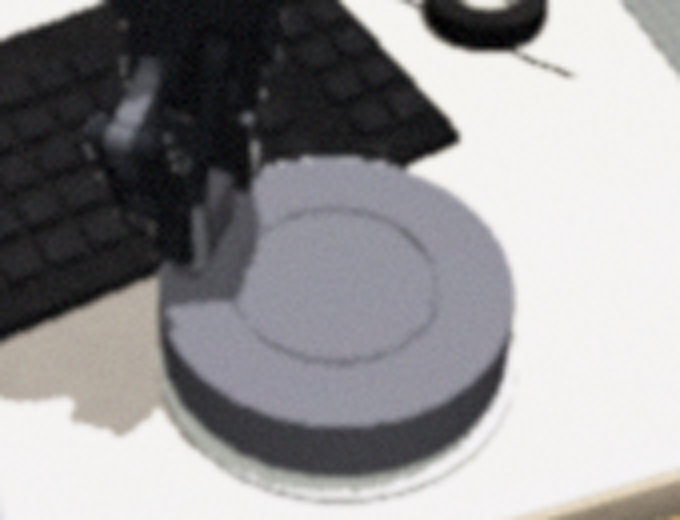

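```bash
python3 -m handwheel '[[0.56,0,0,-0.005,0],[0.56,0,0,-0.0105,0],[0.56,0,0,-0.0105,0]]' 20
python3 -m handwheel '[[0.5,0,0,0,0],[0.5,0,0,0,0],[0.48,0,0,0.007,0],[0.48,0,0,0.007,0],[0.48,0,0,0.007,0]]' 20
python3 -m handwheel '[[0.51,0,0,0,0],[0.52,0,0,0,0],[0.525,0,0,0,0],[0.53,0,0,0,0],[0.53,0,0,0,0]]' 20
python3 -m handwheel '[[0.53,0,0,0.002,0],[0.53,0,0,0.004,0],[0.53,0,0,0.007,0],[0.53,0,0,0.01,0],[0.53,0,0,0.01,0]]' 20
python3 -c "
from h import *
st(); w=C('wrist'); w.crop('pics/w6.png',160,180,560,480,2);s=C('scene');s.crop('pics/s6.png',250,240,420,370,4)"
```

```text
time: 6.3
ee_pos: [0.4434, -0.2299, 0.0468]
tcp_rot: [179.9, -0.0, 35.0]
wrist_force: [1.6, -0.8, 0.7]
opening: 0.0392
time: 6.8
ee_pos: [0.4437, -0.23, 0.0542]
tcp_rot: [179.9, -0.1, 35.0]
wrist_force: [0.2, 0.2, -0.0]
opening: 0.0446
time: 7.3
ee_pos: [0.4436, -0.2301, 0.0541]
tcp_rot: [179.9, -0.1, 35.0]
wrist_force: [-0.9, -0.1, 0.5]
opening: 0.0403
time: 7.8
ee_pos: [0.4439, -0.2302, 0.0648]
tcp_rot: [179.8, -0.1, 35.0]
wrist_force: [-0.7, -0.1, 0.1]
opening: 0.0398
t 7.8 tcp [ 0.4439 -0.2302  0.0648] rot [ 1.798e+02 -1.000e-01  3.500e+01] F [-0.7 -0.1  0.1] open 39.8 q [-27.  -2. -15.  76.  -0.  28.]
```

View pics/w6.png

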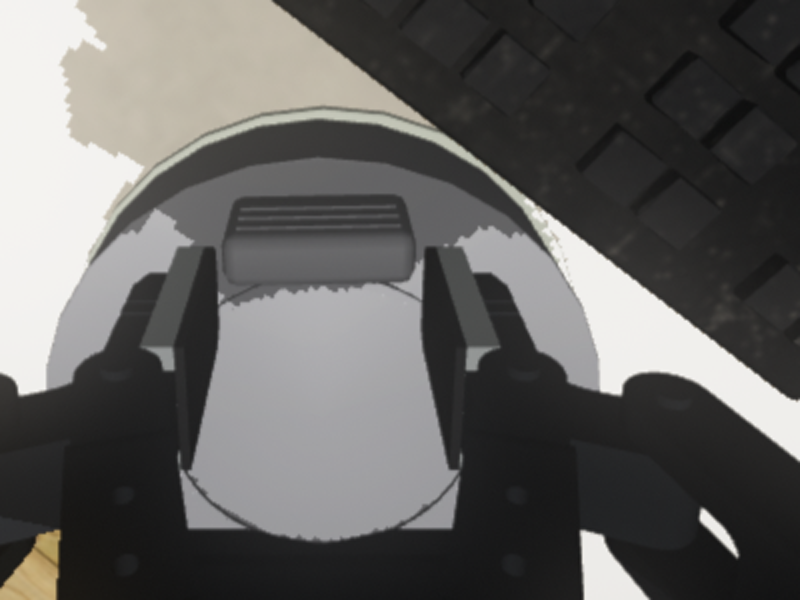

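View pics/s6.png

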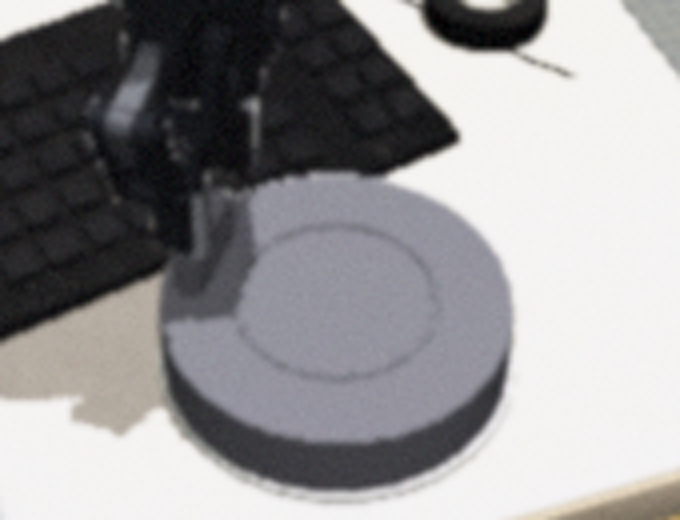

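```bash
python3 -m handwheel '[[0.48,0,0,0,0],[0.48,0,0,-0.006,0],[0.48,0,0,-0.013,0],[0.48,0,0,-0.013,0],[0.48,0,0,-0.013,0]]' 20
python3 -m handwheel '[[0.51,0,0,0,0],[0.52,0,0,0,0],[0.53,0,0,0,0],[0.536,0,0,0,0],[0.536,0,0,0,0]]' 20
python3 -m handwheel '[[0.536,0,0,0.002,0],[0.536,0,0,0.004,0],[0.536,0,0,0.007,0],[0.536,0,0,0.01,0],[0.536,0,0,0.01,0]]' 20
python3 -c "
from h import *
st(); w=C('wrist'); w.crop('pics/w7.png',160,180,560,480,2);s=C('scene');s.crop('pics/s7.png',250,240,420,370,4)"
```

```text
time: 8.4
ee_pos: [0.4434, -0.2299, 0.0508]
tcp_rot: [179.9, -0.0, 35.0]
wrist_force: [-0.3, -0.7, -0.2]
opening: 0.0442
time: 8.9
ee_pos: [0.4435, -0.23, 0.051]
tcp_rot: [179.9, -0.0, 35.0]
wrist_force: [-0.1, -0.7, 1.8]
opening: 0.04
time: 9.4
ee_pos: [0.4439, -0.2303, 0.0616]
tcp_rot: [179.8, -0.1, 35.0]
wrist_force: [2.0, -1.8, -2.4]
opening: 0.0395
t 9.4 tcp [ 0.4439 -0.2303  0.0616] rot [ 1.798e+02 -1.000e-01  3.500e+01] F [ 2.  -1.8 -2.4] open 39.5 q [-27.  -2. -16.  76.  -0.  28.]
```

View pics/w7.png

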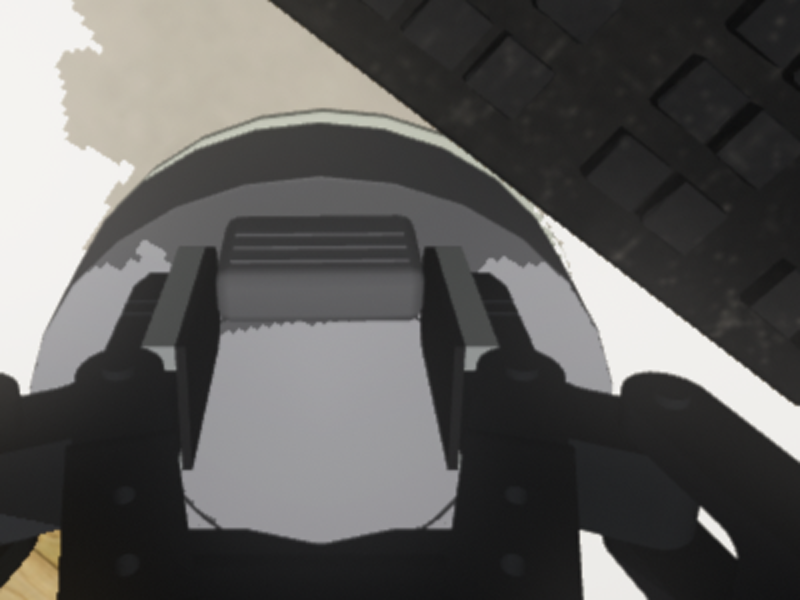

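View pics/s7.png

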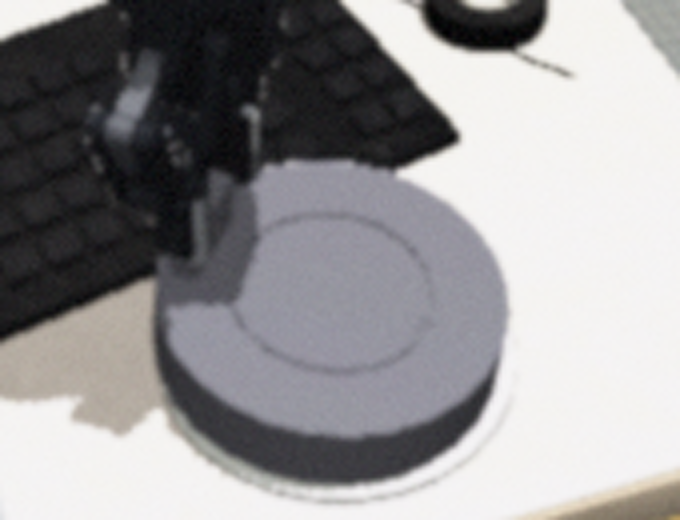

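```bash
python3 -m handwheel '[[0.536,0.002,-0.003,0,0],[0.536,0.002,-0.003,0.003,0],[0.536,0.003,-0.004,0.006,0],[0.536,0.004,-0.005,0.009,0],[0.536,0.004,-0.006,0.012,0]]' 20
python3 -m handwheel '[[0.536,0,-0.001,0.003,0],[0.536,0.001,-0.001,0.006,0],[0.536,0.002,-0.002,0.009,0],[0.536,0.002,-0.002,0.009,0]]' 20
python3 -c "
from h import *
st(); w=C('wrist'); w.crop('pics/w8.png',160,180,560,480,2);s=C('scene');s.crop('pics/s8.png',250,240,420,370,4)"
```

```text
time: 10.0
ee_pos: [0.4478, -0.2362, 0.0734]
tcp_rot: [179.9, -0.1, 35.0]
wrist_force: [0.6, -0.2, -1.5]
opening: 0.0398
time: 10.4
ee_pos: [0.4501, -0.2384, 0.0829]
tcp_rot: [179.8, -0.1, 35.0]
wrist_force: [1.0, -0.4, -2.5]
opening: 0.0398
t 10.4 tcp [ 0.4501 -0.2384  0.0829] rot [ 1.798e+02 -1.000e-01  3.500e+01] F [ 1.  -0.4 -2.5] open 39.8 q [-28.  -1. -13.  78.  -0.  27.]
```

View pics/w8.png

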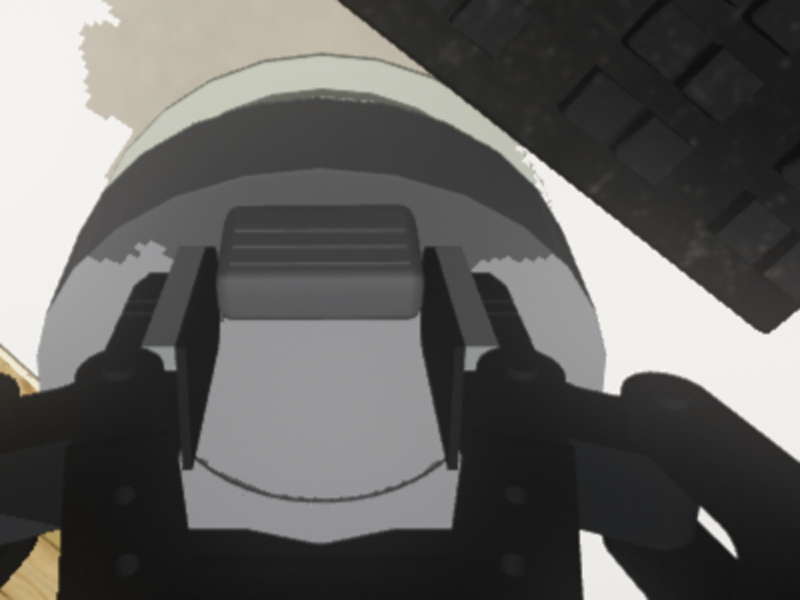

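View pics/s8.png

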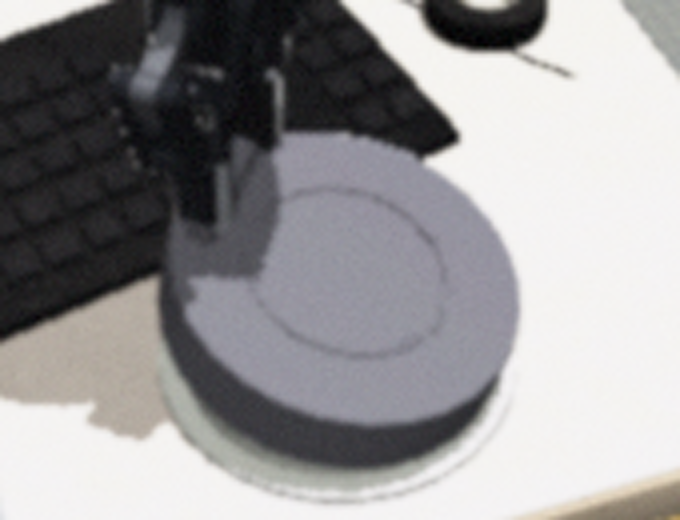

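```bash
python3 -m handwheel '[[0.536,-0.001,0.001,-0.004,0],[0.536,-0.002,0.002,-0.008,0],[0.536,-0.003,0.004,-0.013,0],[0.536,-0.004,0.005,-0.018,0],[0.536,-0.004,0.005,-0.018,0]]' 20
python3 -m handwheel '[[0.55,0,0,0,0],[0.57,0,0,0,0],[0.6,0,0,0,0],[0.6,0,0,0,0]]' 50
python3 -m handwheel '[[0.6,0,0,0.007,0],[0.6,0,0,0.014,0],[0.6,0,0,0.021,0],[0.6,0,0,0.028,0],[0.6,0,0,0.028,0]]' 50
python3 -c "
from h import *
st(); w=C('wrist'); w.crop('pics/w9.png',160,180,560,480,2);s=C('scene');s.crop('pics/s9.png',250,240,420,370,4)"
```

```text
time: 11.0
ee_pos: [0.4452, -0.2327, 0.0635]
tcp_rot: [179.9, -0.0, 35.0]
wrist_force: [0.1, -0.0, -0.3]
opening: 0.0397
time: 11.4
ee_pos: [0.4453, -0.2328, 0.0637]
tcp_rot: [179.9, -0.0, 35.0]
wrist_force: [-1.1, 1.3, 0.0]
opening: 0.0378
time: 11.9
ee_pos: [0.4458, -0.233, 0.093]
tcp_rot: [179.9, -0.1, 35.0]
wrist_force: [0.4, 0.3, -1.8]
opening: 0.0377
t 11.9 tcp [ 0.4458 -0.233   0.093 ] rot [ 1.799e+02 -1.000e-01  3.500e+01] F [ 0.4  0.3 -1.8] open 37.7 q [-28.  -2. -12.  79.   0.  27.]
```

View pics/s9.png

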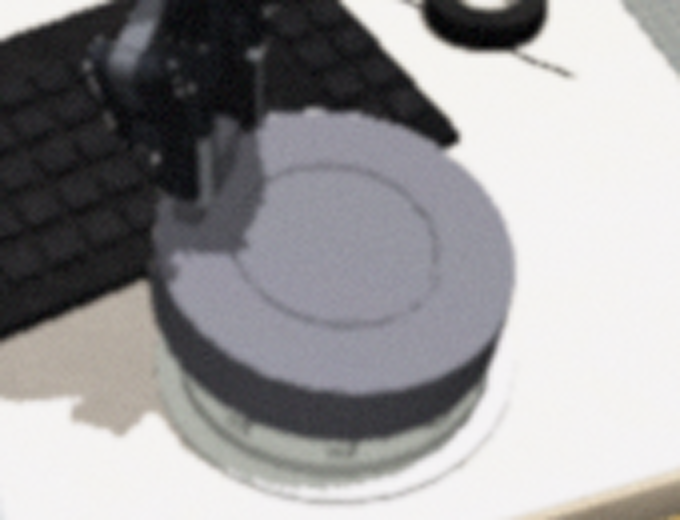

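View pics/w9.png

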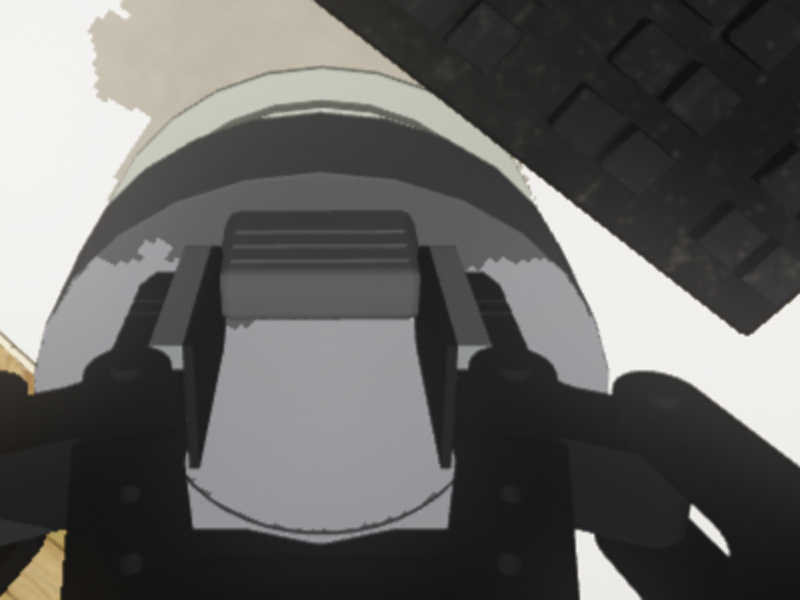

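```bash
python3 -m handwheel '[[0.6,0,0,0.004,0],[0.6,0.02,0,0.004,0],[0.6,0.05,0.001,0.004,0],[0.6,0.08,0.002,0.004,0],[0.6,0.11,0.003,0.004,0]]' 50
python3 -m handwheel '[[0.6,0.02,0,0,0],[0.6,0.035,0,0,0],[0.6,0.035,0,0,0]]' 50
python3 -c "
from h import *
st(); w=C('top'); cv2.imwrite('pics/t10.png',w.im); w.crop('pics/t10c.png',290,120,490,330,3.8)"
```

```text
time: 12.5
ee_pos: [0.5563, -0.2296, 0.0957]
tcp_rot: [179.9, -0.0, 35.0]
wrist_force: [-0.0, -0.2, -1.7]
opening: 0.0378
time: 12.8
ee_pos: [0.5924, -0.2293, 0.0948]
tcp_rot: [180.0, -0.0, 35.0]
wrist_force: [-0.4, -0.6, -2.2]
opening: 0.0373
t 12.8 tcp [ 0.5924 -0.2293  0.0948] rot [180.  -0.  35.] F [-0.4 -0.6 -2.2] open 37.3 q [-21.  16.   8.  82.   0.  34.]
```

View pics/t10c.png

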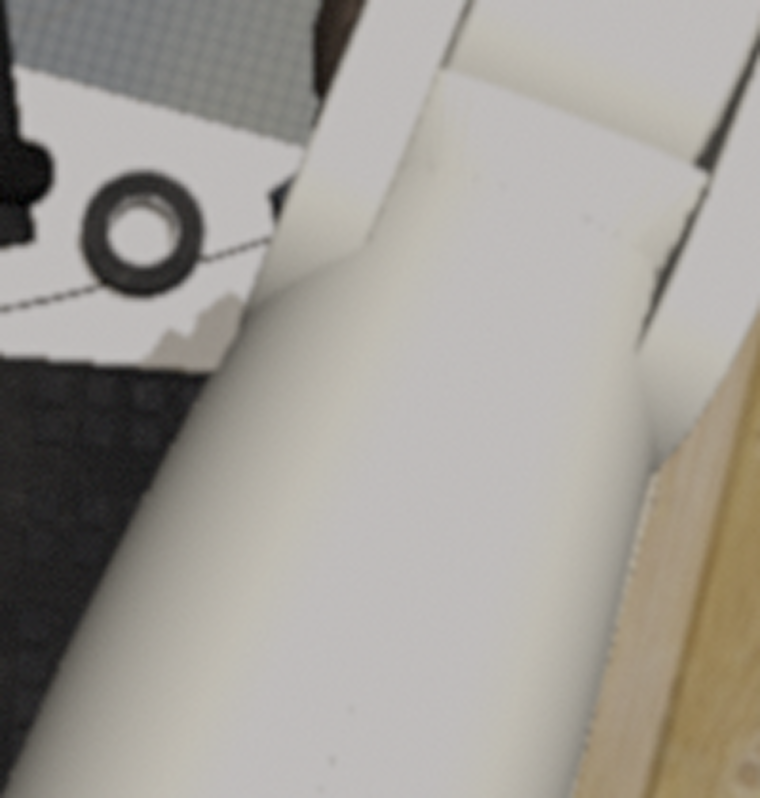

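Arm hides it from above; use scene.

```bash
python3 -c "
from h import *
w=C('scene'); w.crop('pics/s10.png',270,190,470,350,4); c=C('wrist'); cv2.imwrite('pics/w10.png',c.im)"
```

```text
(no output)
```

View pics/s10.png

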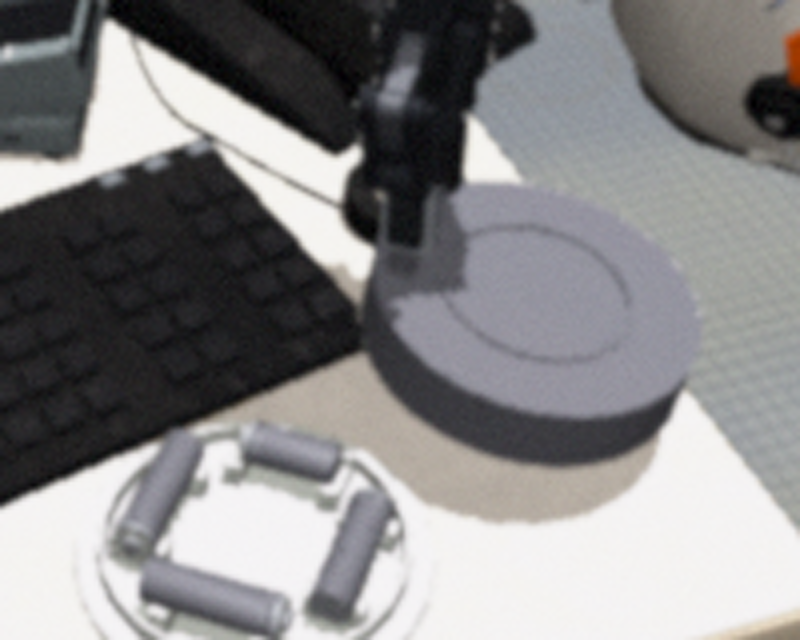

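View pics/w10.png

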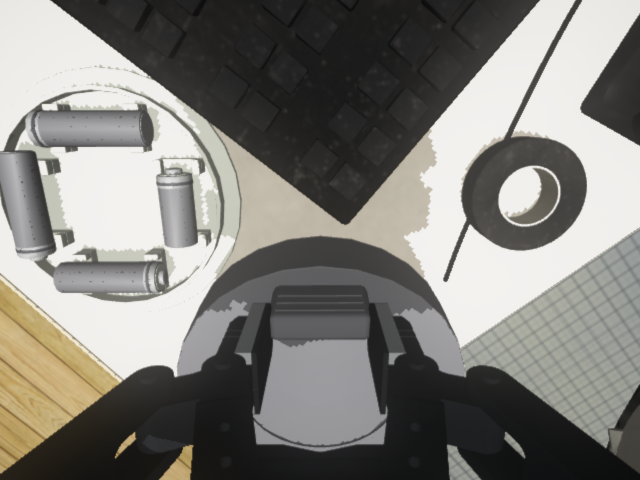

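```bash
python3 -m handwheel '[[0.6,0,-0.003,-0.01,0],[0.6,0,-0.003,-0.02,0],[0.6,0,-0.003,-0.027,0],[0.6,0,-0.003,-0.032,0],[0.6,0,-0.003,-0.032,0]]' 50
python3 -c "
from h import *
st();w=C('scene'); w.crop('pics/s11.png',270,190,470,350,4); c=C('wrist'); cv2.imwrite('pics/w11.png',c.im)"
```

```text
time: 13.45
ee_pos: [0.5901, -0.2324, 0.0625]
tcp_rot: [-180.0, 0.0, 35.0]
wrist_force: [-0.3, -0.3, -1.1]
opening: 0.0375
t 13.45 tcp [ 0.5901 -0.2324  0.0625] rot [-180.    0.   35.] F [-0.3 -0.3 -1.1] open 37.5 q [-21.  17.   5.  78.  -0.  34.]
```

View pics/s11.png

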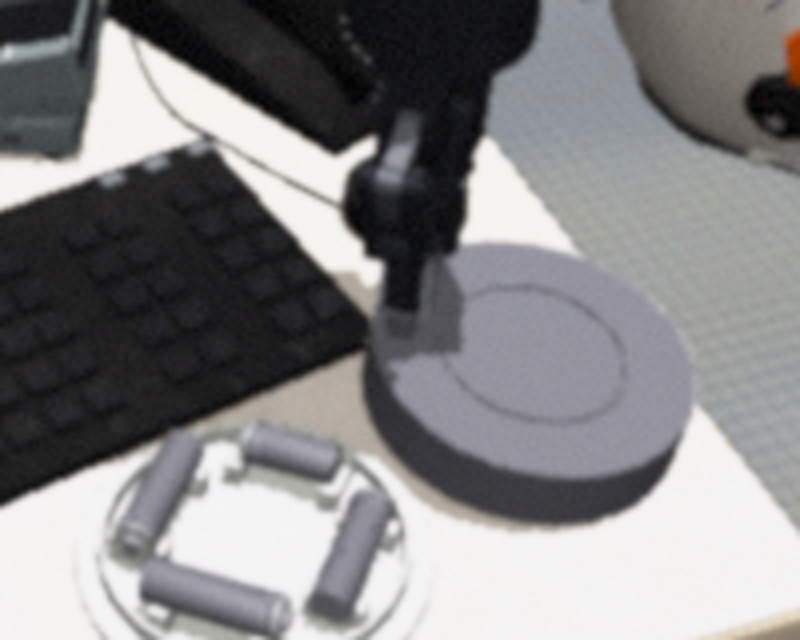

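View pics/w11.png

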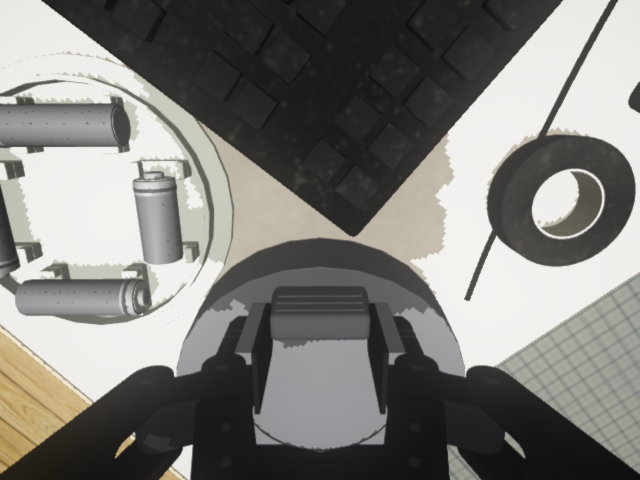

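```bash
python3 -c "
from h import *
c=C('wrist')
for n,u,v,z in [('near',320,238,.016),('kb',352,236,.02),('kb0',352,236,.01),('L',178,373,.01),('R',464,370,.01),('matR',464,368,0),('dishedge',232,215,.004),('dishedge',224,258,.004)]: print(n,np.round(c.w(u,v,z),4))"
```

```text
near [ 0.5792 -0.2151  0.016 ]
kb [ 0.5905 -0.2045  0.02  ]
kb0 [ 0.5929 -0.2064  0.01  ]
L [ 0.5601 -0.3283  0.01  ]
R [ 0.6917 -0.2337  0.01  ]
matR [ 0.6982 -0.236  -0.    ]
dishedge [ 0.5372 -0.2339  0.004 ]
dishedge [ 0.5459 -0.2564  0.004 ]
```

```bash
python3 -m handwheel '[[0.6,0,0,-0.003,0],[0.6,0,0,-0.003,0],[0.56,0,0,-0.003,0],[0.536,0,0,-0.003,0],[0.536,0,0,-0.003,0]]' 20
python3 -m handwheel '[[0.536,0,0.001,-0.003,0],[0.536,-0.001,0.002,-0.006,0],[0.536,-0.002,0.003,-0.009,0],[0.536,-0.002,0.004,-0.012,0],[0.536,-0.002,0.004,-0.012,0]]' 20
python3 -c "
from h import *
st();w=C('scene'); w.crop('pics/s12.png',270,190,470,350,4); c=C('wrist'); cv2.imwrite('pics/w12.png',c.im)"
```

```text
time: 14.1
ee_pos: [0.5909, -0.2326, 0.061]
tcp_rot: [179.9, -0.0, 35.0]
wrist_force: [-0.8, 0.0, -0.1]
opening: 0.0397
time: 14.6
ee_pos: [0.5886, -0.2284, 0.0483]
tcp_rot: [180.0, 0.0, 35.0]
wrist_force: [0.2, -0.5, -0.0]
opening: 0.0398
t 14.6 tcp [ 0.5886 -0.2284  0.0483] rot [180.   0.  35.] F [ 0.2 -0.5 -0. ] open 39.8 q [-21.  16.   3.  77.  -0.  34.]
```

View pics/s12.png

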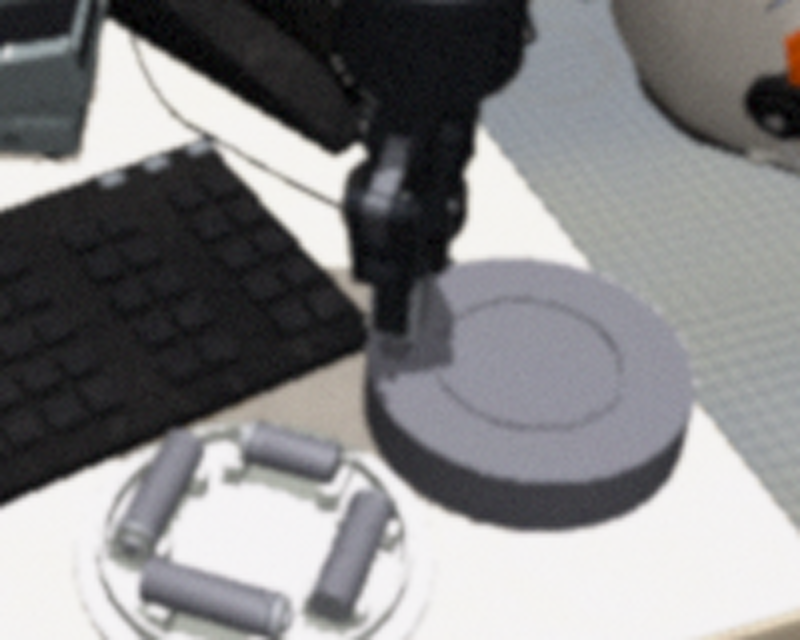

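View pics/w12.png

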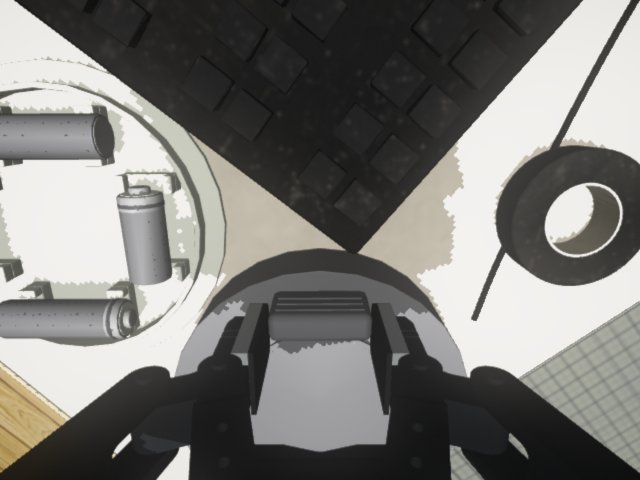

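```bash
python3 -m handwheel '[[0.5,0,0,0,0],[0.45,0,0,0,0],[0.42,0,0,0.02,0],[0.42,0,0,0.06,0],[0.42,0,0,0.1,0]]' 20
python3 -m handwheel '[[0.5,-0.04,-0.02,0.03,0],[0.5,-0.08,-0.04,0.06,0],[0.5,-0.12,-0.05,0.06,0],[0.5,-0.142,-0.062,0.06,0],[0.5,-0.142,-0.062,0.06,0]]' 20
python3 -c "
from h import *
st();w=C('top'); w.crop('pics/t13.png',140,140,480,340,2.3); c=C('wrist'); cv2.imwrite('pics/w13.png',c.im)"
```

```text
time: 15.2
ee_pos: [0.5883, -0.2285, 0.1496]
tcp_rot: [-180.0, 0.0, 35.0]
wrist_force: [0.8, -0.1, -0.2]
opening: 0.0496
time: 15.7
ee_pos: [0.4442, -0.2918, 0.211]
tcp_rot: [179.9, 0.0, 34.8]
wrist_force: [-0.0, -0.2, 0.3]
opening: 0.0427
t 15.7 tcp [ 0.4442 -0.2918  0.211 ] rot [179.9   0.   34.8] F [-0.  -0.2  0.3] open 42.7 q [-33.   2.   5.  93.  -0.  22.]
```

View pics/w13.png

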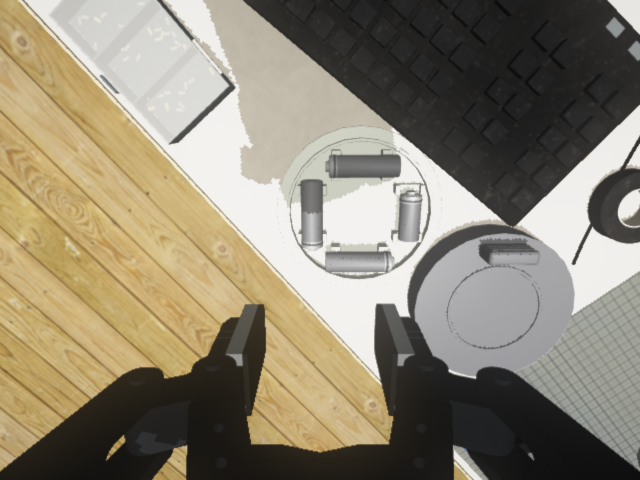

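View pics/t13.png

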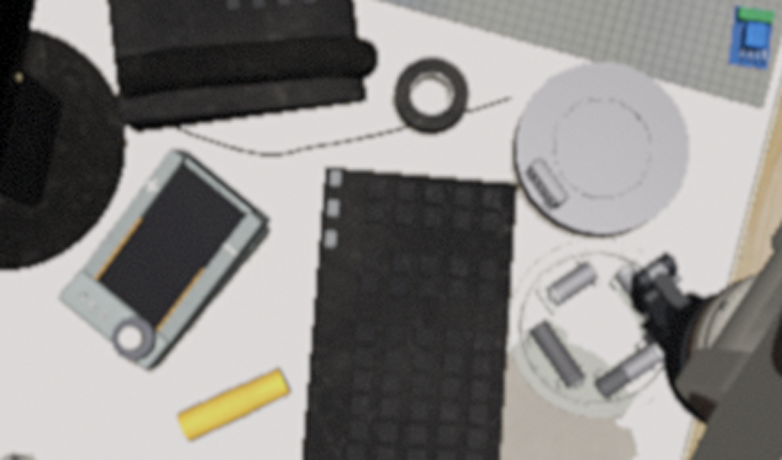

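View zoomed.

```bash
python3 -c "
from h import *
c=C('wrist'); c.crop('pics/w14.png',275,120,445,285,4.5)"
```

```text
(no output)
```

View pics/w14.png

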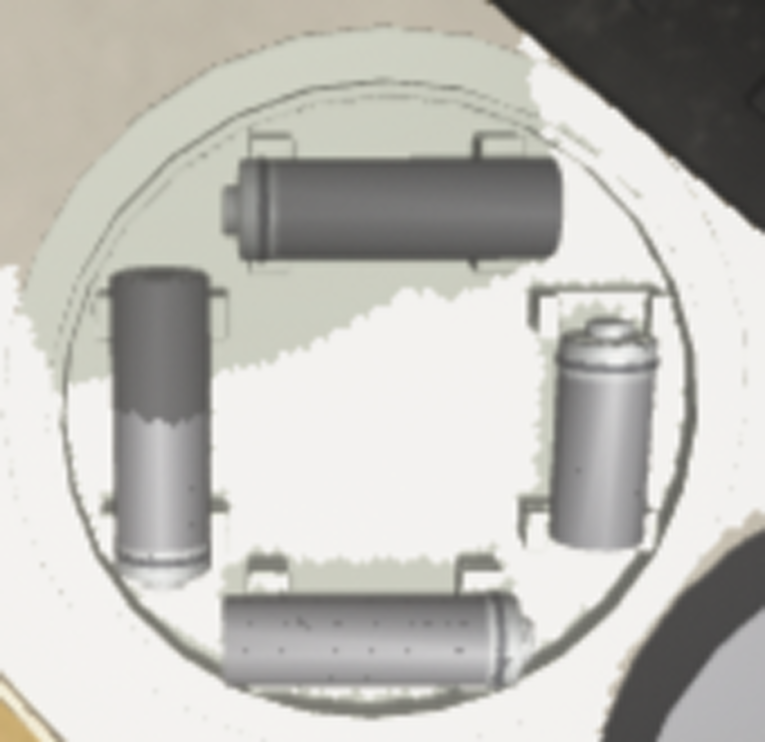

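```bash
python3 -c "
from h import *
t=C('top')
P={}
for n,u,v,z in [('BL',390,105,.073),('BR',665,320,.073),('LL',45,550,.046),('LR',315,775,.046),('plus',320,213,.066),('minus',560,405,.066),('btn',257,678,.052)]:
  P[n]=t.w(160+u/7,190+v/7,z); print(n,np.round(P[n],4))
a=(P['BL']+P['BR'])/2;b=(P['LL']+P['LR'])/2
print('ctr',(a+b)/2, 'len',np.hypot(*(a-b)[:2]),'yaw',np.degrees(np.arctan2(*(a-b)[1::-1])))
print('w',[np.hypot(*(P[x]-P[y])[:2]) for x,y in [('BL','BR'),('LL','LR'),('plus','minus')]])
for x,y in [('BL','BR'),('LL','LR'),('plus','minus')]:
  d=P[x]-P[y];print('y dir',np.degrees(np.arctan2(d[1],d[0])))
c=C('wrist')
for n,u,v in [('A',392,208),('B',161,428),('C',378,640),('S',605,435),('Abut',225,209),('Aflat',560,209),('Bbut',163,585),('Bfl',161,270),('Cb',533,640),('Cf',223,640)]: print(n,np.round(c.w(275+u/4.5,120+v/4.5,.020),4))
"
```

```text
BL [0.6034 0.0639 0.073 ]
BR [ 0.5498 -0.0077  0.073 ]
LL [0.4901 0.1535 0.046 ]
LR [0.4337 0.0813 0.046 ]
plus [0.5764 0.082  0.066 ]
minus [0.5284 0.019  0.066 ]
btn [0.4581 0.0959 0.052 ]
ctr [0.51923877 0.07274931 0.0595    ] len 0.14537112102546093 yaw -37.91736236227376
w [np.float64(0.08947672358278796), np.float64(0.09153403127402504), np.float64(0.0791825610707715)]
y dir 53.21541973227098
y dir 52.026288844113125
y dir 52.712134724975535
A [ 0.4529 -0.2379  0.02  ]
B [ 0.4419 -0.2954  0.02  ]
C [ 0.5005 -0.3059  0.02  ]
S [ 0.5109 -0.2486  0.02  ]
Abut [ 0.4283 -0.2554  0.02  ]
Aflat [ 0.4778 -0.2206  0.02  ]
Bbut [ 0.4598 -0.3207  0.02  ]
Bfl [ 0.4251 -0.2711  0.02  ]
Cb [ 0.5252 -0.2886  0.02  ]
Cf [ 0.4758 -0.3232  0.02  ]
```

```bash
python3 -c "
from h import *
t=C('top');s=C('scene')
s.crop('pics/s15.png',90,0,420,240,2.4)
for z in (.05,.1,.15,.2,.25,.3): print(z, np.round(t.w(107,358,z),3), np.round(t.w(160,120,z),3), [np.round(s.p(t.w(*p,z)),0) for p in ((107,358),(150,160))])
"
```

```text
0.05 [0.33  0.249 0.05 ] [0.765 0.178 0.05 ] [array([143., 189.]), array([296., 155.])]
0.1 [0.335 0.229 0.1  ] [0.748 0.162 0.1  ] [array([142., 172.]), array([294., 140.])]
0.15 [0.341 0.21  0.15 ] [0.73  0.147 0.15 ] [array([142., 154.]), array([291., 124.])]
0.2 [0.346 0.19  0.2  ] [0.712 0.131 0.2  ] [array([141., 133.]), array([289., 106.])]
0.25 [0.352 0.17  0.25 ] [0.694 0.115 0.25 ] [array([140., 111.]), array([286.,  87.])]
0.3 [0.357 0.15  0.3  ] [0.676 0.099 0.3  ] [array([140.,  87.]), array([282.,  65.])]
```

View pics/s15.png

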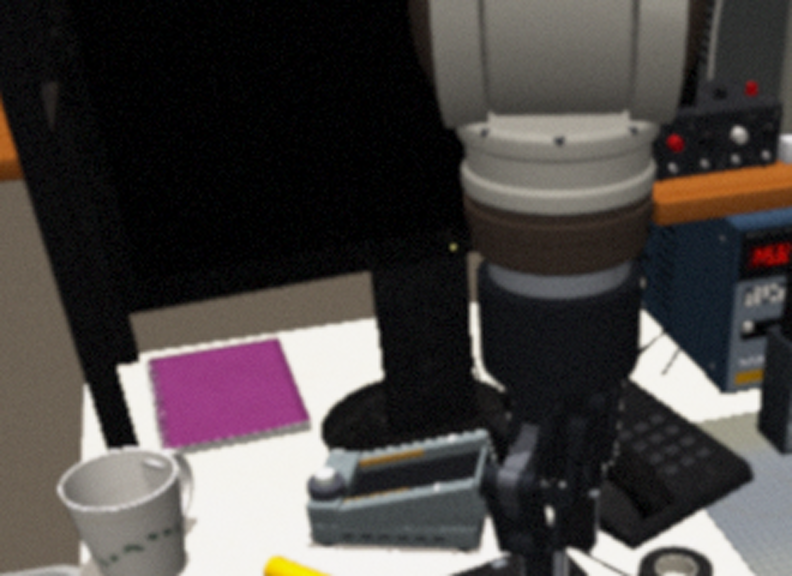

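```bash
python3 -m handwheel '[[0.58,-0.002,-0.0035,-0.04,0],[0.58,-0.002,-0.0035,-0.08,0],[0.58,-0.002,-0.0035,-0.12,0],[0.58,-0.002,-0.0035,-0.155,0],[0.58,-0.002,-0.0035,-0.155,0]]' 30
python3 -c "
from h import *
st();c=C('wrist'); c.crop('pics/w16.png',120,180,520,480,2)"
```

```text
time: 16.55
ee_pos: [0.4428, -0.2914, 0.0491]
tcp_rot: [-179.5, 0.2, 35.1]
wrist_force: [-0.8, -0.1, -0.0]
opening: 0.0358
t 16.55 tcp [ 0.4428 -0.2914  0.0491] rot [-179.5    0.2   35.1] F [-0.8 -0.1 -0. ] open 35.8 q [-33.   3. -12.  75.  -0.  22.]
```

View pics/w16.png

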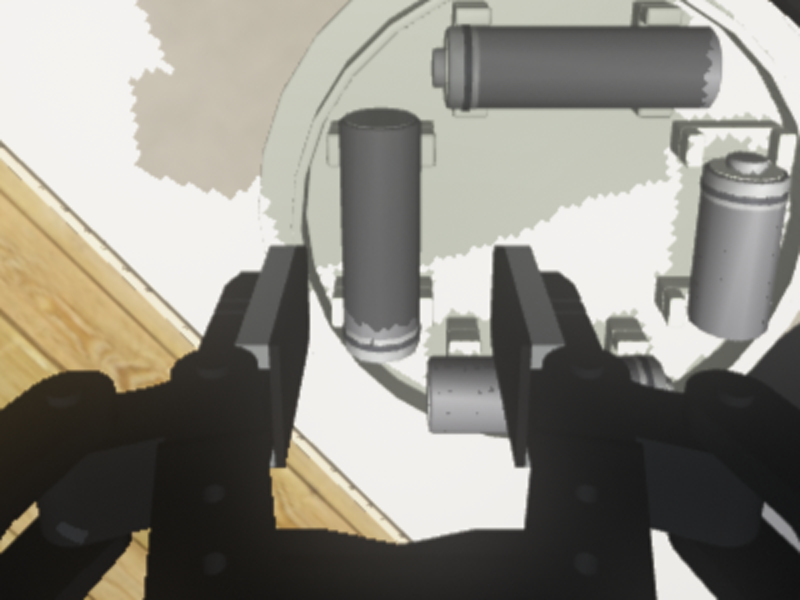

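```bash
python3 -m handwheel '[[0.58,-0.001,-0.0044,-0.005,0],[0.58,-0.001,-0.0044,-0.02,0],[0.58,-0.001,-0.0044,-0.032,0],[0.58,-0.001,-0.0044,-0.032,0],[0.58,-0.001,-0.0044,-0.032,0]]' 30
python3 -c "
from h import *
st();c=C('wrist'); c.crop('pics/w17.png',120,180,520,480,2)"
```

```text
time: 17.1
ee_pos: [0.4429, -0.2967, 0.0202]
tcp_rot: [-179.7, 0.1, 35.1]
wrist_force: [-0.9, 1.1, 0.9]
opening: 0.0358
t 17.1 tcp [ 0.4429 -0.2967  0.0202] rot [-1.797e+02  1.000e-01  3.510e+01] F [-0.9  1.1  0.9] open 35.8 q [-34.   4. -14.  72.  -0.  21.]
```

View pics/w17.png

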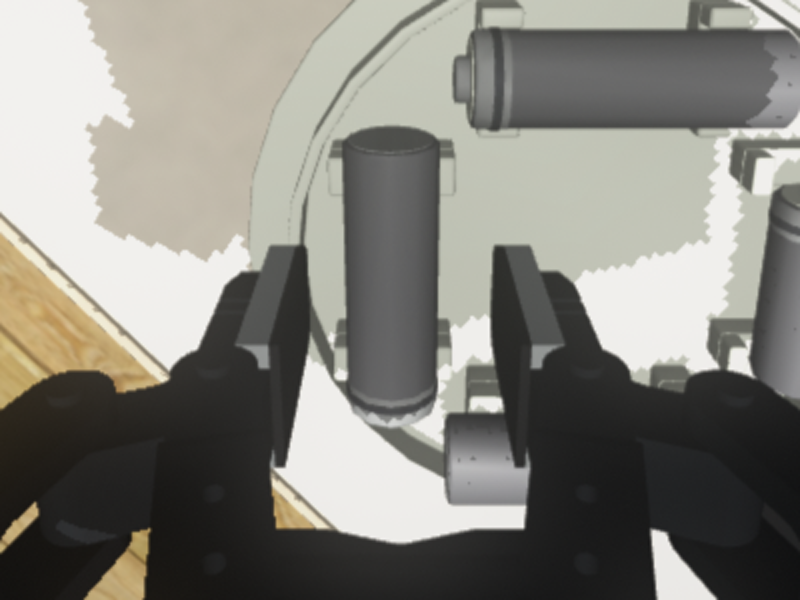

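```bash
python3 -c "
from h import *
c=C('wrist'); o=get_obs(); print((c.p(o['ee_pos'])-[120,180])*2, [ (c.p([.4415,-.2958,.02])-[120,180])*2])
print(np.round(c.w(120+391/2,180+(130+425)/4,.02),4))"
python3 -m handwheel '[[0.58,-0.0015,-0.001,-0.003,0],[0.58,-0.0015,-0.001,-0.003,0],[0.65,-0.0015,-0.001,-0.003,0],[0.7,-0.0015,-0.001,-0.003,0],[0.75,-0.0015,-0.001,-0.003,0]]' 30
python3 -m handwheel '[[0.8,0,0,0,0],[0.85,0,0,0,0],[0.9,0,0,0,0],[0.9,0,0,0,0],[0.9,0,0,0,0]]' 30
python3 -c "
from h import *
st();c=C('wrist'); c.crop('pics/w18.png',120,180,520,480,2)"
```

```text
[397.3108774  287.70988285] [array([392.84375836, 276.84465308])]
[ 0.4413 -0.2961  0.02  ]
time: 17.7
ee_pos: [0.4419, -0.2979, 0.018]
tcp_rot: [-179.7, 0.1, 35.1]
wrist_force: [-0.0, -0.4, 0.5]
opening: 0.0212
time: 18.2
ee_pos: [0.4419, -0.2979, 0.0181]
tcp_rot: [-179.8, 0.1, 35.1]
wrist_force: [-0.8, 0.7, 1.8]
opening: 0.0167
t 18.2 tcp [ 0.4419 -0.2979  0.0181] rot [-1.798e+02  1.000e-01  3.510e+01] F [-0.8  0.7  1.8] open 16.7 q [-34.   4. -14.  72.  -0.  21.]
```

View pics/w18.png

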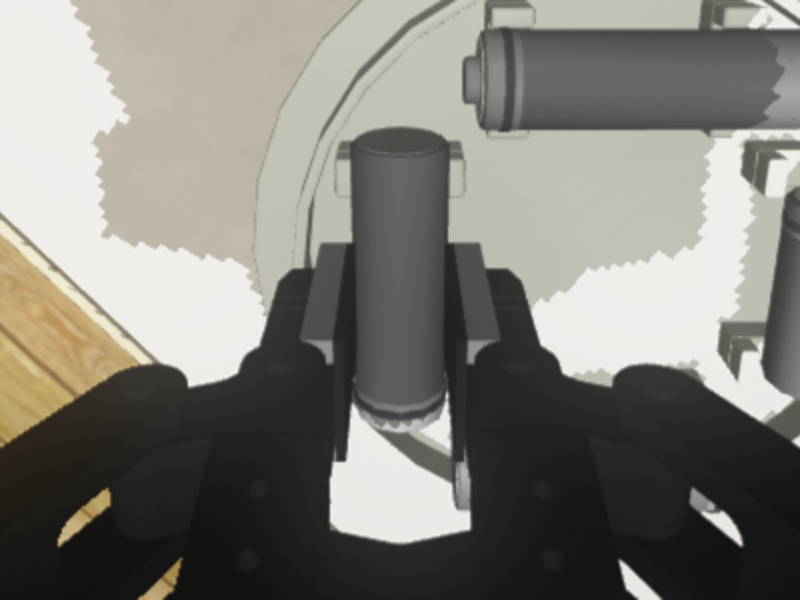

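```bash
python3 -m handwheel '[[0.9,0,0,0.02,0],[0.9,0,0,0.06,0],[0.9,0,0.02,0.1,4],[0.9,0.01,0.05,0.11,12],[0.9,0.02,0.08,0.11,20]]' 30
python3 -m handwheel '[[0.9,0.01,0.04,0,8],[0.9,0.02,0.08,0,16],[0.9,0.03,0.12,0,24],[0.9,0.04,0.15,0,32],[0.9,0.05,0.18,0,40]]' 30
python3 -m handwheel '[[0.9,0.01,0.03,0,8],[0.9,0.02,0.04,0,16],[0.9,0.02,0.05,0,24],[0.9,0.02,0.06,0,32],[0.9,0.02,0.06,0,40]]' 30
python3 -c "
from h import *
st();c=C('wrist'); cv2.imwrite('pics/w19.png',c.im);c=C('scene'); c.crop('pics/s19.png',200,130,420,290,3.6)"
```

```text
time: 18.75
ee_pos: [0.4629, -0.2178, 0.1305]
tcp_rot: [-180.0, 0.1, 55.3]
wrist_force: [0.9, 0.3, -0.8]
opening: 0.0165
time: 19.25
ee_pos: [0.5132, -0.0363, 0.1304]
tcp_rot: [-180.0, 0.1, 95.7]
wrist_force: [0.9, -0.0, 0.0]
opening: 0.0173
time: 19.75
ee_pos: [0.5331, 0.0248, 0.13]
tcp_rot: [-180.0, 0.1, 136.1]
wrist_force: [-0.1, 0.2, -0.8]
opening: 0.017
t 19.75 tcp [0.5331 0.0248 0.13  ] rot [-1.800e+02  1.000e-01  1.361e+02] F [-0.1  0.2 -0.8] open 17.0 q [  3.   2.  -4.  84.  -0. -43.]
```

View pics/w19.png

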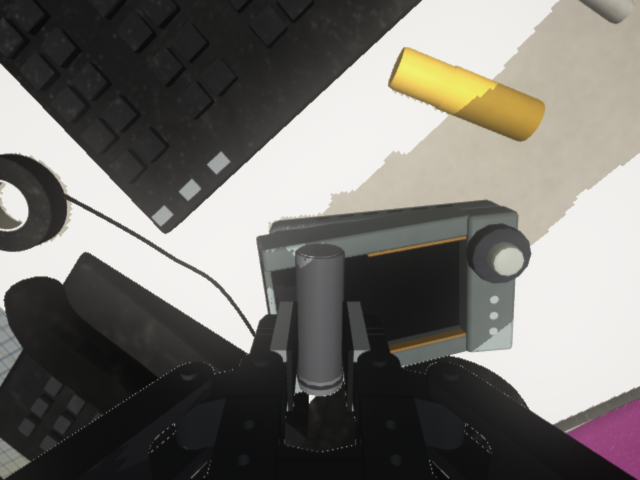

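View pics/s19.png

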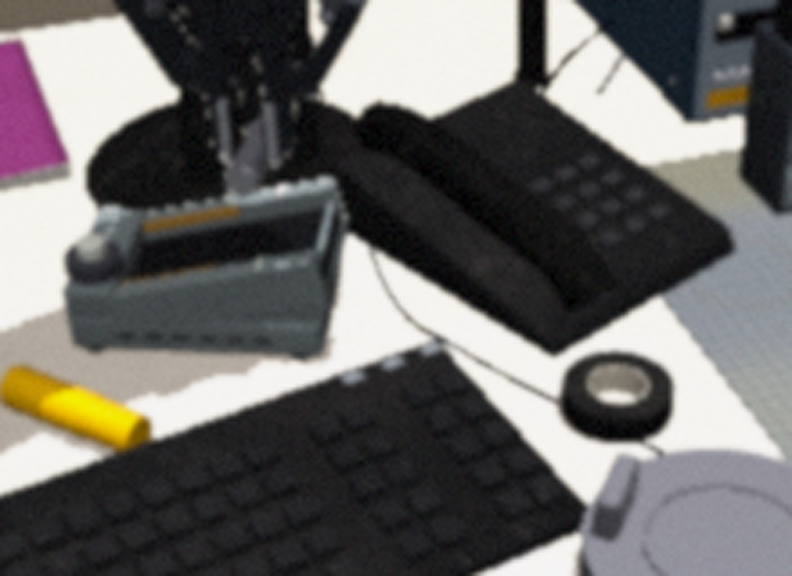

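```bash
python3 -m handwheel '[[0.9,0.01,0.02,0,6.5],[0.9,0.01,0.032,0,6.5],[0.9,0.01,0.032,0,6.5],[0.9,0.01,0.032,0,6.5]]' 30
python3 -c "
from h import *
st();c=C('wrist'); c.crop('pics/w20.png',180,100,580,400,2)"
```

```text
time: 20.25
ee_pos: [0.5428, 0.0559, 0.13]
tcp_rot: [-179.9, 0.1, 142.2]
wrist_force: [-0.0, 0.3, -0.1]
opening: 0.0169
t 20.25 tcp [0.5428 0.0559 0.13  ] rot [-1.799e+02  1.000e-01  1.422e+02] F [-0.   0.3 -0.1] open 16.9 q [  6.   4.  -3.  84.  -0. -46.]
```

View pics/w20.png

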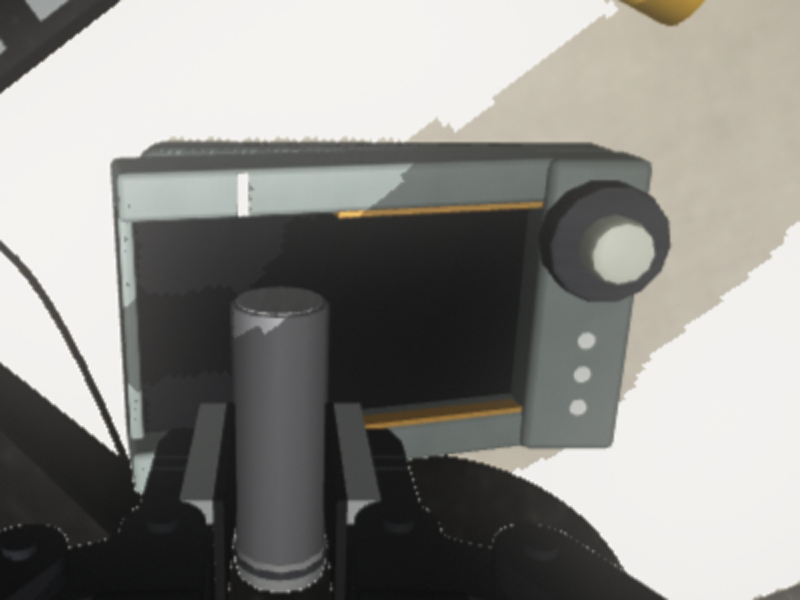

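```bash
python3 -c "
from h import *
c=C('wrist')
ey=np.array([.607,.794]);ex=np.array([.794,-.607])
f=lambda u,v,z:c.w(180+u/2,100+v/2,z)
for n,u,v,z in [('m stop',540,206,.043),('p stop',520,409,.043),('m mid strip',340,215,.055),('p strip',367,425,.055),('m outer hi',120,172,.0735),('m inner hi',132,220,.0735),('m outer lo',548,160,.043),('minus sign',243,195,.065),('btn',625,248,.06),('btn',625,248,.05),('stop edge top',525,400,.046),('cell flat',279,300,.132),('stopm',532,215,.046)]:
  p=f(u,v,z); print(n,np.round(p,4),'x',round(ex@p[:2],4),'y',round(ey@p[:2],4))
p=get_obs()['ee_pos'];print('tcp x',ex@p[:2],'y',ey@p[:2])
"
```

```text
m stop [0.4651 0.0785 0.043 ] x 0.3217 y 0.3447
p stop [0.5046 0.1295 0.043 ] x 0.3221 y 0.4092
m mid strip [0.5115 0.0426 0.055 ] x 0.3802 y 0.3443
p strip [0.5431 0.099  0.055 ] x 0.3712 y 0.4083
m outer hi [ 0.5467 -0.0034  0.0735] x 0.4362 y 0.3291
m inner hi [0.5523 0.0075 0.0735] x 0.434 y 0.3413
m outer lo [0.4562 0.0686 0.043 ] x 0.3206 y 0.3314
minus sign [0.5276 0.0207 0.065 ] x 0.4063 y 0.3367
btn [0.4553 0.0963 0.06  ] x 0.3031 y 0.3529
btn [0.4534 0.1011 0.05  ] x 0.2987 y 0.3555
stop edge top [0.5017 0.1261 0.046 ] x 0.3218 y 0.4047
cell flat [0.5241 0.0318 0.132 ] x 0.3969 y 0.3434
stopm [0.4687 0.0782 0.046 ] x 0.3247 y 0.3466
tcp x 0.39731124715341726 y 0.3736093788063304
```

```bash
python3 -m handwheel '[[0.9,0.007,0,-0.01,0],[0.9,0.007,0,-0.03,0],[0.9,0.007,0,-0.05,0],[0.9,0.007,0,-0.05,0]]' 30
python3 -c "
from h import *
st();c=C('wrist'); c.crop('pics/w21.png',180,180,580,480,2)
c=C('scene'); c.crop('pics/s21.png',200,150,320,240,6)"
```

```text
time: 20.75
ee_pos: [0.5484, 0.0549, 0.0768]
tcp_rot: [-179.8, -0.1, 142.1]
wrist_force: [0.1, -0.9, -0.7]
opening: 0.0171
t 20.75 tcp [0.5484 0.0549 0.0768] rot [-1.798e+02 -1.000e-01  1.421e+02] F [ 0.1 -0.9 -0.7] open 17.1 q [  6.   5.  -7.  78.  -0. -46.]
```

View pics/w21.png

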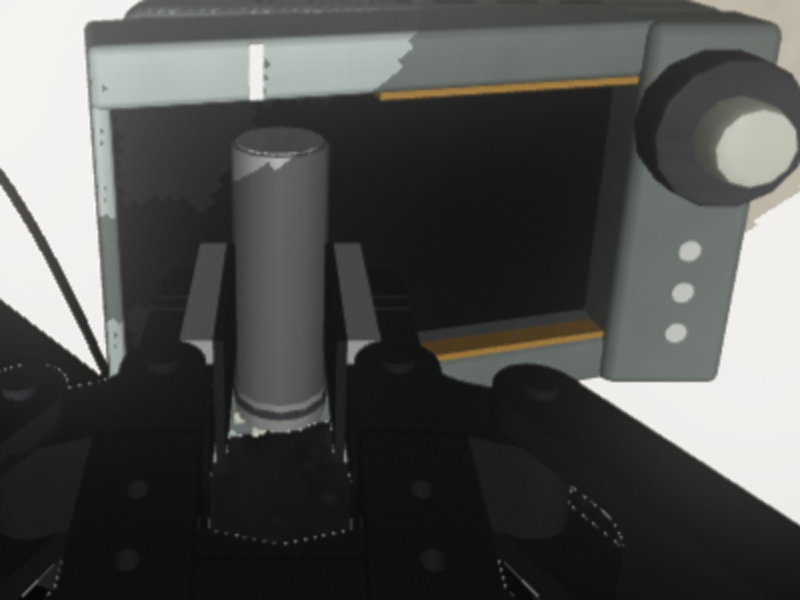

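View pics/s21.png

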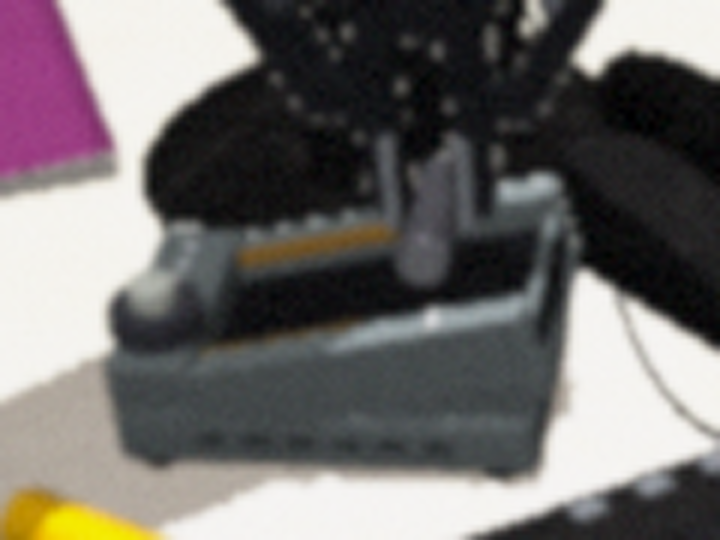

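```bash
python3 -c "
from h import *
c=C('wrist')
ey=np.array([.607,.794]);ex=np.array([.794,-.607])
f=lambda u,v,z:c.w(180+u/2,180+v/2,z)
for n,u,v,z in [('m stop',635,82,.043),('p stop',600,334,.043),('m strip',380,97,.055),('p strip',440,352,.055),('m outer hi',90,45,.0715),('m inner hi',110,106,.0715),('inner hi mid',115,250,.06),('cell flat',280,143,.0788),('cell butt',280,422,.0788),('interior low',590,300,.03)]:
  p=f(u,v,z); print(n,np.round(p,4),'x',round(ex@p[:2],4),'y',round(ey@p[:2],4))
"
```

```text
m stop [0.466  0.0803 0.043 ] x 0.3213 y 0.3467
p stop [0.5064 0.1322 0.043 ] x 0.3219 y 0.4124
m strip [0.5134 0.0439 0.055 ] x 0.381 y 0.3465
p strip [0.5388 0.1039 0.055 ] x 0.3648 y 0.4095
m outer hi [ 0.5499 -0.003   0.0715] x 0.4384 y 0.3314
m inner hi [0.5549 0.0084 0.0715] x 0.4355 y 0.3435
inner hi mid [0.58  0.035 0.06 ] x 0.4392 y 0.3798
cell flat [0.5319 0.0327 0.0788] x 0.4025 y 0.3488
cell butt [0.5699 0.0817 0.0788] x 0.4029 y 0.4108
interior low [0.5034 0.1315 0.03  ] x 0.3199 y 0.41
```

```bash
python3 -m handwheel '[[0.9,0.0005,0.0005,-0.006,0],[0.9,0.0005,0.0005,-0.012,0],[0.9,0.0005,0.0005,-0.0145,0],[0.9,0.0005,0.0005,-0.0145,0]]' 30
python3 -m handwheel '[[0.9,0,0,-0.001,0],[0.9,0,0,-0.001,0]]' 30
python3 -c "
from h import *
st();c=C('wrist'); c.crop('pics/w22.png',180,180,580,480,2)
c=C('scene'); c.crop('pics/s22.png',200,150,320,240,6)"
```

```text
time: 21.3
ee_pos: [0.5505, 0.0558, 0.0658]
tcp_rot: [-179.9, 0.1, 142.2]
wrist_force: [-0.2, -0.2, -0.4]
opening: 0.017
time: 21.5
ee_pos: [0.5504, 0.0558, 0.0647]
tcp_rot: [-179.9, 0.1, 142.2]
wrist_force: [0.4, 0.5, 0.1]
opening: 0.0171
t 21.5 tcp [0.5504 0.0558 0.0647] rot [-1.799e+02  1.000e-01  1.422e+02] F [0.4 0.5 0.1] open 17.1 q [  6.   5.  -8.  77.  -0. -46.]
```

View pics/w22.png

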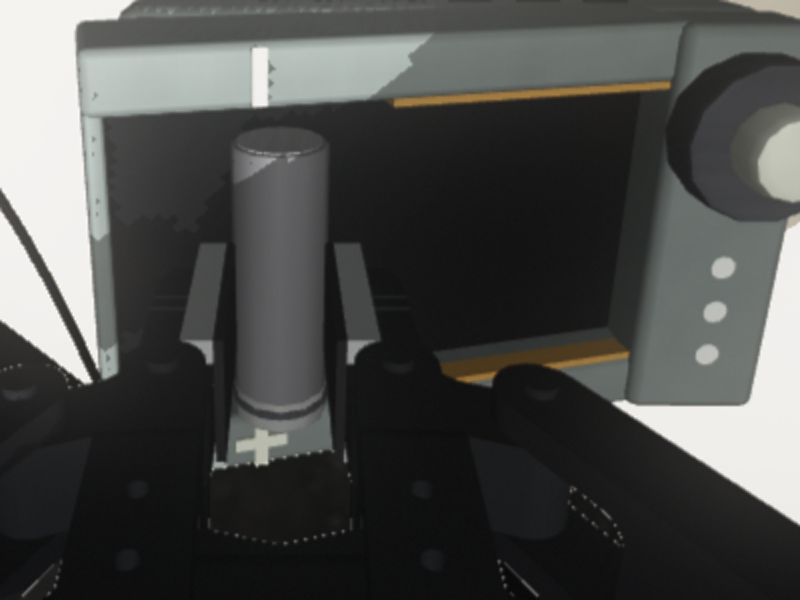

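View pics/s22.png

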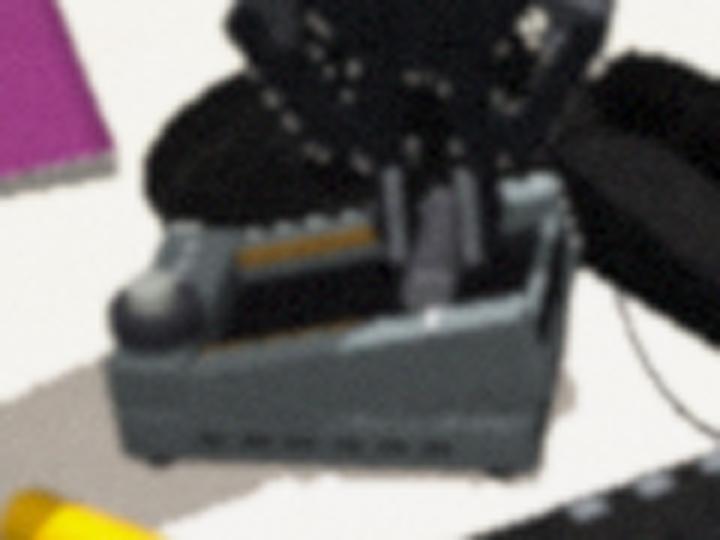

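```bash
python3 -m handwheel '[[0.9,-0.0012,-0.0016,-0.001,0],[0.9,-0.0012,-0.0016,-0.003,0],[0.9,-0.0012,-0.0016,-0.0035,0],[0.9,-0.0012,-0.0016,-0.0035,0]]' 30
python3 -c "
from h import *
st();c=C('wrist'); c.crop('pics/w23.png',180,180,580,480,2)
ey=np.array([.607,.794]);ex=np.array([.794,-.607])
print(ex@get_obs()['ee_pos'][:2],ey@get_obs()['ee_pos'][:2])"
```

```text
time: 22.0
ee_pos: [0.5492, 0.0542, 0.0612]
tcp_rot: [-179.9, 0.1, 142.2]
wrist_force: [0.4, -1.1, 0.1]
opening: 0.017
t 22.0 tcp [0.5492 0.0542 0.0612] rot [-1.799e+02  1.000e-01  1.422e+02] F [ 0.4 -1.1  0.1] open 17.0 q [  6.   5.  -8.  76.  -0. -47.]
0.40317833397925923 0.37646701038090624
```

View pics/w23.png

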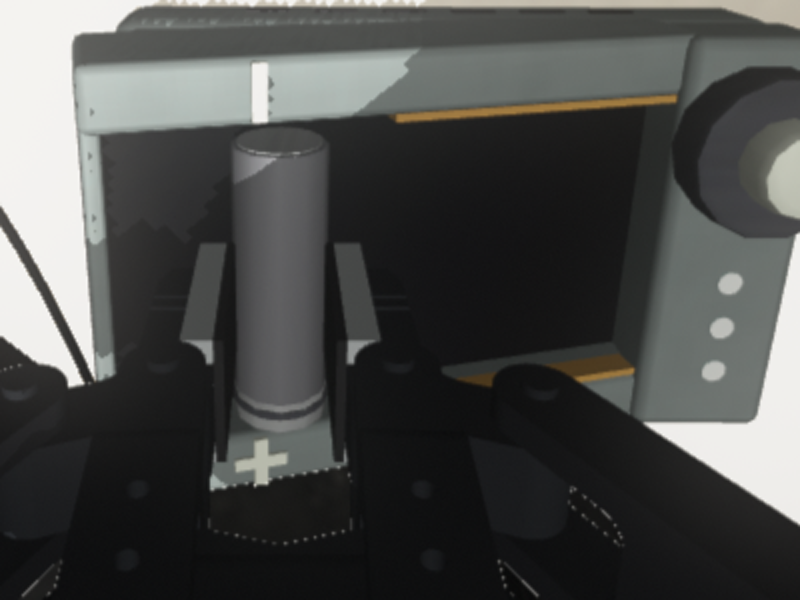

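```bash
python3 -c "
from h import *
c=C('wrist')
ey=np.array([.607,.794]);ex=np.array([.794,-.607])
f=lambda u,v,z:c.w(180+u/2,180+v/2,z)
for n,u,v,z in [('m inner',280,127,.0628),('m outer',200,63,.068),('p inner',450,387,.054),('p inner2',625,374,.043),('p inner3',222,405,.066),('m strip',500,113,.051),('cell flat',280,143,.0632),('flat top',280,129,.0725),('cell butt top',280,418,.0725),('butt low',280,430,.0725)]:
  p=f(u,v,z); print(n,np.round(p,4),'x',round(ex@p[:2],4),'y',round(ey@p[:2],4))
"
```

```text
m inner [0.529  0.0286 0.0628] x 0.4027 y 0.3438
m outer [0.5318 0.0098 0.068 ] x 0.4163 y 0.3305
p inner [0.5377 0.0999 0.054 ] x 0.3663 y 0.4057
p inner2 [0.5064 0.1295 0.043 ] x 0.3235 y 0.4102
p inner3 [0.5734 0.0669 0.066 ] x 0.4147 y 0.4012
m strip [0.4952 0.0558 0.051 ] x 0.3593 y 0.3449
cell flat [0.5308 0.0309 0.0632] x 0.4027 y 0.3467
flat top [0.5273 0.0265 0.0725] x 0.4026 y 0.3411
cell butt top [0.5631 0.0725 0.0725] x 0.403 y 0.3994
butt low [0.5647 0.0747 0.0725] x 0.403 y 0.4021
```

```bash
python3 -m handwheel '[[0.9,0,0,-0.001,0],[0.9,0,0,-0.002,0],[0.9,0,0,-0.002,0]]' 30
python3 -m handwheel '[[0.88,0,0,0,0],[0.84,0,0,0,0],[0.8,0,0,0,0],[0.78,0,0,0,0]]' 30
python3 -c "
from h import *
st();c=C('wrist'); c.crop('pics/w24.png',180,180,580,480,2)"
```

```text
time: 22.4
ee_pos: [0.5492, 0.0542, 0.0592]
tcp_rot: [-179.9, 0.1, 142.2]
wrist_force: [-0.7, -0.2, 0.5]
opening: 0.0173
time: 22.8
ee_pos: [0.5492, 0.0542, 0.0592]
tcp_rot: [-179.9, 0.1, 142.2]
wrist_force: [-0.1, -0.0, -0.3]
opening: 0.0189
t 22.8 tcp [0.5492 0.0542 0.0592] rot [-1.799e+02  1.000e-01  1.422e+02] F [-0.1 -0.  -0.3] open 18.9 q [  6.   5.  -9.  76.  -0. -47.]
```

View pics/w24.png

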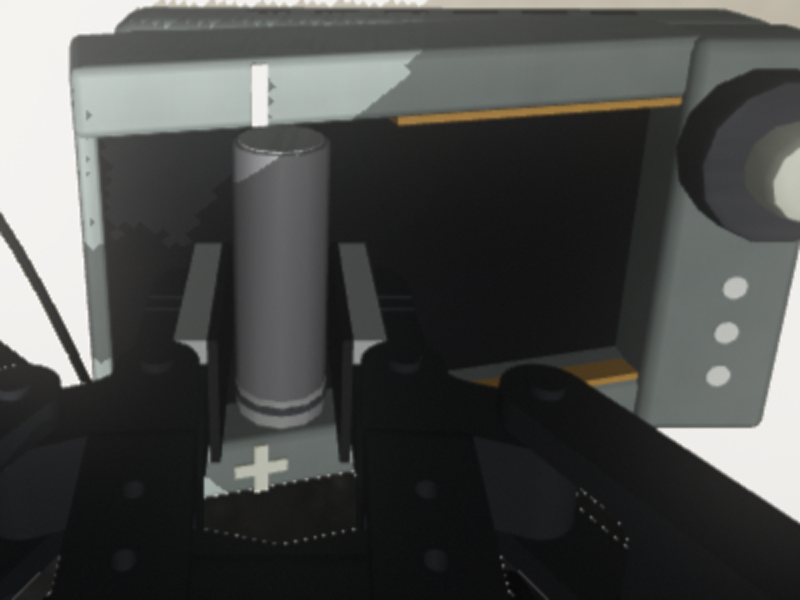

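```bash
python3 -m handwheel '[[0.74,0,0,0,0],[0.7,0,0,0.001,0],[0.68,0,0,0.004,0],[0.66,0,0,0.012,0],[0.66,0,0,0.03,0]]' 30
python3 -m handwheel '[[0.6,0,0,0.03,0],[0.6,0,0,0.06,0],[0.6,0,0,0.06,0]]' 30
python3 -c "
from h import *
st();c=C('wrist'); c.crop('pics/w25.png',180,100,580,400,2)"
```

```text
time: 23.35
ee_pos: [0.5486, 0.0542, 0.0889]
tcp_rot: [-179.9, -0.0, 142.2]
wrist_force: [-0.3, 0.2, -0.1]
opening: 0.0292
time: 23.65
ee_pos: [0.5504, 0.0544, 0.1541]
tcp_rot: [179.9, 0.3, 142.2]
wrist_force: [0.3, -0.1, -0.3]
opening: 0.034
t 23.65 tcp [0.5504 0.0544 0.1541] rot [179.9   0.3 142.2] F [ 0.3 -0.1 -0.3] open 34.0 q [  6.   4.   1.  86.  -0. -47.]
```

View pics/w25.png

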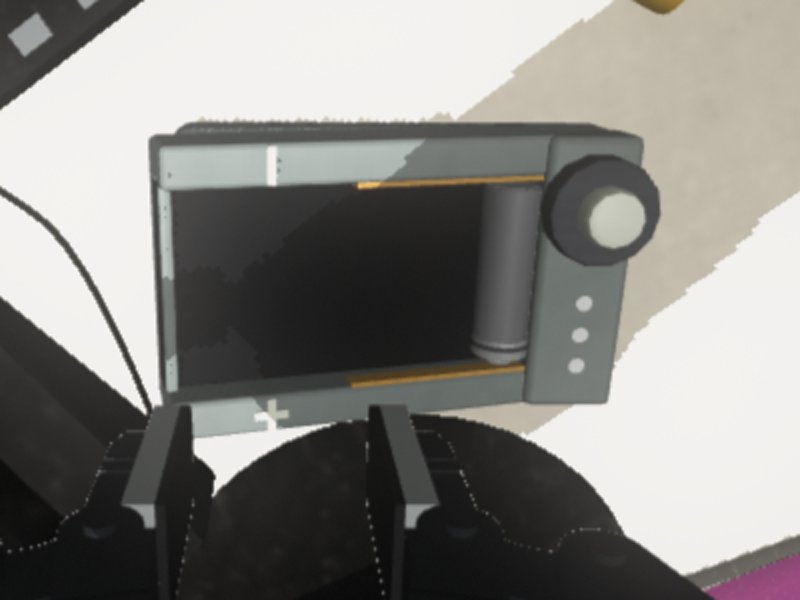

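```bash
python3 -m handwheel '[[0.58,-0.01,-0.04,0.02,0],[0.58,-0.015,-0.085,0.046,-4],[0.58,-0.02,-0.13,0.046,-8],[0.58,-0.03,-0.175,0.046,-12],[0.58,-0.035,-0.22,0.046,-17]]' 30
python3 -m handwheel '[[0.58,-0.01,-0.04,0,0],[0.58,-0.015,-0.085,0,0],[0.58,-0.015,-0.125,0,0],[0.58,-0.015,-0.14,0,0],[0.58,-0.015,-0.14,0,0]]' 30
python3 -c "
from h import *
st();c=C('wrist'); cv2.imwrite('pics/w26.png',c.im)"
```

```text
time: 24.2
ee_pos: [0.5138, -0.1673, 0.1974]
tcp_rot: [180.0, 0.1, 125.0]
wrist_force: [1.2, 0.5, 0.1]
opening: 0.0356
time: 24.7
ee_pos: [0.4982, -0.3089, 0.1962]
tcp_rot: [-180.0, 0.1, 124.9]
wrist_force: [-0.1, 0.7, 0.4]
opening: 0.0354
t 24.7 tcp [ 0.4982 -0.3089  0.1962] rot [-1.800e+02  1.000e-01  1.249e+02] F [-0.1  0.7  0.4] open 35.4 q [-32.   9.  11.  92.  -0. -67.]
```

View pics/w26.png

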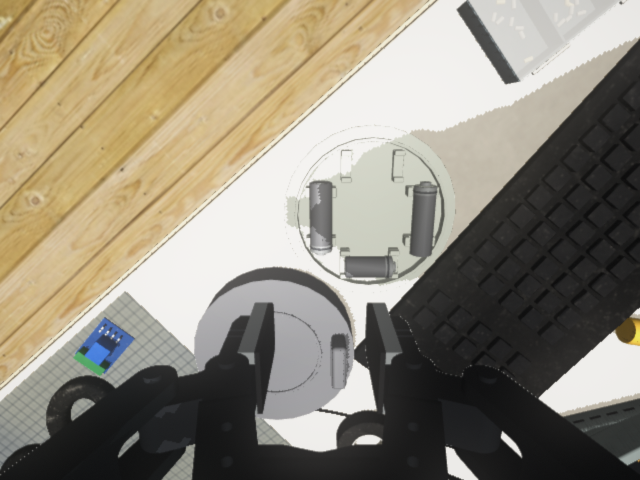

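```bash
python3 -c "
from h import *
c=C('wrist'); c.crop('pics/w27.png',280,115,460,290,4.3)
"
```

```text
(no output)
```

View pics/w27.png

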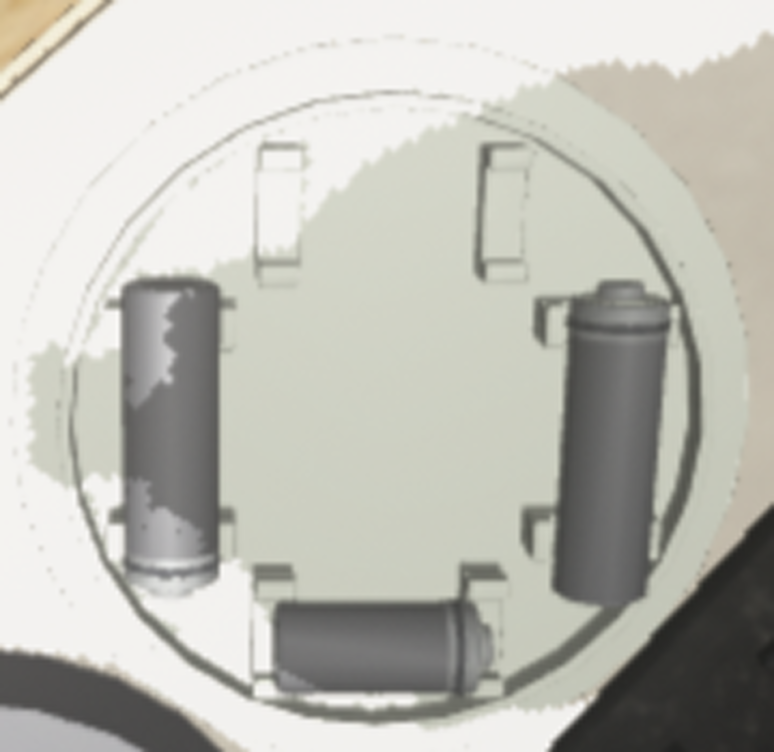

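```bash
python3 -c "
from h import *
c=C('wrist')
for n,u,v in [('C',171,434),('A',612,442),('S',385,645),('Ctop',171,283),('Cbot',171,592)]: print(n,np.round(c.w(280+u/4.3,115+v/4.3,.020),4))
st()"
```

```text
C [ 0.4984 -0.3067  0.02  ]
A [ 0.4518 -0.2375  0.02  ]
S [ 0.5091 -0.2479  0.02  ]
Ctop [ 0.4751 -0.323   0.02  ]
Cbot [ 0.5242 -0.2886  0.02  ]
t 24.85 tcp [ 0.4989 -0.3063  0.1972] rot [1.800e+02 1.000e-01 1.251e+02] F [0.9 0.6 0.5] open 36.3 q [-32.   9.  11.  92.  -0. -67.]
```

```bash
python3 -m handwheel '[[0.58,0.0007,0.0004,-0.04,0],[0.58,0.0007,0.0004,-0.08,0],[0.58,0.0007,0.0004,-0.12,0],[0.58,0.0007,0.0004,-0.155,0],[0.58,0.0007,0.0004,-0.155,0]]' 30
python3 -c "
from h import *
st();c=C('wrist'); c.crop('pics/w28.png',120,180,520,480,2)"
```

```text
time: 25.35
ee_pos: [0.4973, -0.3027, 0.0374]
tcp_rot: [-179.8, -0.3, 125.2]
wrist_force: [-1.0, 0.1, -0.9]
opening: 0.0359
t 25.35 tcp [ 0.4973 -0.3027  0.0374] rot [-179.8   -0.3  125.2] F [-1.   0.1 -0.9] open 35.9 q [-31.  10.  -5.  75.  -0. -67.]
```

View pics/w28.png

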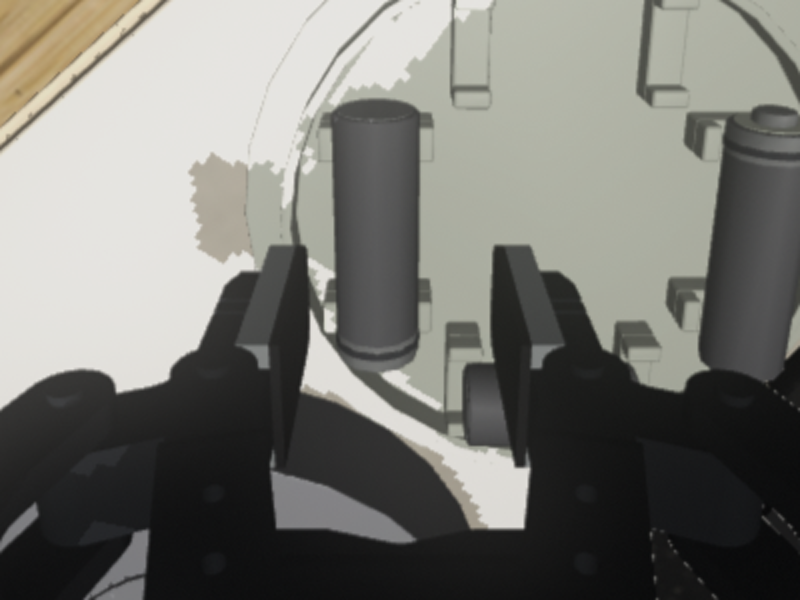

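```bash
python3 -c "
from h import *
c=C('wrist'); print(np.round(c.w(120+377/2,180+232/2,.02),4)); st()"
```

```text
[ 0.5    -0.3084  0.02  ]
t 25.45 tcp [ 0.4999 -0.3048  0.0431] rot [1.800e+02 1.000e-01 1.251e+02] F [0.5 0.3 0. ] open 35.8 q [-31.  10.  -5.  75.  -0. -67.]
```

```bash
python3 -m handwheel '[[0.58,0,-0.002,-0.01,0],[0.58,0,-0.002,-0.019,0],[0.58,0,-0.002,-0.0255,0],[0.58,0,-0.002,-0.0255,0],[0.58,0,-0.002,-0.0255,0]]' 30
python3 -c "
from h import *
st();c=C('wrist'); c.crop('pics/w29.png',120,180,520,480,2);st()"
```

```text
time: 25.95
ee_pos: [0.4998, -0.3068, 0.0176]
tcp_rot: [180.0, 0.1, 125.1]
wrist_force: [-0.8, -0.7, -0.4]
opening: 0.0357
t 25.95 tcp [ 0.4998 -0.3068  0.0176] rot [1.800e+02 1.000e-01 1.251e+02] F [-0.8 -0.7 -0.4] open 35.7 q [-32.  11.  -7.  72.  -0. -67.]
t 26.0 tcp [ 0.4999 -0.3069  0.0179] rot [1.800e+02 1.000e-01 1.251e+02] F [0.3 0.6 0.3] open 36.0 q [-32.  11.  -7.  72.  -0. -67.]
```

View pics/w29.png

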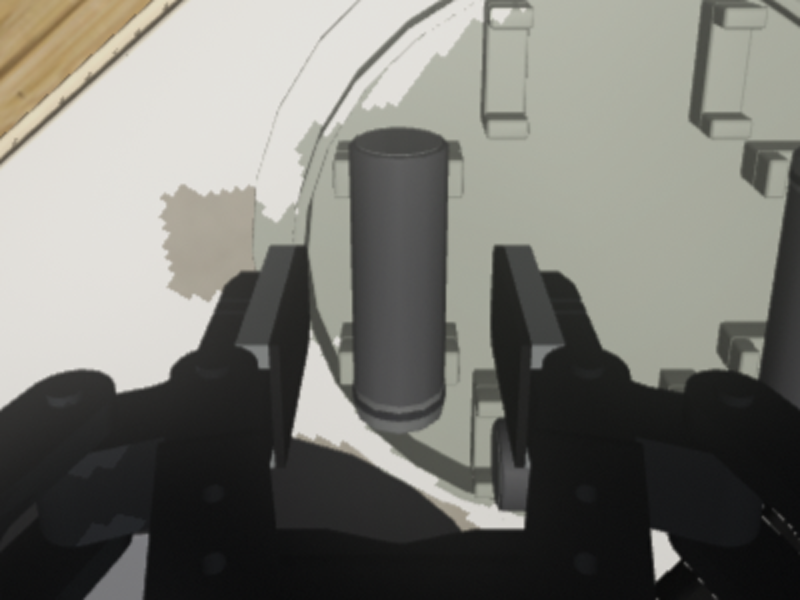

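```bash
python3 -m handwheel '[[0.66,0,0,0,0],[0.74,0,0,0,0],[0.8,0,0,0,0],[0.88,0,0,0,0],[0.9,0,0,0,0]]' 30
python3 -m handwheel '[[0.9,0,0,0,0],[0.9,0,0,0,0],[0.9,0,0,0.02,0],[0.9,0,0,0.06,0],[0.9,0,0.01,0.1,0]]' 30
python3 -m handwheel '[[0.9,0.01,0.04,0.01,3],[0.9,0.015,0.08,0.01,6],[0.9,0.02,0.125,0.01,9],[0.9,0.025,0.17,0.01,12],[0.9,0.03,0.21,0.01,15]]' 30
python3 -m handwheel '[[0.9,0.01,0.04,0,2.5],[0.9,0.018,0.08,0,2.5],[0.9,0.02,0.12,0,2.5],[0.9,0.02,0.14,0,2.5],[0.9,0.02,0.14,0,2.5]]' 30
python3 -c "
from h import *
st();c=C('wrist'); c.crop('pics/w30.png',180,100,580,400,2)
st();c=C('scene'); c.crop('pics/s30.png',200,130,420,290,3.6)"
```

```text
time: 26.5
ee_pos: [0.5001, -0.3071, 0.0183]
tcp_rot: [180.0, 0.1, 125.1]
wrist_force: [-0.8, -1.1, 2.2]
opening: 0.0168
time: 27.0
ee_pos: [0.4993, -0.2972, 0.1183]
tcp_rot: [-180.0, 0.0, 125.1]
wrist_force: [0.6, -0.4, 0.0]
opening: 0.017
time: 27.5
ee_pos: [0.5291, -0.0852, 0.1281]
tcp_rot: [-180.0, -0.0, 140.2]
wrist_force: [1.3, -1.4, -0.9]
opening: 0.0171
time: 28.0
ee_pos: [0.5488, 0.0573, 0.1276]
tcp_rot: [-180.0, -0.1, 142.9]
wrist_force: [0.4, -0.6, 0.1]
opening: 0.0169
t 28.0 tcp [0.5488 0.0573 0.1276] rot [-1.800e+02 -1.000e-01  1.429e+02] F [ 0.4 -0.6  0.1] open 16.9 q [  6.   4.  -2.  84.   0. -47.]
t 28.05 tcp [0.5489 0.0559 0.1276] rot [-179.9   -0.   142.9] F [-0.  -0.2 -1. ] open 17.0 q [  6.   4.  -2.  84.  -0. -47.]
```

View pics/w30.png

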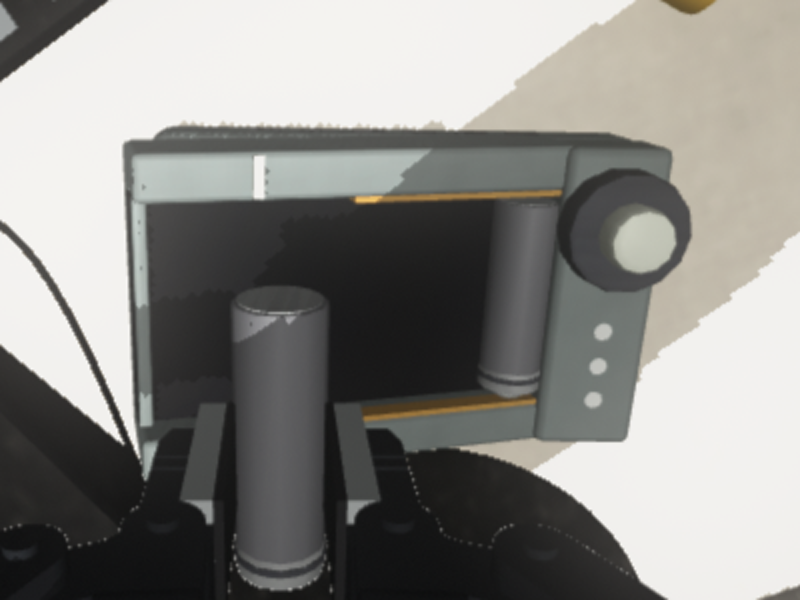

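Same hold as before. Go to the proven release pose (.5492, .0542, .059).

```bash
python3 -m handwheel '[[0.9,0.0003,-0.0015,-0.02,-0.6],[0.9,0.0003,-0.0015,-0.04,-0.6],[0.9,0.0003,-0.0015,-0.055,-0.6],[0.9,0.0003,-0.0015,-0.055,-0.6],[0.9,0.0003,-0.0015,-0.055,-0.6]]' 30
python3 -c "
from h import *
st();c=C('wrist'); c.crop('pics/w31.png',180,180,580,480,2);st()"
```

```text
time: 28.6
ee_pos: [0.5492, 0.0528, 0.073]
tcp_rot: [-179.9, -0.0, 142.1]
wrist_force: [-0.5, 0.6, -0.1]
opening: 0.0168
t 28.6 tcp [0.5492 0.0528 0.073 ] rot [-179.9   -0.   142.1] F [-0.5  0.6 -0.1] open 16.8 q [  6.   5.  -7.  78.  -0. -47.]
t 28.65 tcp [0.5496 0.053  0.0736] rot [-180.     0.   142.2] F [ 0.4 -0.6 -0.2] open 17.4 q [  6.   5.  -7.  78.  -0. -47.]
```

View pics/w31.png

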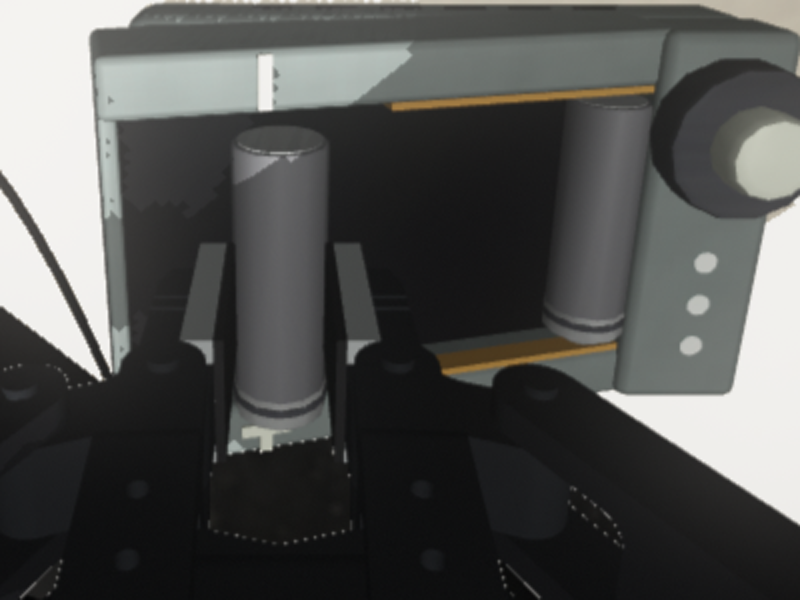

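```bash
python3 -m handwheel '[[0.9,-0.0003,0.0011,-0.005,0],[0.9,-0.0003,0.0011,-0.01,0],[0.9,-0.0003,0.0011,-0.0135,0],[0.9,-0.0003,0.0011,-0.0145,0],[0.9,-0.0003,0.0011,-0.0145,0]]' 30
python3 -m handwheel '[[0.88,0,0,0,0],[0.84,0,0,0,0],[0.8,0,0,0,0],[0.78,0,0,0,0]]' 30
python3 -m handwheel '[[0.74,0,0,0,0],[0.7,0,0,0.001,0],[0.68,0,0,0.004,0],[0.66,0,0,0.012,0],[0.66,0,0,0.03,0]]' 30
python3 -m handwheel '[[0.6,0,0,0.03,0],[0.6,0,0,0.06,0],[0.6,0,0,0.06,0]]' 30
python3 -c "
from h import *
st();c=C('wrist'); c.crop('pics/w32.png',180,100,580,400,2)"
```

```text
time: 29.15
ee_pos: [0.5491, 0.0541, 0.0588]
tcp_rot: [-180.0, -0.0, 142.2]
wrist_force: [0.3, 0.4, -0.4]
opening: 0.017
time: 29.55
ee_pos: [0.5492, 0.0541, 0.0589]
tcp_rot: [-180.0, 0.0, 142.2]
wrist_force: [-0.9, 0.3, 0.1]
opening: 0.019
time: 30.05
ee_pos: [0.5485, 0.0541, 0.0886]
tcp_rot: [-179.9, -0.1, 142.2]
wrist_force: [0.9, 0.0, 0.5]
opening: 0.0292
time: 30.35
ee_pos: [0.5503, 0.0543, 0.1538]
tcp_rot: [179.8, 0.2, 142.2]
wrist_force: [-0.3, 0.5, -0.2]
opening: 0.034
t 30.35 tcp [0.5503 0.0543 0.1538] rot [179.8   0.2 142.2] F [-0.3  0.5 -0.2] open 34.0 q [  6.   4.   1.  86.  -0. -47.]
```

View pics/w32.png

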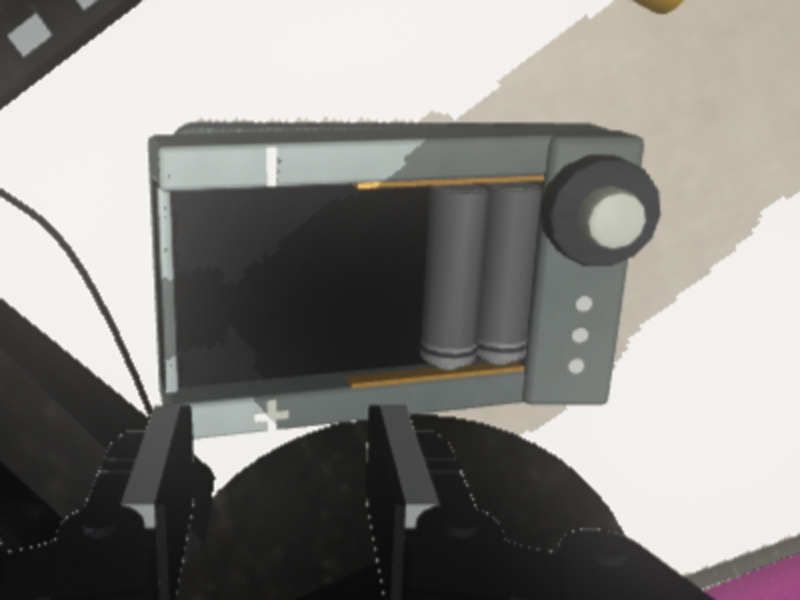

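```bash
python3 -m handwheel '[[0.58,0,-0.03,0.03,-8],[0.58,-0.01,-0.06,0.046,-16],[0.58,-0.02,-0.09,0.046,-24],[0.58,-0.03,-0.12,0.046,-32],[0.58,-0.04,-0.14,0.046,-40]]' 30
python3 -m handwheel '[[0.58,-0.01,-0.02,0,-8.5],[0.58,-0.02,-0.05,0,-17],[0.58,-0.03,-0.08,0,-25],[0.58,-0.04,-0.1,0,-34],[0.58,-0.05,-0.12,0,-42]]' 30
python3 -m handwheel '[[0.58,0,-0.01,0,-8.5],[0.58,-0.005,-0.02,0,-17],[0.58,-0.008,-0.032,0,-25],[0.58,-0.008,-0.032,0,-34],[0.58,-0.008,-0.032,0,-42]]' 30
python3 -m handwheel '[[0.58,0,0,0,-8.5],[0.58,0,0,0,-17],[0.58,0,0,0,-25],[0.58,0,0,0,-34],[0.58,0,0,0,-42]]' 30
python3 -m handwheel '[[0.58,0,0,0,-8.5],[0.58,0,0,0,-17],[0.58,0,0,0,-25],[0.58,0,0,0,-31],[0.58,0,0,0,-31]]' 30
python3 -c "
from h import *
st();c=C('wrist'); cv2.imwrite('pics/w33.png',c.im);st()"
```

```text
time: 30.9
ee_pos: [0.5089, -0.0874, 0.1968]
tcp_rot: [180.0, 0.1, 101.8]
wrist_force: [-0.7, 0.3, 0.5]
opening: 0.0357
time: 31.4
ee_pos: [0.4581, -0.2083, 0.1961]
tcp_rot: [-180.0, 0.1, 59.4]
wrist_force: [0.7, -0.0, 0.0]
opening: 0.0358
time: 31.9
ee_pos: [0.4497, -0.2405, 0.1953]
tcp_rot: [-179.9, 0.2, 17.0]
wrist_force: [0.2, 0.0, -0.3]
opening: 0.036
time: 32.4
ee_pos: [0.4494, -0.2404, 0.1945]
tcp_rot: [-179.9, 0.2, -25.4]
wrist_force: [0.3, -0.4, 0.8]
opening: 0.036
time: 32.9
ee_pos: [0.4492, -0.2403, 0.1939]
tcp_rot: [-179.9, 0.3, -56.4]
wrist_force: [0.5, -0.5, 0.8]
opening: 0.0362
t 32.9 tcp [ 0.4492 -0.2403  0.1939] rot [-179.9    0.3  -56.4] F [ 0.5 -0.5  0.8] open 36.2 q [-28.  -1.  -0.  91.   0. 118.]
t 32.95 tcp [ 0.4492 -0.2403  0.194 ] rot [-179.9    0.3  -56.2] F [ 0.5 -0.6 -0.9] open 36.0 q [-28.  -1.  -0.  91.   0. 118.]
```

View pics/w33.png

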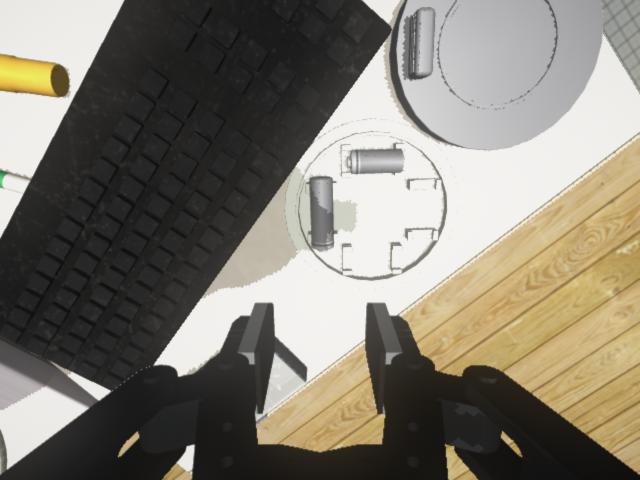

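```bash
python3 -c "
from h import *
c=C('wrist')
for n,u,v in [('A',321,212),('Atop',321,179),('Abot',322,248),('S',376,161),('ctr wall',373,207)]: print(n,np.round(c.w(u,v,.020),4))
c.crop('pics/w34.png',270,110,450,290,4)
st()"
```

```text
A [ 0.4535 -0.2375  0.02  ]
Atop [ 0.4754 -0.2228  0.02  ]
Abot [ 0.4287 -0.2551  0.02  ]
S [ 0.5106 -0.2503  0.02  ]
ctr wall [ 0.48   -0.2697  0.02  ]
t 33.0 tcp [ 0.4492 -0.2403  0.1941] rot [-179.9    0.3  -56.2] F [ 0.5  0.6 -0.1] open 35.9 q [-28.  -1.  -0.  91.   0. 118.]
```

View pics/w34.png

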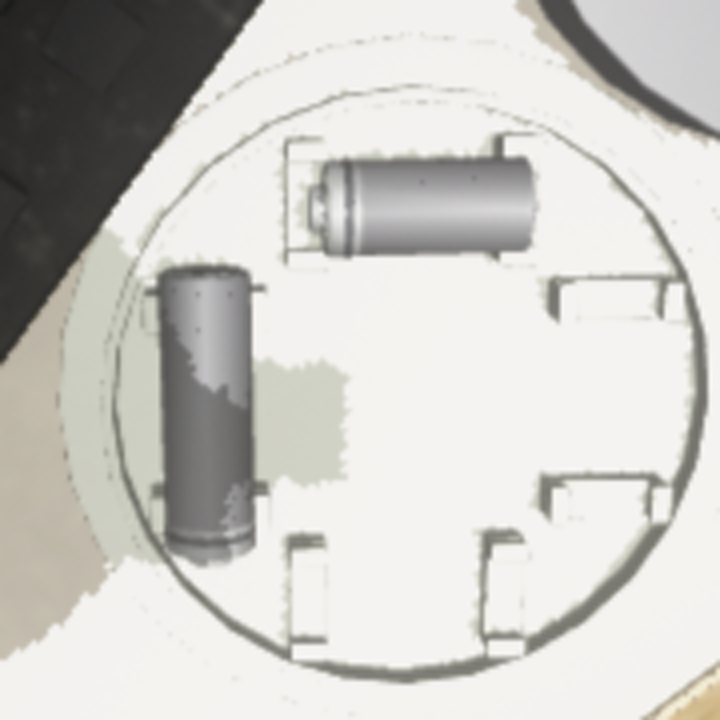

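```bash
python3 -m handwheel '[[0.58,0.0015,0.001,-0.04,1.3],[0.58,0.0015,0.001,-0.08,1.3],[0.58,0.0015,0.001,-0.12,1.3],[0.58,0.0015,0.001,-0.149,1.3],[0.58,0.0015,0.001,-0.149,1.3]]' 30
python3 -m handwheel '[[0.58,0,0,0,0]]' 30
python3 -c "
from h import *
st();c=C('wrist'); c.crop('pics/w35.png',120,180,520,480,2);st()"
```

```text
time: 33.5
ee_pos: [0.4482, -0.238, 0.0409]
tcp_rot: [179.9, 0.6, -54.7]
wrist_force: [-0.1, 0.5, 0.3]
opening: 0.036
time: 33.6
ee_pos: [0.4485, -0.2381, 0.0419]
tcp_rot: [179.9, 0.6, -54.6]
wrist_force: [-0.6, -1.1, 0.9]
opening: 0.0358
t 33.6 tcp [ 0.4485 -0.2381  0.0419] rot [179.9   0.6 -54.6] F [-0.6 -1.1  0.9] open 35.8 q [-28.   0. -16.  75.   0. 117.]
t 33.65 tcp [ 0.4484 -0.2381  0.0418] rot [179.9   0.6 -54.6] F [ 0.5  0.4 -0.6] open 35.7 q [-28.   0. -16.  75.   0. 117.]
```

View pics/w35.png

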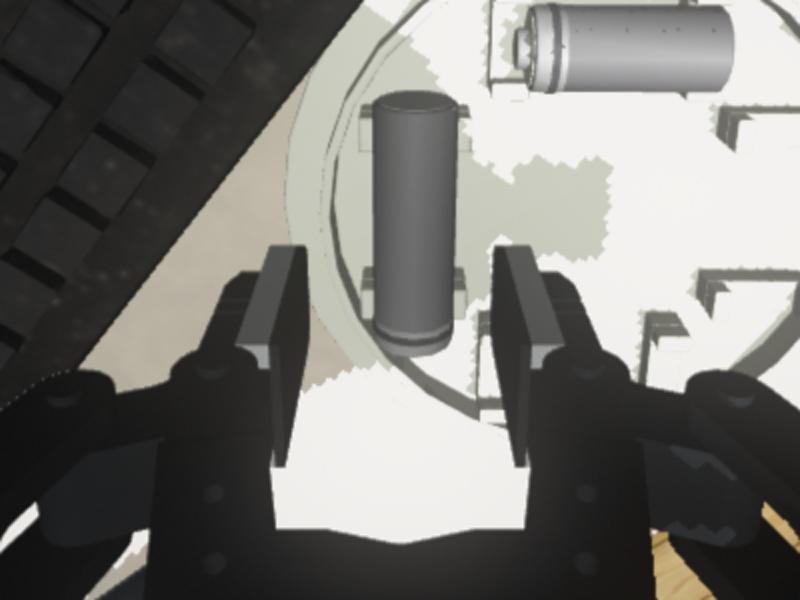

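```bash
python3 -m handwheel '[[0.58,0.002,-0.002,-0.008,0],[0.58,0.002,-0.002,-0.016,0],[0.58,0.002,-0.002,-0.0235,0],[0.58,0.002,-0.002,-0.0235,0],[0.58,0.002,-0.002,-0.0235,0]]' 30
python3 -c "
from h import *
st();c=C('wrist'); c.crop('pics/w36.png',120,180,520,480,2);st()"
```

```text
time: 34.15
ee_pos: [0.4503, -0.24, 0.0182]
tcp_rot: [179.9, 0.6, -54.6]
wrist_force: [-0.3, 0.0, -0.5]
opening: 0.036
t 34.15 tcp [ 0.4503 -0.24    0.0182] rot [179.9   0.6 -54.6] F [-0.3  0.  -0.5] open 36.0 q [-28.   2. -17.  72.   0. 116.]
t 34.2 tcp [ 0.4504 -0.2401  0.0185] rot [179.9   0.6 -54.6] F [-0.4  0.6 -0.6] open 36.2 q [-28.   2. -17.  72.   0. 116.]
```

View pics/w36.png

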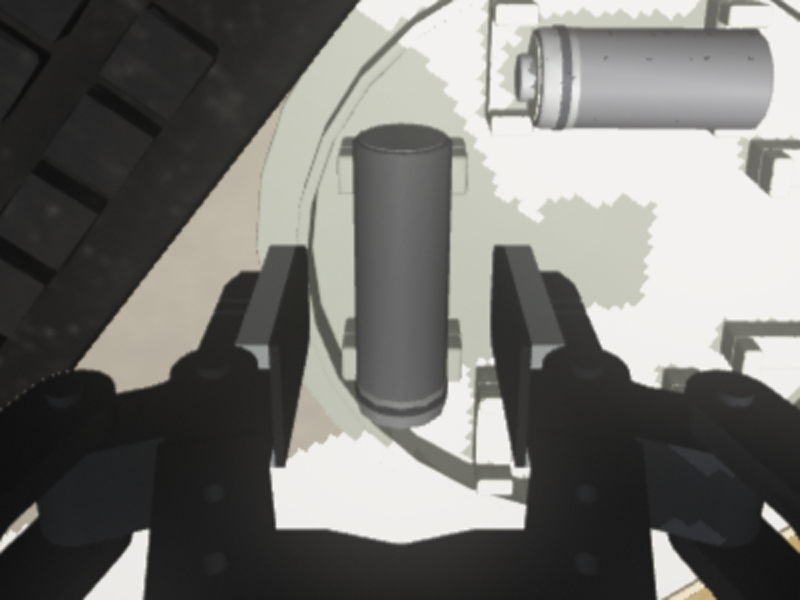

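```bash
python3 -m handwheel '[[0.66,0,0,0,0],[0.74,0,0,0,0],[0.8,0,0,0,0],[0.88,0,0,0,0],[0.9,0,0,0,0]]' 30
python3 -m handwheel '[[0.9,0,0,0,0],[0.9,0,0,0,0],[0.9,0,0,0.02,0],[0.9,0,0,0.06,0],[0.9,0,0,0.11,0]]' 30
python3 -m handwheel '[[0.9,0.01,0.02,0,8.5],[0.9,0.015,0.04,0,17],[0.9,0.02,0.06,0,25.5],[0.9,0.025,0.08,0,34],[0.9,0.03,0.1,0,42]]' 30
python3 -m handwheel '[[0.9,0.01,0.02,0,8.5],[0.9,0.015,0.04,0,17],[0.9,0.02,0.06,0,25.5],[0.9,0.025,0.08,0,34],[0.9,0.03,0.1,0,42]]' 30
python3 -m handwheel '[[0.9,0.01,0.02,0,8.5],[0.9,0.015,0.04,0,17],[0.9,0.02,0.05,0,25.5],[0.9,0.025,0.06,0,34],[0.9,0.03,0.07,0,42]]' 30
python3 -m handwheel '[[0.9,0,0,0,8.5],[0.9,0,0,0,17],[0.9,0,0,0,25.5],[0.9,0,0,0,34],[0.9,0,0,0,42]]' 30
python3 -c "
from h import *
st()"
```

```text
time: 34.7
ee_pos: [0.4506, -0.2401, 0.0188]
tcp_rot: [179.9, 0.6, -54.6]
wrist_force: [-1.1, 1.0, 3.3]
opening: 0.0168
time: 35.2
ee_pos: [0.4494, -0.2395, 0.128]
tcp_rot: [179.8, 0.8, -54.6]
wrist_force: [1.2, 0.0, -0.3]
opening: 0.0169
time: 35.7
ee_pos: [0.4794, -0.1388, 0.1277]
tcp_rot: [179.8, 0.8, -12.3]
wrist_force: [0.2, 0.2, -1.3]
opening: 0.017
time: 36.2
ee_pos: [0.5095, -0.0379, 0.1273]
tcp_rot: [179.8, 0.8, 30.0]
wrist_force: [0.3, -1.1, -0.5]
opening: 0.0169
time: 36.7
ee_pos: [0.5395, 0.0327, 0.1269]
tcp_rot: [179.9, 0.9, 72.4]
wrist_force: [-0.3, -0.0, -0.4]
opening: 0.0168
time: 37.2
ee_pos: [0.5394, 0.0327, 0.1264]
tcp_rot: [179.9, 0.9, 114.8]
wrist_force: [0.5, 0.8, -0.5]
opening: 0.0171
t 37.2 tcp [0.5394 0.0327 0.1264] rot [179.9   0.9 114.8] F [ 0.5  0.8 -0.5] open 17.1 q [  4.   2.  -4.  83.  -1. -21.]
```

```bash
python3 -m handwheel '[[0.9,0.005,0.01,0,8.5],[0.9,0.01,0.022,0,17],[0.9,0.01,0.022,0,25.5],[0.9,0.01,0.022,0,27.4],[0.9,0.01,0.022,0,27.4]]' 30
python3 -m handwheel '[[0.9,0,0,-0.02,0],[0.9,0,0,-0.04,0],[0.9,0,0,-0.052,0],[0.9,0,0,-0.052,0],[0.9,0,0,-0.052,0]]' 30
python3 -c "
from h import *
st();c=C('wrist'); c.crop('pics/w37.png',180,180,580,480,2);st()"
```

```text
time: 37.7
ee_pos: [0.5493, 0.0548, 0.1259]
tcp_rot: [179.9, 0.8, 142.2]
wrist_force: [-0.4, 0.3, -1.1]
opening: 0.0167
time: 38.2
ee_pos: [0.5493, 0.0548, 0.0743]
tcp_rot: [179.9, 0.8, 142.2]
wrist_force: [-0.1, 1.0, 0.8]
opening: 0.0165
t 38.2 tcp [0.5493 0.0548 0.0743] rot [179.9   0.8 142.2] F [-0.1  1.   0.8] open 16.5 q [  6.   4.  -8.  77.  -1. -46.]
t 38.25 tcp [0.5497 0.0548 0.0748] rot [179.9   0.9 142.2] F [-0.  -0.5 -0.7] open 16.9 q [  6.   4.  -8.  77.  -1. -46.]
```

View pics/w37.png

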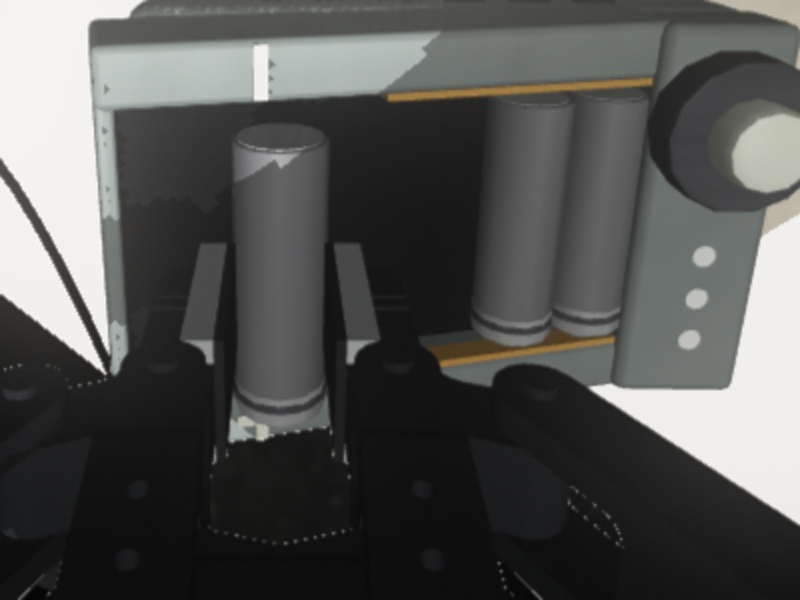

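Matches the previous release view. Lower and release.

```bash
python3 -m handwheel '[[0.9,-0.0002,-0.0002,-0.005,0],[0.9,-0.0002,-0.0002,-0.01,0],[0.9,-0.0002,-0.0002,-0.0135,0],[0.9,-0.0002,-0.0002,-0.0155,0],[0.9,-0.0002,-0.0002,-0.0155,0]]' 30
python3 -m handwheel '[[0.88,0,0,0,0],[0.84,0,0,0,0],[0.8,0,0,0,0],[0.78,0,0,0,0]]' 30
python3 -m handwheel '[[0.74,0,0,0,0],[0.7,0,0,0.001,0],[0.68,0,0,0.004,0],[0.66,0,0,0.012,0],[0.66,0,0,0.03,0]]' 30
python3 -m handwheel '[[0.66,0,0,0.03,0],[0.66,0,0,0.055,0],[0.66,0,0,0.055,0]]' 30
python3 -c "
from h import *
st();c=C('wrist'); c.crop('pics/w38.png',180,100,580,400,2);st()"
```

```text
time: 38.75
ee_pos: [0.5494, 0.0546, 0.0591]
tcp_rot: [179.9, 0.9, 142.2]
wrist_force: [-0.7, 0.2, -0.3]
opening: 0.0167
time: 39.15
ee_pos: [0.5494, 0.0546, 0.0592]
tcp_rot: [179.9, 0.9, 142.2]
wrist_force: [-0.1, -1.2, 0.2]
opening: 0.0187
time: 39.65
ee_pos: [0.5487, 0.0545, 0.0889]
tcp_rot: [180.0, 0.8, 142.2]
wrist_force: [0.2, 0.6, 0.4]
opening: 0.0291
time: 39.95
ee_pos: [0.5504, 0.0547, 0.1485]
tcp_rot: [179.7, 1.0, 142.2]
wrist_force: [1.0, -0.5, 0.5]
opening: 0.0295
t 39.95 tcp [0.5504 0.0547 0.1485] rot [179.7   1.  142.2] F [ 1.  -0.5  0.5] open 29.5 q [  6.   4.  -1.  85.  -1. -46.]
t 40.0 tcp [0.5498 0.0546 0.1463] rot [179.8   0.9 142.2] F [-0.3 -0.4 -0.3] open 29.4 q [  6.   4.  -1.  85.  -1. -46.]
```

View pics/w38.png

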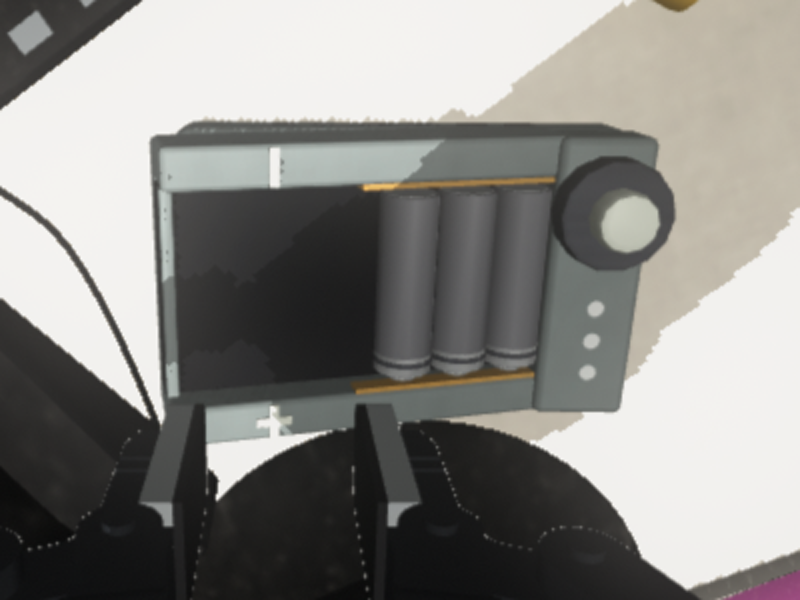

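```bash
python3 -c "
from h import *
w=C('wrist');t=C('top');s=C('scene')
def ray(c,u,v):
  d=c.R@np.linalg.solve(c.K,[u,v,1.]);return c.o,d/np.linalg.norm(d)
def tri(rs):
  A=sum(np.eye(3)-np.outer(d,d) for o,d in rs);b=sum((np.eye(3)-np.outer(d,d))@o for o,d in rs);return np.linalg.solve(A,b)
w.crop('pics/w39.png',440,160,540,260,6);s.crop('pics/s39.png',210,180,260,225,14);t.crop('pics/t39.png',170,260,230,310,12)
print(tri([ray(w,180+630/2,100+222/2),ray(t,196.7,286.9)]))
print(tri([ray(w,180+630/2,100+222/2),ray(s,200+155/6,150+290/6)]))
print(tri([ray(t,196.7,286.9),ray(s,200+155/6,150+290/6)]))"
```

```text
[0.45752031 0.09203562 0.06893279]
[0.45776818 0.09365063 0.06228802]
[0.45856394 0.09349507 0.06129289]
```

View pics/w39.png

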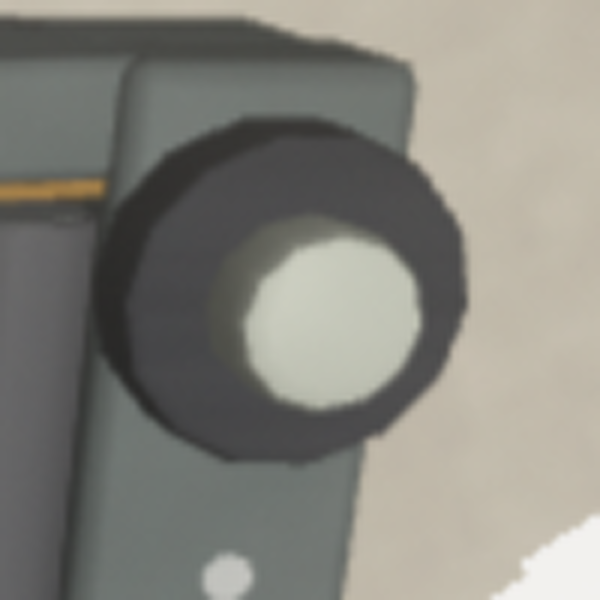

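View pics/s39.png

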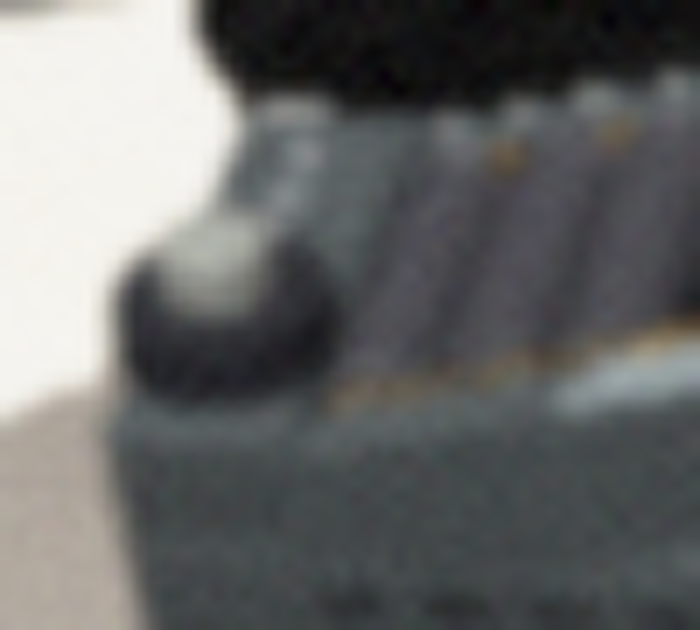

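View pics/t39.png

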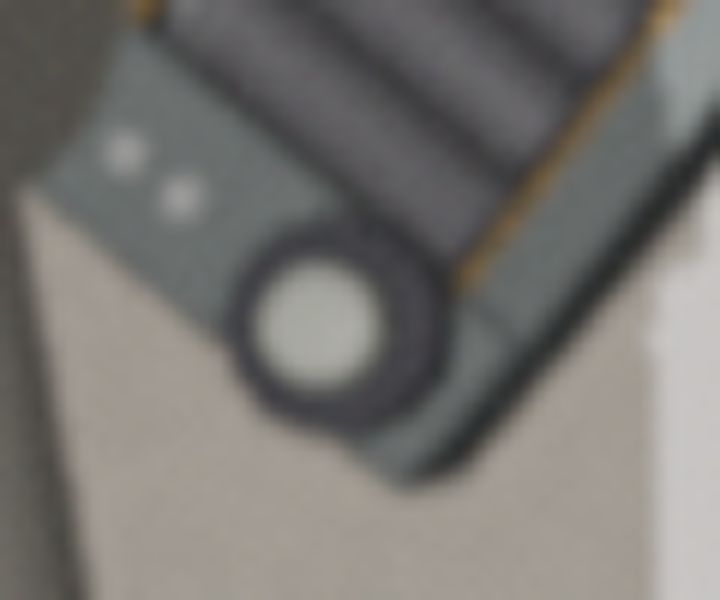

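```bash
python3 -c "
from h import *
w=C('wrist');t=C('top');s=C('scene')
def ray(c,u,v):
  d=c.R@np.linalg.solve(c.K,[u,v,1.]);return c.o,d/np.linalg.norm(d)
def tri(rs):
  A=sum(np.eye(3)-np.outer(d,d) for o,d in rs);b=sum((np.eye(3)-np.outer(d,d))@o for o,d in rs);return np.linalg.solve(A,b)
a,b,c=ray(w,495.3,214.2),ray(t,196.5,286.8),ray(s,225.1,198.6)
for r in ([a,b],[a,c],[b,c],[a,b,c]): print(np.round(tri(r),4))
st()"
```

```text
[0.4575 0.0919 0.0702]
[0.4568 0.0946 0.0613]
[0.458  0.0943 0.0604]
[0.4572 0.0944 0.0615]
t 40.3 tcp [0.5483 0.0545 0.1429] rot [-180.     0.7  142.2] F [ 1.   0.3 -0.6] open 28.9 q [  6.   4.  -1.  85.  -1. -46.]
```

```bash
python3 -m handwheel '[[1,-0.03,0.01,0,0],[1,-0.06,0.025,0,0],[1,-0.091,0.037,-0.02,0],[1,-0.091,0.037,-0.03,0],[1,-0.091,0.037,-0.03,0]]' 30
python3 -c "
from h import *
st();s=C('scene'); s.crop('pics/s40.png',60,0,420,240,2.2);w=C('wrist');cv2.imwrite('pics/w40.png',w.im);st()"
```

```text
time: 40.8
ee_pos: [0.4563, 0.0915, 0.1115]
tcp_rot: [-179.9, 0.6, 142.2]
wrist_force: [0.5, -0.1, 0.3]
opening: 0.0001
t 40.8 tcp [0.4563 0.0915 0.1115] rot [-179.9    0.6  142.2] F [ 0.5 -0.1  0.3] open 0.1 q [ 12.  -8. -16.  82.  -1. -41.]
t 40.9 tcp [0.4578 0.0913 0.1131] rot [-180.     0.7  142.2] F [0.4 0.1 1.2] open 0.1 q [ 12.  -8. -15.  82.  -1. -41.]
```

View pics/s40.png

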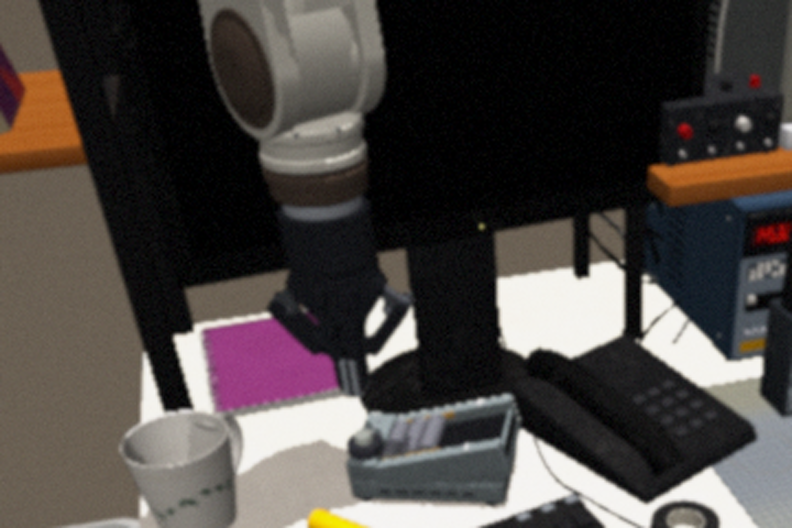

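View pics/w40.png

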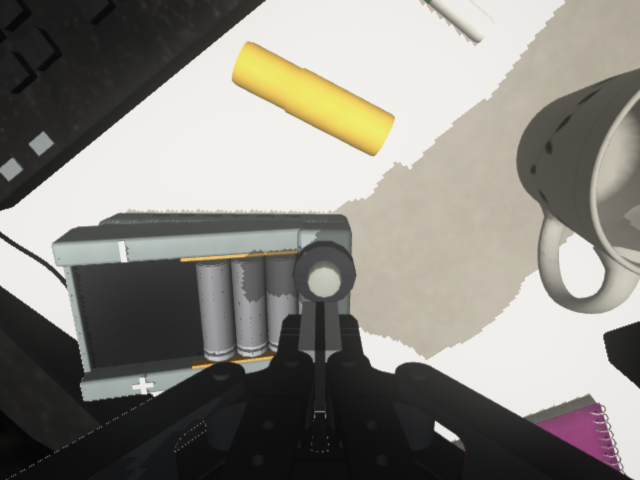

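```bash
python3 -c "
from h import *
w=C('wrist')
for z in (.058,.062,.066): print(w.w(324,282,z))
o=get_obs()['ee_pos'];print(o, w.p([o[0],o[1],.062]))"
```

```text
[0.46035236 0.09748029 0.058     ]
[0.45931473 0.0961512  0.062     ]
[0.45827711 0.09482211 0.066     ]
[0.45813535 0.09130799 0.11343131] [320.07223176 273.80799042]
```

```bash
python3 -m handwheel '[[1,0,0.0035,-0.02,0],[1,0,0.0035,-0.035,0],[1,0,0.0035,-0.042,0],[1,0,0.0035,-0.042,0],[1,0,0.0035,-0.042,0]]' 30
python3 -m handwheel '[[1,0,0,-0.001,0],[1,0,0,-0.002,0],[1,0,0,-0.003,0],[1,0,0,-0.004,0],[1,0,0,-0.004,0]]' 30
python3 -c "
from h import *
st();s=C('scene'); s.crop('pics/s41.png',190,130,320,230,6);w=C('wrist');w.crop('pics/w41.png',220,180,420,330,4)"
```

```text
time: 41.45
ee_pos: [0.4584, 0.0947, 0.0718]
tcp_rot: [180.0, 0.8, 142.1]
wrist_force: [0.3, -0.0, 0.9]
opening: 0.0003
time: 41.95
ee_pos: [0.4583, 0.0947, 0.0677]
tcp_rot: [-180.0, 0.7, 142.1]
wrist_force: [0.7, 1.0, -0.1]
opening: -0.0001
t 41.95 tcp [0.4583 0.0947 0.0677] rot [-180.     0.7  142.1] F [ 0.7  1.  -0.1] open -0.1 q [ 12.  -7. -20.  77.  -1. -40.]
```

View pics/s41.png

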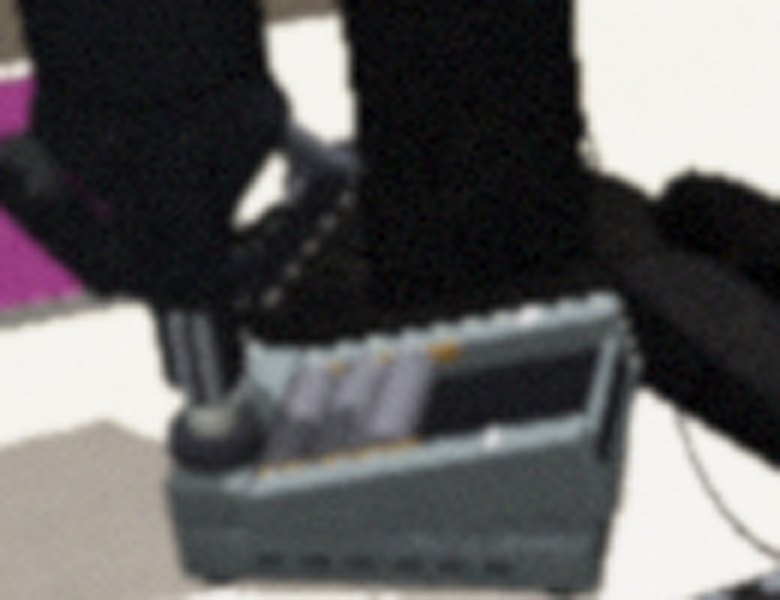

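View pics/w41.png

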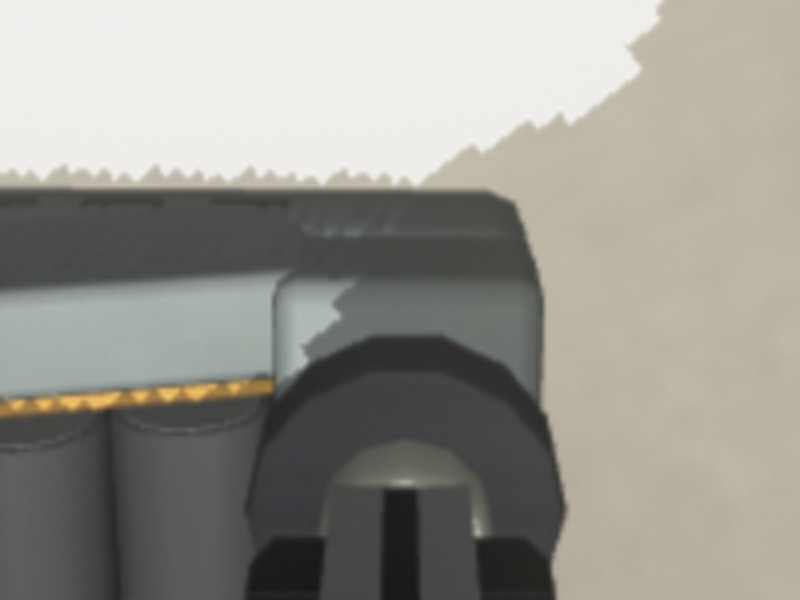

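```bash
python3 -m handwheel '[[1,0,0,-0.001,0],[1,0,0,-0.002,0],[1,0,0,-0.003,0],[1,0,0,-0.004,0],[1,0,0,-0.004,0]]' 30
python3 -m handwheel '[[1,0,0,-0.001,0],[1,0,0,-0.002,0],[1,0,0,-0.002,0]]' 30
python3 -m handwheel '[[1,0,0,-0.001,0],[1,0,0,-0.002,0],[1,0,0,-0.002,0]]' 30
```

```text
time: 42.55
ee_pos: [0.4585, 0.0947, 0.0638]
tcp_rot: [180.0, 0.8, 142.1]
wrist_force: [-0.5, -0.2, 3.4]
opening: 0.0
time: 42.85
ee_pos: [0.4584, 0.0947, 0.0621]
tcp_rot: [180.0, 0.8, 142.1]
wrist_force: [-1.8, 0.0, 4.6]
opening: -0.0
time: 43.15
ee_pos: [0.4586, 0.0947, 0.0618]
tcp_rot: [179.9, 0.8, 142.1]
wrist_force: [-7.0, -0.8, 17.9]
opening: 0.0
```

```bash
python3 -m handwheel '[[1,0,0,0.01,0],[1,0,0,0.03,0],[1,0,0,0.06,0],[0.8,0,0,0.09,0],[0.5,0,-0.03,0.12,0]]' 30
python3 -m handwheel '[[0.3,0,-0.05,0.02,-8],[0.3,0,-0.1,0.03,-16],[0.3,0,-0.15,0.03,-24],[0.3,0,-0.2,0.03,-32],[0.3,0.01,-0.23,0.03,-40]]' 30
python3 -m handwheel '[[0.3,0.01,-0.02,0,-8.5],[0.3,0.02,-0.04,0,-17],[0.3,0.04,-0.06,0,-25.5],[0.3,0.05,-0.06,0,-34],[0.3,0.06,-0.06,0,-42]]' 30
python3 -c "
from h import *
st();t=C('top');cv2.imwrite('pics/t42.png',t.im); s=C('scene');cv2.imwrite('pics/s42.png',s.im);w=C('wrist');cv2.imwrite('pics/w42.png',w.im);st()"
```

```text
time: 43.65
ee_pos: [0.4584, 0.0661, 0.1826]
tcp_rot: [179.9, 0.8, 142.3]
wrist_force: [0.7, -0.5, -0.1]
opening: 0.0285
time: 44.15
ee_pos: [0.4676, -0.1668, 0.213]
tcp_rot: [179.9, 0.8, 101.9]
wrist_force: [0.3, 0.1, -0.1]
opening: 0.0597
time: 44.65
ee_pos: [0.5279, -0.2275, 0.2122]
tcp_rot: [180.0, 0.8, 59.5]
wrist_force: [-0.2, 0.3, 0.5]
opening: 0.0601
t 44.65 tcp [ 0.5279 -0.2275  0.2122] rot [180.    0.8  59.5] F [-0.2  0.3  0.5] open 60.1 q [-23.   8.  11.  93.  -1.   8.]
t 44.8 tcp [ 0.5276 -0.2268  0.2122] rot [180.    0.8  60.1] F [-1.   0.4  0.2] open 59.4 q [-23.   8.  11.  93.  -1.   7.]
```

View pics/s42.png

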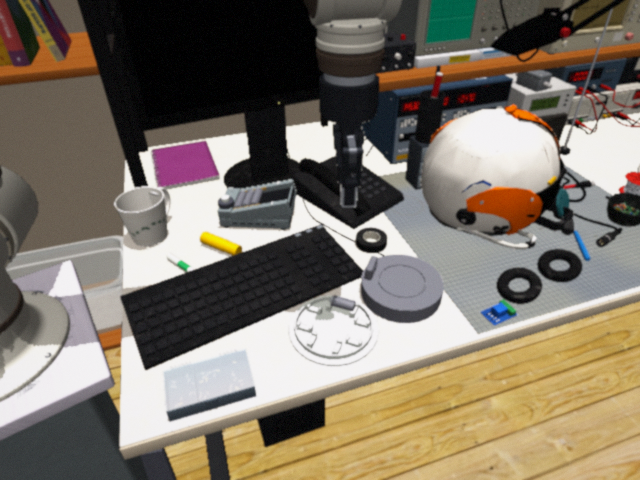

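View pics/w42.png

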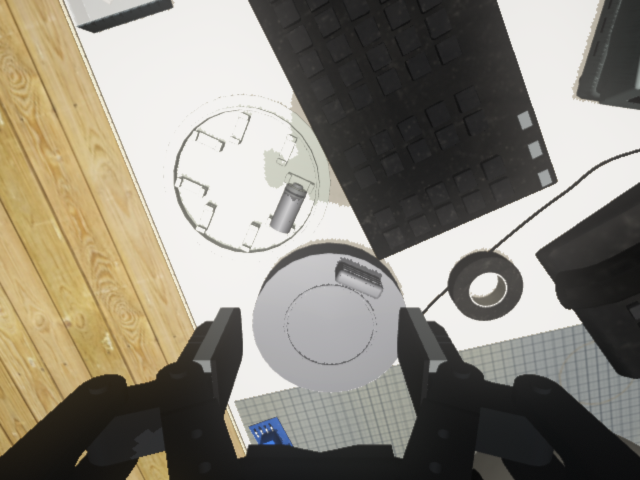

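```bash
python3 -m handwheel '[[0.3,0,-0.01,0,-8.5],[0.3,0,-0.03,0,-17],[0.3,0,-0.04,0,-25],[0.3,0,-0.04,0,-25],[0.3,0,-0.04,0,-25]]' 30
python3 -m handwheel '[[0.3,0,0,0,0],[0.3,0,0,0,0]]' 30
python3 -c "
from h import *
st();t=C('top');t.crop('pics/t43.png',340,150,480,340,4);w=C('wrist');cv2.imwrite('pics/w43.png',w.im);st()"
```

```text
time: 45.3
ee_pos: [0.5272, -0.2665, 0.2123]
tcp_rot: [180.0, 0.8, 35.4]
wrist_force: [-0.8, -0.0, -0.1]
opening: 0.0598
time: 45.5
ee_pos: [0.5271, -0.2659, 0.2126]
tcp_rot: [180.0, 0.8, 35.6]
wrist_force: [0.4, -0.9, -0.9]
opening: 0.0594
t 45.5 tcp [ 0.5271 -0.2659  0.2126] rot [180.    0.8  35.6] F [ 0.4 -0.9 -0.9] open 59.4 q [-26.  11.  14.  94.  -1.  28.]
t 45.6 tcp [ 0.5272 -0.2661  0.2125] rot [180.    0.8  35.5] F [0.7 0.8 0.1] open 59.8 q [-26.  11.  14.  94.  -1.  28.]
```

View pics/w43.png

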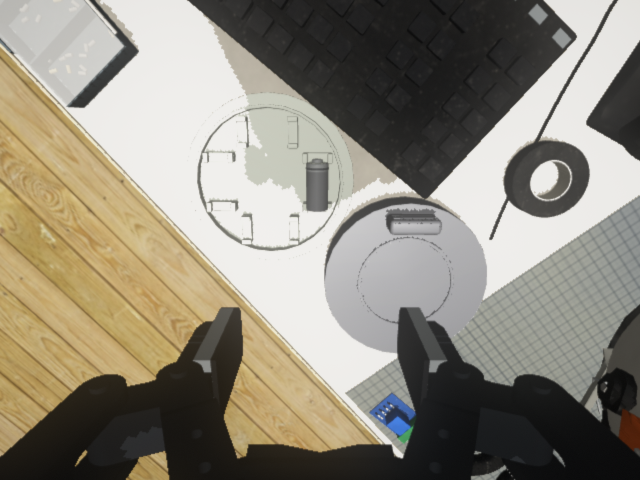

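View pics/t43.png

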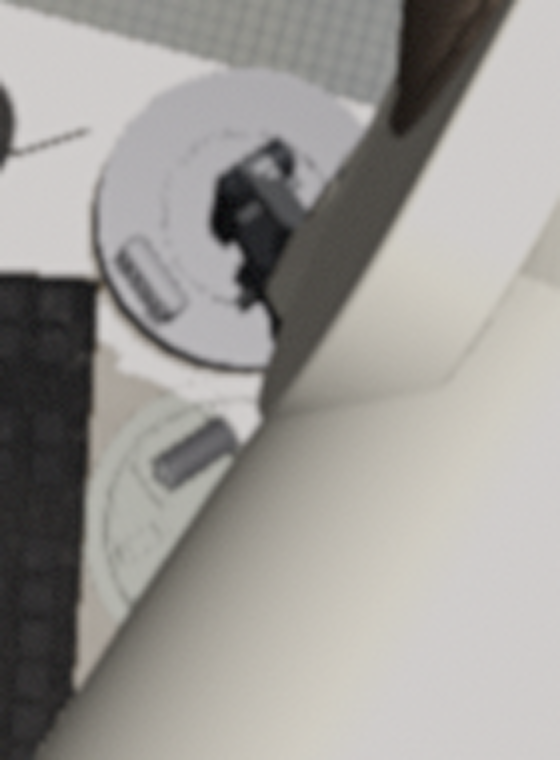

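```bash
python3 -c "
from h import *
w=C('wrist');w.crop('pics/w44.png',180,85,365,260,4.2)
w.crop('pics/w45.png',315,180,495,360,4.2)"
```

```text
(no output)
```

View pics/w44.png

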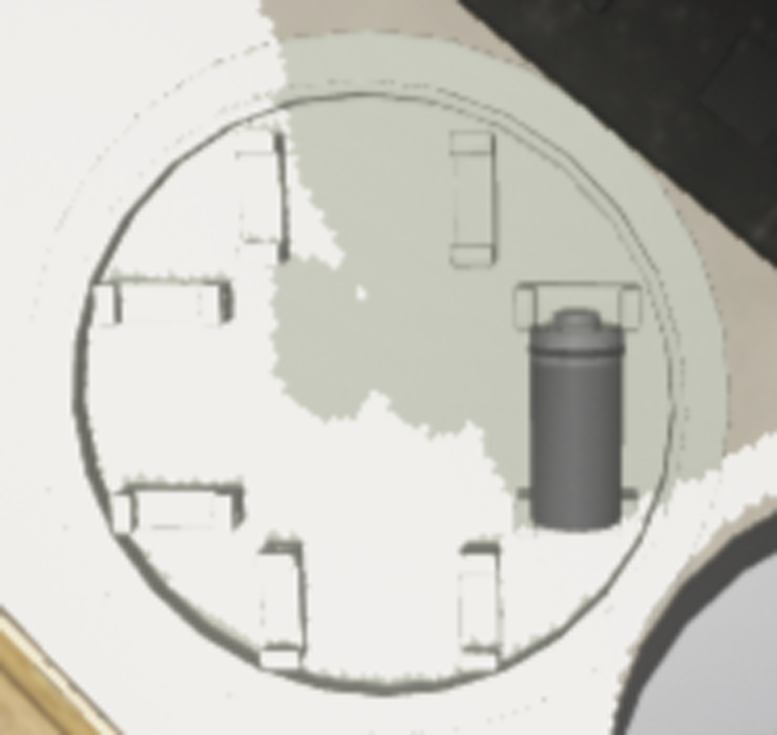

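View pics/w45.png

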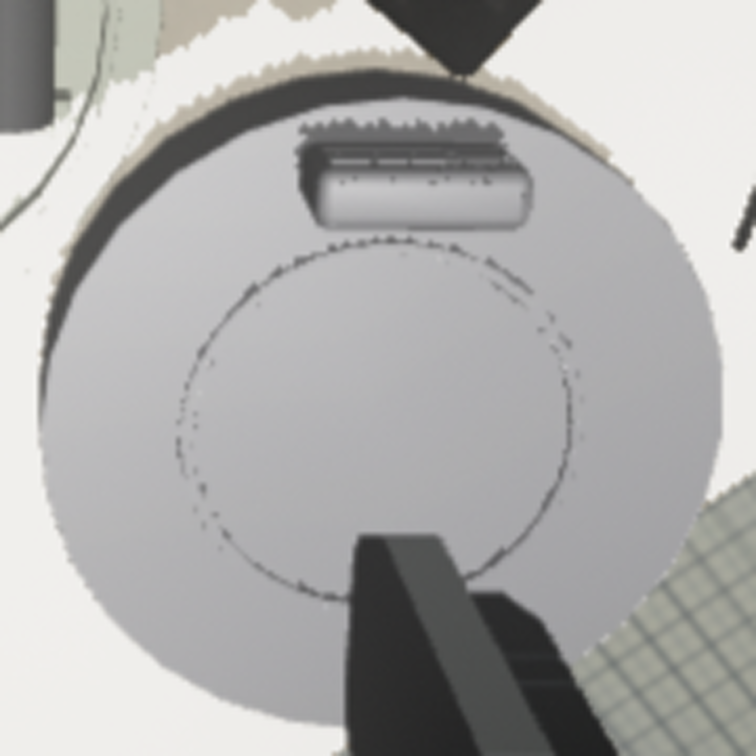

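```bash
python3 -c "
from h import *
from scipy.optimize import least_squares
w=C('wrist')
def fit(pts,z,u0,v0,k):
  P=np.array([w.w(u0+u/k,v0+v/k,z)[:2] for u,v in pts])
  r=least_squares(lambda p:np.hypot(P[:,0]-p[0],P[:,1]-p[1])-p[2],[*P.mean(0),.07]); print(np.round(r.x,4),np.round(r.fun*1000,1)); return r.x
d=fit([(375,32),(285,42),(655,172),(705,290),(727,395),(720,465),(35,318),(62,238),(130,142)],.004,180,85,4.2)
fit([(360,95),(250,122),(95,285),(75,390),(130,545),(380,692),(500,668),(610,590),(672,400),(640,260),(560,165),(440,105)],.013,180,85,4.2)
fit([(40,400),(90,570),(200,680),(310,722),(722,390),(695,270),(640,190),(560,135),(400,98),(130,215),(70,310)],.031,315,180,4.2)
lt=w.w(315+423/4.2,180+200/4.2,.055);print('lug',lt)
S=w.w(180+577/4.2,85+420/4.2,.020);print('S',S, np.hypot(*(S-[*d[:2],0])[:2]))
for a in [(320,200),(530,200)]: print(w.w(315+a[0]/4.2,180+a[1]/4.2,.055))
st()"
```

```text
[ 0.4763 -0.2724  0.0716] [ 0.3  0.3  0.9 -1.1  0.1  0.1  0.8 -0.2 -1.2]
[ 0.4766 -0.2723  0.0602] [ 0.  -0.6  0.1  0.9 -0.6  0.1 -0.3  0.3 -0.4  0.5  0.1 -0.1]
[ 0.6204 -0.2718  0.0694] [ 1.2 -1.4 -0.4  0.9 -0.1 -0.   0.2 -0.2 -0.2  0.2 -0.2]
lug [ 0.58782246 -0.22710741  0.055     ]
S [ 0.5102409  -0.24941729  0.02      ] 0.04098007922990317
[ 0.57258858 -0.2380722   0.055     ]
[ 0.60361892 -0.2157377   0.055     ]
t 45.7 tcp [ 0.5273 -0.2662  0.2124] rot [180.    0.8  35.5] F [-0.6 -0.8  0.1] open 59.7 q [-26.  11.  14.  94.  -1.  28.]
```

```bash
python3 -m handwheel '[[0.35,0.03,0.02,0,0],[0.35,0.0607,0.0385,-0.04,0],[0.35,0.0607,0.0385,-0.09,0],[0.35,0.0607,0.0385,-0.125,0],[0.35,0.0607,0.0385,-0.125,0]]' 60
python3 -m handwheel '[[0.35,0,0,0,0],[0.35,0,0,0,0]]' 60
python3 -c "
from h import *
st();w=C('wrist');w.crop('pics/w46.png',160,180,560,480,2);st()"
```

```text
time: 46.2
ee_pos: [0.5851, -0.2262, 0.0813]
tcp_rot: [-179.5, 1.1, 35.6]
wrist_force: [-0.1, -0.7, 1.2]
opening: 0.0556
time: 46.4
ee_pos: [0.5857, -0.2265, 0.0833]
tcp_rot: [-179.6, 1.1, 35.6]
wrist_force: [0.5, 0.8, -0.1]
opening: 0.0553
t 46.4 tcp [ 0.5857 -0.2265  0.0833] rot [-179.6    1.1   35.6] F [ 0.5  0.8 -0.1] open 55.3 q [-21.  16.   7.  81.  -1.  34.]
t 46.45 tcp [ 0.586  -0.2267  0.0837] rot [-179.7    1.    35.6] F [-0.   0.2  1.3] open 55.5 q [-21.  16.   7.  81.  -1.  34.]
```

View pics/w46.png

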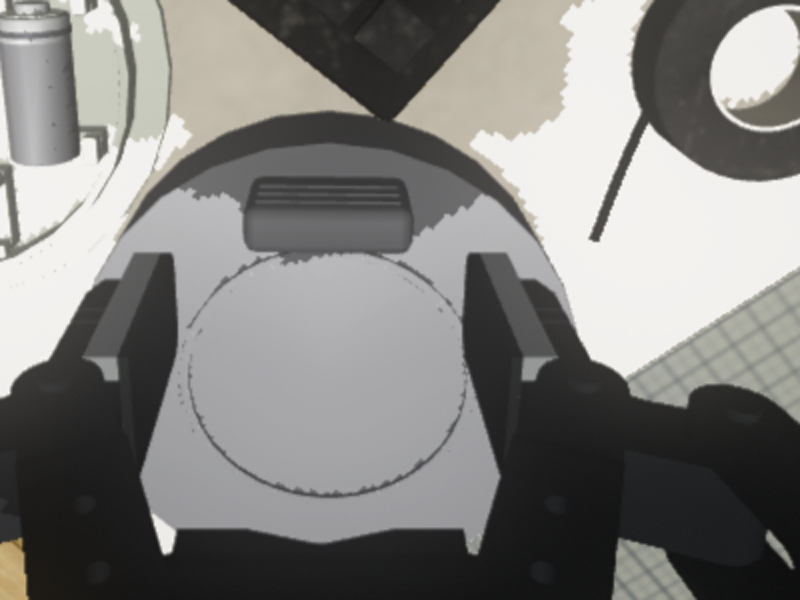

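```bash
python3 -m handwheel '[[0.4,0.0018,-0.0003,-0.01,0],[0.4,0.0018,-0.0003,-0.025,0],[0.4,0.0018,-0.0003,-0.04,0],[0.4,0.0018,-0.0003,-0.044,0],[0.4,0.0018,-0.0003,-0.044,0]]' 60
python3 -m handwheel '[[0.46,0,0,0,0],[0.5,0,0,0,0],[0.52,0,0,0,0],[0.54,0,0,0,0],[0.56,0,0,0,0]]' 60
python3 -m handwheel '[[0.6,0,0,0,0],[0.65,0,0,0,0],[0.65,0,0,0,0]]' 60
python3 -c "
from h import *
st();w=C('wrist');w.crop('pics/w47.png',160,180,560,480,2);st()"
```

```text
time: 46.95
ee_pos: [0.587, -0.2267, 0.0381]
tcp_rot: [-179.6, 1.1, 35.6]
wrist_force: [0.7, 0.4, -0.3]
opening: 0.0516
time: 47.45
ee_pos: [0.5873, -0.2268, 0.0389]
tcp_rot: [-179.6, 1.1, 35.5]
wrist_force: [-2.2, 0.3, 4.9]
opening: 0.0385
time: 47.75
ee_pos: [0.5873, -0.2268, 0.039]
tcp_rot: [-179.6, 1.1, 35.6]
wrist_force: [-1.0, 0.3, 2.0]
opening: 0.0384
t 47.75 tcp [ 0.5873 -0.2268  0.039 ] rot [-179.6    1.1   35.6] F [-1.   0.3  2. ] open 38.4 q [-21.  17.   3.  77.  -1.  34.]
t 47.8 tcp [ 0.5873 -0.2268  0.039 ] rot [-179.6    1.1   35.5] F [-1.1 -0.7  3.5] open 38.2 q [-21.  17.   3.  77.  -1.  34.]
```

View pics/w47.png

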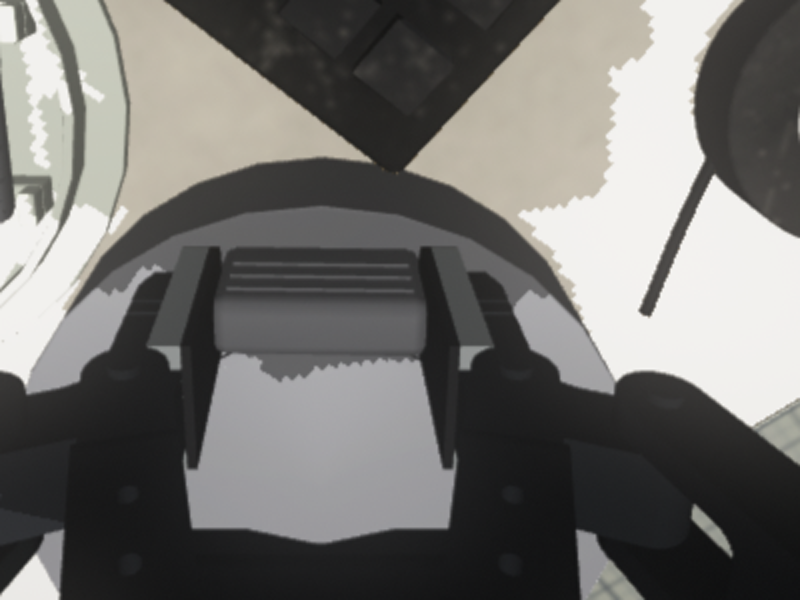

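```bash
python3 -m handwheel '[[0.65,0,0,0.008,0],[0.65,0,0,0.018,0],[0.65,0,0,0.028,0],[0.65,0,0,0.036,0],[0.65,0,0,0.036,0]]' 60
python3 -c "
from h import *
st();s=C('scene'); s.crop('pics/s48.png',270,210,470,360,4)"
```

```text
time: 48.3
ee_pos: [0.5881, -0.227, 0.077]
tcp_rot: [-179.7, 1.0, 35.6]
wrist_force: [0.6, 0.4, -1.4]
opening: 0.038
t 48.3 tcp [ 0.5881 -0.227   0.077 ] rot [-179.7    1.    35.6] F [ 0.6  0.4 -1.4] open 38.0 q [-21.  16.   6.  81.  -1.  34.]
```

View pics/s48.png

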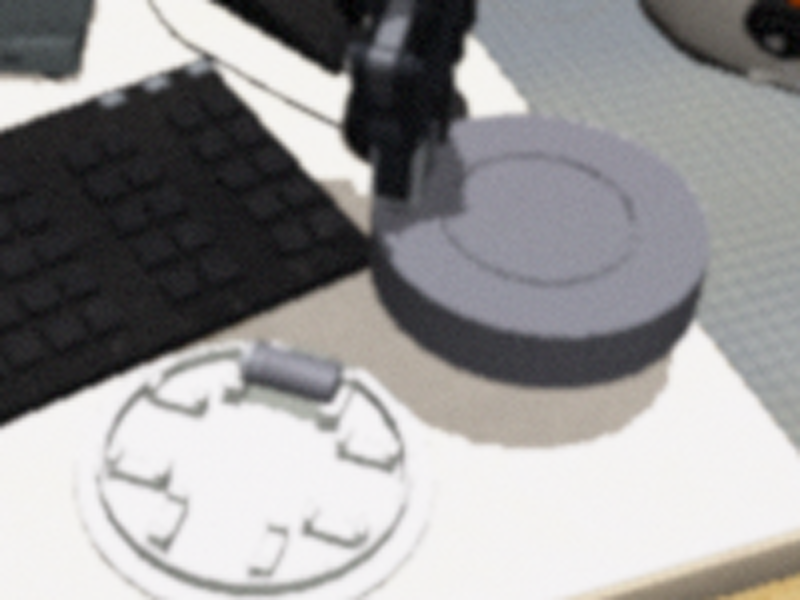

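```bash
python3 -m handwheel '[[0.65,-0.02,0,0,0],[0.65,-0.05,0,0,0],[0.65,-0.08,0,0,0],[0.65,-0.11,0,0,0],[0.65,-0.13,0,0,0]]' 60
python3 -m handwheel '[[0.65,-0.008,0,0,0],[0.65,-0.014,0,0,0],[0.65,-0.014,0,0,0]]' 60
python3 -c "
from h import *
st();w=C('wrist');w.crop('pics/w49.png',160,180,560,480,2);st();s=C('scene'); s.crop('pics/s49.png',250,240,420,370,4)"
```

```text
time: 48.85
ee_pos: [0.4557, -0.2267, 0.0755]
tcp_rot: [-179.6, 1.0, 35.5]
wrist_force: [0.5, 0.5, -1.5]
opening: 0.0382
time: 49.15
ee_pos: [0.4418, -0.2267, 0.0755]
tcp_rot: [-179.6, 1.0, 35.5]
wrist_force: [0.7, 0.5, -1.2]
opening: 0.0381
t 49.15 tcp [ 0.4418 -0.2267  0.0755] rot [-179.6    1.    35.5] F [ 0.7  0.5 -1.2] open 38.1 q [-27.  -2. -14.  79.  -1.  28.]
t 49.2 tcp [ 0.4423 -0.2267  0.0755] rot [-179.7    1.    35.5] F [-0.1 -0.3 -1.5] open 38.2 q [-27.  -2. -14.  78.  -1.  28.]
```

View pics/w49.png

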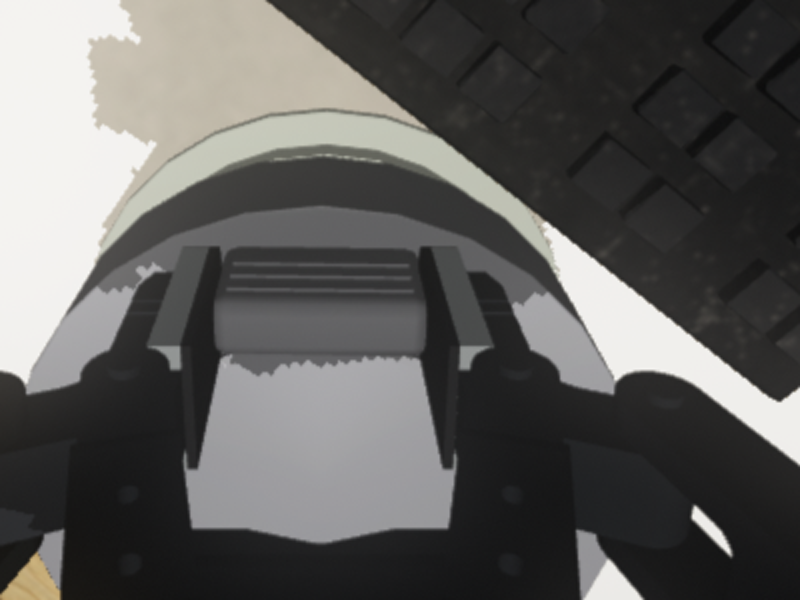

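View pics/s49.png

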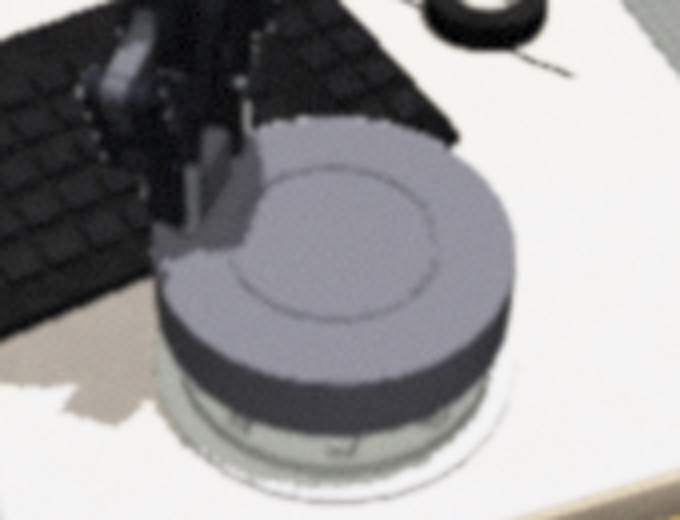

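```bash
python3 -c "
from h import *
w=C('wrist');f=lambda u,v,z:w.w(160+u/2,180+v/2,z)
for n,u,v,z in [('rim',322,109,.004),('skirt',325,156,.036),('skirt2',325,156,.033)]: print(n,np.round(f(u,v,z),4))
u=np.array([-.58,.814]);print('exp rim',np.array([.4765,-.2723])+.073*u, 'exp skirt at target',np.array([.4765,-.2723])+.0705*u)
st()"
```

```text
rim [ 0.433  -0.2136  0.004 ]
skirt [ 0.4355 -0.215   0.036 ]
skirt2 [ 0.4361 -0.2159  0.033 ]
exp rim [ 0.43416  -0.212878] exp skirt at target [ 0.43561  -0.214913]
t 49.3 tcp [ 0.4425 -0.2267  0.0754] rot [-179.6    1.    35.6] F [-0.2 -0.5 -0.9] open 38.1 q [-27.  -2. -14.  78.  -1.  28.]
```

```bash
python3 -m handwheel '[[0.65,0.0006,-0.0003,-0.006,0],[0.65,0.0006,-0.0003,-0.013,0],[0.65,0.0006,-0.0003,-0.02,0],[0.65,0.0006,-0.0003,-0.024,0],[0.65,0.0006,-0.0003,-0.024,0]]' 60
python3 -m handwheel '[[0.65,0,0,-0.002,0],[0.65,0,0,-0.004,0],[0.65,0,0,-0.006,0],[0.65,0,0,-0.006,0]]' 60
python3 -c "
from h import *
st();w=C('wrist');w.crop('pics/w50.png',160,180,560,480,2);st();s=C('scene'); s.crop('pics/s50.png',250,240,420,370,4)"
```

```text
time: 49.8
ee_pos: [0.4426, -0.2267, 0.0504]
tcp_rot: [-179.6, 1.1, 35.6]
wrist_force: [0.6, -0.1, -1.6]
opening: 0.0383
time: 50.2
ee_pos: [0.4426, -0.2268, 0.0442]
tcp_rot: [-179.6, 1.1, 35.6]
wrist_force: [0.2, -0.1, -1.1]
opening: 0.0385
t 50.2 tcp [ 0.4426 -0.2268  0.0442] rot [-179.6    1.1   35.6] F [ 0.2 -0.1 -1.1] open 38.5 q [-27.  -1. -17.  75.  -1.  28.]
t 50.25 tcp [ 0.4426 -0.2268  0.0443] rot [-179.6    1.1   35.6] F [ 0.4 -0.9 -1.8] open 38.2 q [-27.  -1. -16.  75.  -1.  28.]
```

View pics/s50.png

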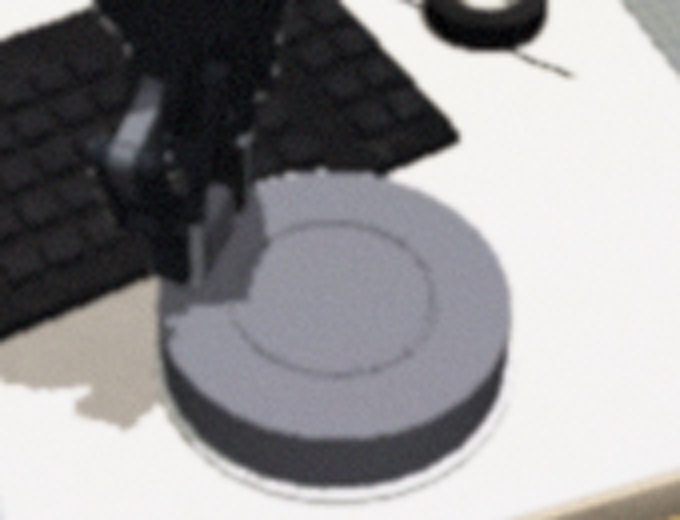

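Seating well, no contact force. Last ~1–2 mm, then release.

```bash
python3 -m handwheel '[[0.65,0.0004,-0.0002,-0.001,0],[0.65,0.0004,-0.0002,-0.0015,0],[0.65,0.0004,-0.0002,-0.0015,0]]' 60
python3 -m handwheel '[[0.56,0,0,0,0],[0.53,0,0,0,0],[0.5,0,0,0,0],[0.46,0,0,0,0],[0.42,0,0,0,0]]' 20
python3 -m handwheel '[[0.4,0,0,0.01,0],[0.4,0,0,0.03,0],[0.4,0,0,0.06,0],[0.4,0,0,0.1,0],[0.4,-0.02,0,0.14,0]]' 20
python3 -m handwheel '[[0.4,-0.03,0.03,0,0],[0.4,-0.03,0.03,0.01,0],[0.4,-0.03,0.03,0.01,0]]' 20
python3 -c "
from h import *
st();w=C('wrist');cv2.imwrite('pics/w51.png',w.im);st();s=C('scene'); s.crop('pics/s51.png',250,240,420,370,4)"
```

```text
time: 50.6
ee_pos: [0.4431, -0.227, 0.0431]
tcp_rot: [-179.6, 1.1, 35.6]
wrist_force: [-0.3, 0.0, 0.1]
opening: 0.0384
time: 51.1
ee_pos: [0.4432, -0.227, 0.0432]
tcp_rot: [-179.6, 1.1, 35.6]
wrist_force: [1.0, -1.3, -0.5]
opening: 0.0494
time: 51.6
ee_pos: [0.4237, -0.2269, 0.1848]
tcp_rot: [-179.6, 1.1, 35.6]
wrist_force: [-0.2, -0.6, 0.4]
opening: 0.051
time: 51.9
ee_pos: [0.394, -0.1969, 0.1969]
tcp_rot: [-179.8, 1.0, 35.6]
wrist_force: [0.2, -1.2, 0.3]
opening: 0.0512
t 51.9 tcp [ 0.394  -0.1969  0.1969] rot [-179.8    1.    35.6] F [ 0.2 -1.2  0.3] open 51.2 q [-26. -10.  -8.  92.  -1.  28.]
t 51.95 tcp [ 0.3943 -0.1971  0.1958] rot [-179.7    1.    35.6] F [ 1.   0.4 -0.4] open 51.6 q [-26. -10.  -8.  92.  -1.  28.]
```

View pics/w51.png

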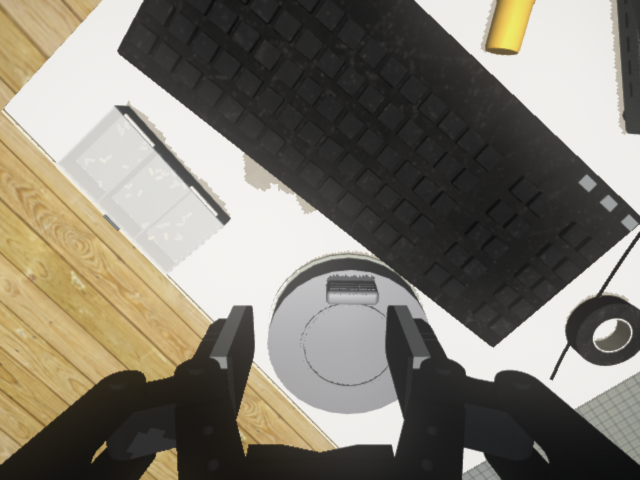

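View pics/s51.png

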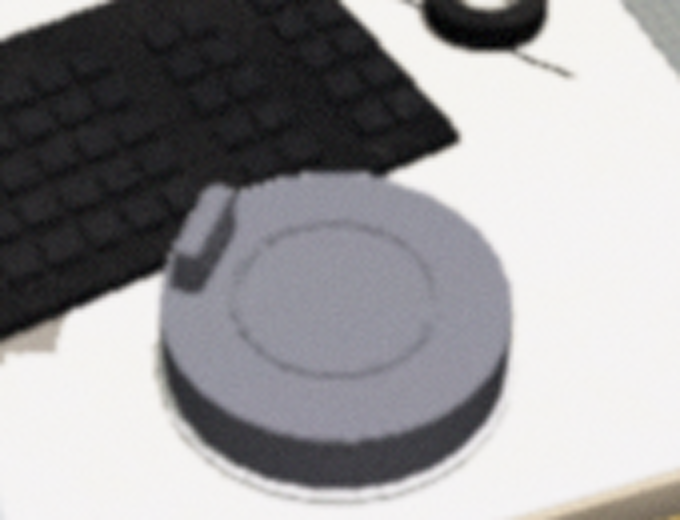

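```bash
python3 -m handwheel '[[0.4,0.02,-0.03,0.01,0],[0.4,0.04,-0.07,0.02,0],[0.4,0.053,-0.094,0.02,0],[0.4,0.053,-0.094,0.02,0],[0.4,0.053,-0.094,0.02,0]]' 20
python3 -m handwheel '[[0.4,0,0,0,0],[0.4,0,0,0,0]]' 20
python3 -c "
from h import *
st();w=C('wrist');w.crop('pics/w52.png',265,100,460,290,4);t=C('top');t.crop('pics/t52.png',150,180,350,330,4)"
```

```text
time: 52.5
ee_pos: [0.4475, -0.2917, 0.2136]
tcp_rot: [-179.5, 1.1, 35.6]
wrist_force: [0.4, -0.8, -0.9]
opening: 0.0511
time: 52.7
ee_pos: [0.4473, -0.2911, 0.2133]
tcp_rot: [-179.5, 1.1, 35.6]
wrist_force: [-0.4, -0.3, -1.0]
opening: 0.0514
t 52.7 tcp [ 0.4473 -0.2911  0.2133] rot [-179.5    1.1   35.6] F [-0.4 -0.3 -1. ] open 51.4 q [-33.   3.   6.  94.  -1.  22.]
```

View pics/w52.png

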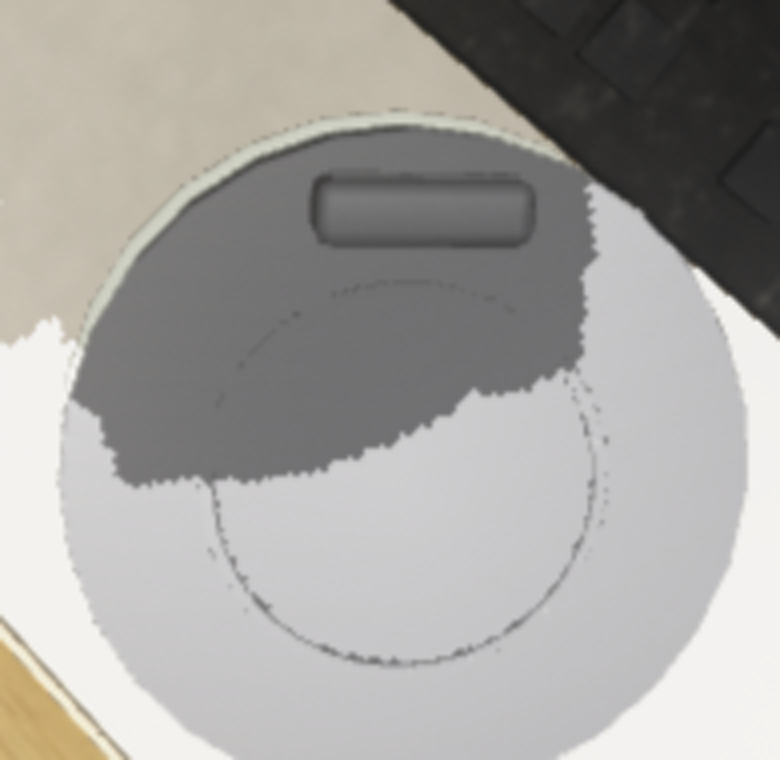

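View pics/t52.png

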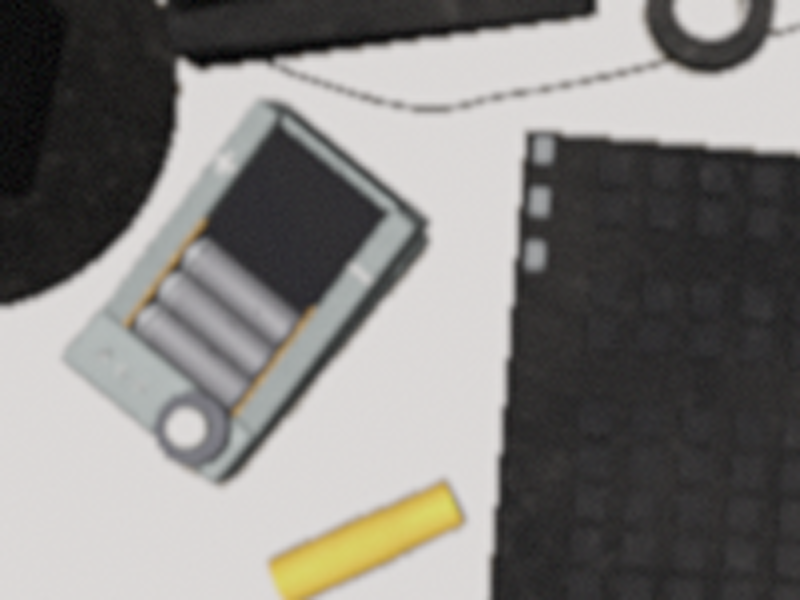

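```bash
python3 -c "
from h import *
from scipy.optimize import least_squares
w=C('wrist')
def fit(pts,z,r0=None):
  P=np.array([w.w(265+u/4,100+v/4,z)[:2] for u,v in pts])
  r=least_squares(lambda p:np.hypot(P[:,0]-p[0],P[:,1]-p[1])-(r0 or p[2]),[*P.mean(0),.07]); print(np.round(r.x,4),np.round(r.fun*1000,1))
fit([(62,430),(75,565),(130,665),(210,740),(748,440),(715,300),(640,210),(410,127),(260,160),(150,245),(85,360)],.035,.0705)
fit([(400,112),(330,118),(250,145),(180,200),(130,255),(95,315),(480,122),(560,155)],.004,.073)
st()"
```

```text
[ 0.4772 -0.2722  0.07  ] [ 0.4 -0.  -0.8 -0.7 -1.  -0.1 -0.6 -0.3  0.3 -0.1 -0.8]
[ 0.4778 -0.2727  0.07  ] [ 0.1  0.6  0.9 -0.4 -0.4 -0.3 -0.2 -0.7]
t 52.85 tcp [ 0.4474 -0.2913  0.2139] rot [-179.5    1.1   35.6] F [0.1 0.1 0.2] open 51.2 q [-33.   3.   6.  94.  -1.  22.]
```

```bash
python3 -m handwheel '[[0.4,-0.03,0,0.02,0],[0.4,-0.06,0,0.04,0],[0.4,-0.08,0.02,0.05,0],[0.4,-0.08,0.02,0.05,0]]' 20
python3 -c "
from h import *
from workcell import job_done
s=C('scene');cv2.imwrite('pics/s60.png',s.im);st();print(job_done())"
```

```text
time: 53.25
ee_pos: [0.3659, -0.2702, 0.2668]
tcp_rot: [-179.7, 1.0, 35.6]
wrist_force: [0.6, -0.8, -0.9]
opening: 0.0513
t 53.3 tcp [ 0.3669 -0.2708  0.2656] rot [-179.7    1.    35.6] F [ 0.4 -0.2 -0.2] open 51.2 q [-36.  -6.   3. 100.  -1.  19.]
the job is handed in; nothing more can be done
None
```

View pics/s60.png

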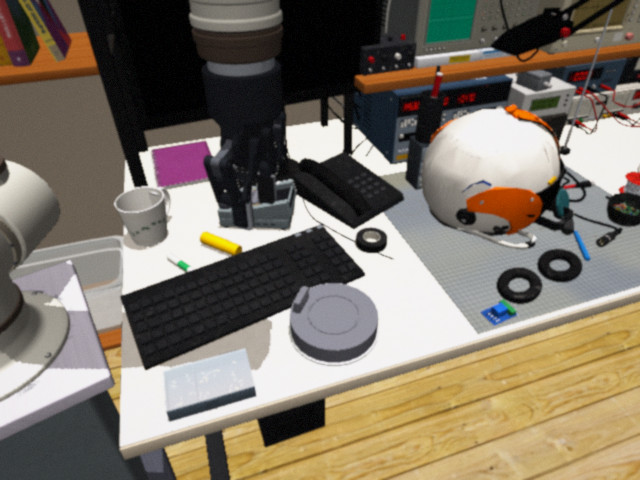

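The job is done and handed in at 53 s. All three long cells are in the charger, the start button was pressed, and the short cell is covered in the dish.

**Lid off:** I tipped the lid by its lug to about 14° with the far edge on the dish, carried it low, and laid it flat on the desk beside the dish. The first two lift attempts did not tip it:
- On the first, a firm grip lifted the lid level about 10 mm, so I set it back down.
- On the second, a loose grip slipped off the lug.

I also lowered the lid to about 5° of tilt before lifting it clear.

**Cells:** I lowered each long cell into the upper chute with its button end towards the plus wall and let go at the floor. Each one rolled down, and the last picture of the chute shows three in the queue.

**Start button:** I pressed it until it bottomed out, with a peak of about 18 N. The joint reading was not available, so I judge it pressed from the force and the roughly 5 mm of travel.

**Lid back on:** In the last measurement the lid's centre was within about 1 mm of the dish's, and it looked flat in the pictures. The tape and glue stick look unmoved, and the gripper was clear of everything.

Two measurements disagreed:
- The button height came out anywhere from 60 to 70 mm between camera pairs, so I found it by touch.
- The tool had drifted to about 1° of tilt by the end, with no visible effect.

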